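# Clear the glue pot off the laminating press, stack the strips and wedge them tight

### The job

Lift the glue pot by its handle off the laminating press and stand it upright, wholly on the round cork mat beside it. Then lay every basswood strip that lies on the bench to the robot's right flat in the press, one on top of the other between the fence posts and the slanted cleat, and tap the stack along until all its ends are flush against the end stop. Last, put the loose wooden wedge thin end first into the gap between the stack and the slanted cleat and tap its thick end until it locks tight with the strips flush against the fence posts and the end stop; leave the glue bottle and the ink bottle alone.

Things in the scene. Friction and masses are not known exactly. Their poses are not given: they have to be found in the camera images.
- press: laminating press, fixed to the bench: plywood bed 132 mm (x) by 262 mm (y), top 30 mm above the bench, covering x -79 to +53, y -172 to +90 mm in its own frame. Origin: on the bench under the middle of the stack's place; z up; y runs along the stack to the end stop. The bed at y below -60 mm is open; the glue pot starts there. Stop and cleat rise 50 mm, fence posts 60 mm above the bed
- stack_place (a point): bed top under the middle of the stack, 30 mm above the press's origin, axes as the press. A strip in place is centred here (x = 0, y = 0), long side along y; further strips lie on it
- fence (a point): point on the bed between the two fence posts, in line with their working faces (19 mm along press x from the stack's middle). The posts (30 mm along y, 22 mm thick) are centred at y = -45 and +45 mm and leave a 60 mm window for a finger; over their top 10 mm the face is bevelled back 8 mm as a lead-in
- end_stop (a point): foot of the end stop's working face, 60 mm along press y from the stack's middle; the stop covers press x -19 to +41 mm
- cleat: slanted wooden cleat 20 x 100 x 50 mm, part of the press; origin and axes are those of press. Its working face runs in that frame from about x = -59, y = -60 to x = -47, y = +40 mm: the gap to a stack lying against the fence narrows towards the end stop by 16 mm in 130 mm (40 mm wide at y = -60, 32 mm at y = 0)
- wedge: loose wooden wedge, 130 mm long (y), 50 mm high, 0.14 kg. Origin: underside, mid length. Straight face at x = +19 mm goes against the strips (its nose corner bevelled: x = 9 at y = 65); slanted face goes against the cleat: x = -11 mm at the thin end (y = +65) to x = -22 at y = -25. Behind, a parallel shank, x -22 to +19, back to the thick end y = -65. Right way round when its axes are parallel to the press's
- wedge_home (a point): about where the wedge's origin comes to lie when locked: on the bed at x = -38, y = -45 mm in the press frame (y may be -70 to -20), thick end about 50 mm out of the slot. The wedge slides freely until it binds between stack and cleat; pushed on with about 15 N it jams and stays, while light pushes leave it loose
- glue_pot: open aluminium pot, 84 mm diameter, rim 67 mm high, 0.35 kg. Origin: centre of its underside. A fixed arched handle of steel rod spans it along its own y
- pot_grip (a point): middle of the pot's black handle bar: 14 mm thick, 56 mm long along the pot's y, 118 mm above the pot's underside; nothing under it for 50 mm
- cork_mat: round cork mat, 150 mm diameter, 5 mm thick, fixed on the bench; origin: centre of its underside
- strip0: basswood strip 38 mm (x) by 120 mm (y) by 14 mm (z), 0.06 kg; origin: centre of its underside. Two to four such strips are there; all are alike and any order will do
- strip1: basswood strip 38 mm (x) by 120 mm (y) by 14 mm (z), 0.06 kg; origin: centre of its underside. Two to four such strips are there; all are alike and any order will do
- strip2: basswood strip 38 mm (x) by 120 mm (y) by 14 mm (z), 0.06 kg; origin: centre of its underside. Two to four such strips are there; all are alike and any order will do
- strip3: basswood strip 38 mm (x) by 120 mm (y) by 14 mm (z), 0.06 kg; origin: centre of its underside. Two to four such strips are there; all are alike and any order will do
- glue_bottle: bystander: glue bottle with pointed orange spout, 192 mm tall, behind the press; origin: centre of its underside
- ink_bottle: bystander: small black dropper bottle, 44 mm diameter, 110 mm tall; origin: centre of its underside
Not all that is in view belongs to the job. What is shaped like the strip1 but pink is not meant.

How it is judged:
By the outcome, as a careful person would: the job done as asked, in the order asked, and still so for the second after the job is handed in, with the robot touching nothing.
Of strip0, strip1, strip2, strip3 only 2 to 4 are there at a start; the rules pass over those that are not, and their reading is None.
At some moment in a run one of glue_pot, wedge may be knocked a few centimetres aside while the robot is not near it.
Once in a run the grip may slacken for a moment while it holds something.
It also fails if it takes over 210 s, if anything falls off the work surface, if the arm or the gripper's body presses on something with over 40 N, if the wrist force passes 120 N, or if a joint passes its speed limit or range.

### The arm

A 6-joint arm with a two-finger parallel gripper is mounted at the origin on a cart in front of the work surface, level with it; the furniture and walls round the work are solid. World frame = base frame: x ahead of the robot, y to its left, z up, the work surface at z = 0. Lengths are in m, angles in degrees, forces in N, time in s.
With the tool pointing down it reaches from about 0.4 to 0.825 m from the base axis. Payload 7 kg.
Tool frame: the origin (TCP) lies between the finger pads; the fingertips stand 14 mm ahead of it and the grasp point (between the pads) lies 5 mm behind it; z points along the fingers, x is the direction in which the jaws open and shut, and the axes are right-handed (so a half turn about z gives the same grasp; the last joint's range is limited). The gripper opens to 88 mm and grips with 3 to 60 N. Pads are 19 mm wide; open, the fingers measure 130 mm over their backs; the gripper's body (78 mm by 193 mm) begins 47 mm behind the grasp point.
Start: joints at [-52.42, 20.546, 0.682, 0, -70.136, -16.507], TCP at [0.243, -0.63, 0.203] pointing down, gripper open.
Joint ranges: [-176.03, 176.03], [-82.01, 121.73], [-58.28, 71.71], [-173.87, 95.51], [-174.79, -0.11], [-173.66, 173.66]. Speed limits (degrees/s): [136.94, 136.94, 172.46, 180, 180, 180].

### API

Orientations are given as a 3x3 rotation matrix whose columns are the frame's x, y, z axes.
In Python, from workcell import sensors, optics, job gives the robot as it stands.
- The arm moves only by the tool jog_arm, never from a script. Its argument "series" is a list that holds one entry, the list of rows, each a list of 7 numbers: the turn, a rotation vector about the tool's x, y, z in degrees, then the shift along the tool's x, y, z in m, then the gripper's target within -1 to 1 (fully open at 1, half-way at 0, shut at -1). In form: [[[rx, ry, rz, tx, ty, tz, claw], ...]]. A call has 1 to 5 rows; each row shifts and turns the pose as measured when the row begins, along the tool's axes as they then stand; what a row does not reach is not made up. A row lasts 1/10 s, in which the tool goes at most 50 mm and 8.59 degrees, less where a joint would pass 70% of its speed; a pose out of reach is approached as far as the arm can. A call with a gripper value outside its range is refused whole. The fingers move at their own pace and stop on an object; "newtons" is the grip in N (left out, the last holds). Time passes only in rows, so rows that do not move let the fingers close. It gives the time, the measured TCP pose, the force and the opening at its end, in the units of the state.
- sensors.sense(): the state, without advancing time (a new reading comes with each control period).
- optics.get_image(name): name is "scene" or "top" or "wrist"; returns a dict with "pixels" (420x560x3 uint8, red, green, blue), "fx", "fy", "cx", "cy" (pixels), "T" (4x4, takes a point from camera to world coordinates). Camera axes: x right, y up, looking along -z (the intrinsics and any distortion apply to the point x, -y, -z); pixel columns grow to the right and rows downward; lengths in m; the calibration is good to about 2 mm. A picture is of the moment at which its call begins. There is no depth.
- job.finish_job(): hands the job in, once; it reports no verdict.
The state is a dict: "t": time; "joint_positions": joint angles; "joint_velocities": joint speeds; "tau": joint torques, N m; "ee_pos": TCP position; "tcp_rot": TCP orientation; "contact_force": force on the tool from outside, world axes, zero at the start; "moment": the same for the moment, N m; "opening": finger opening in m.
Only numpy, scipy, OpenCV 4.12 (cv2) and the standard library are available. Lean on these libraries where they do the work, as an engineer would, in place of code of your own. Each camera call takes 0.05 s, during which the arm holds its last target.

## Working session

There is one attempt and no reset: what is moved stays moved. The work goes in short steps, Python scripts to look and compute and a tool call to move; the robot and the scene stay as the last step left them, time stands still between calls to the robot, and variables do not carry over. Pictures are saved under pics/ and viewed, and the job is handed in when it is done.

Besides the shell and the picture viewer there is one more tool, called after "Request:" by a JSON object that holds its "fn" and its "kwargs", one argument or row to a line. jog_arm: Moves the arm, as the interface text tells. Its arguments: {"type":"object","properties":{"series":{"type":"array","items":{"type":"array","items":{"type":"array","items":{"type":"number"}}}},"newtons":{"type":"number"}},"required":["series"]}

```bash
ls; mkdir -p pics; python3 - <<'E'
from workcell import sensors, optics, job
import cv2,numpy as np
print(sensors.sense())
for n in ["scene","top","wrist"]:
    im=optics.get_image(n); print(n,im["fx"],im["fy"],im["cx"],im["cy"],[k for k in im]); print(np.round(im["T"],3))
    cv2.imwrite(f"pics/{n}0.png",im["pixels"][:,:,::-1])
E
```

```text
pics
{'t': 0.0, 'joint_positions': array([-5.24203003e+01,  2.05898315e+01,  6.34116543e-01, -1.96595276e-02,
       -7.01367757e+01, -1.65083088e+01]), 'joint_velocities': array([ 0.10887514, -0.06931328,  0.00311317,  0.02809667,  0.08408583,
       -0.06181888]), 'tau': array([ 3.63186173e-04, -5.82717276e+01,  2.93063056e+01,  6.99750915e+00,
        7.07254512e-03, -1.53140181e-04]), 'ee_pos': array([ 0.24247557, -0.6293753 ,  0.20184488]), 'tcp_rot': array([[-3.59421287e-01,  9.33175122e-01, -7.28722152e-04],
       [ 9.33173966e-01,  3.59421994e-01,  1.47610899e-03],
       [ 1.63938696e-03, -1.49479547e-04, -9.99998645e-01]]), 'contact_force': array([-0.11238639,  0.00419191,  0.34866176]), 'moment': array([0.03398282, 0.04355555, 0.01014852]), 'opening': 0.08767373746467728}
scene 379.17624481307087 379.17624481307087 284.3948795002355 210.04271853992344 ['pixels', 'fx', 'fy', 'cx', 'cy', 'T']
[[-0.615  0.572 -0.543  0.017]
 [-0.788 -0.432  0.439  0.418]
 [ 0.016  0.698  0.716  0.855]
 [ 0.     0.     0.     1.   ]]
top 425.3198700852434 425.3198700852434 284.86140864485844 213.80818082326408 ['pixels', 'fx', 'fy', 'cx', 'cy', 'T']
[[-0.012  0.991 -0.132  0.41 ]
 [-0.999 -0.016 -0.028 -0.032]
 [-0.029  0.132  0.991  1.282]
 [ 0.     0.     0.     1.   ]]
wrist 308.5734766530276 308.5734766530276 280.8986066647995 206.99429058307393 ['pixels', 'fx', 'fy', 'cx', 'cy', 'T']
[[-0.36  -0.887 -0.288  0.164]
 [ 0.933 -0.342 -0.112 -0.659]
 [ 0.001 -0.309  0.951  0.383]
 [ 0.     0.     0.     1.   ]]
```

View pics/scene0.png

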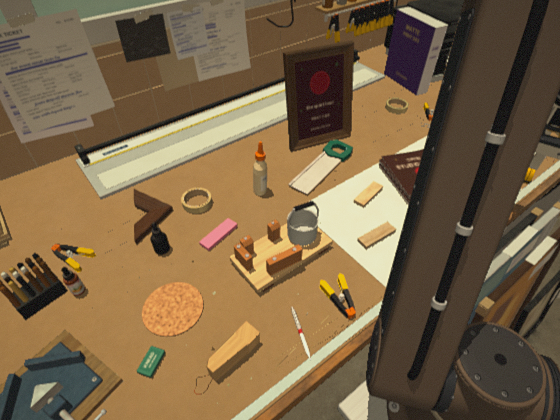

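View pics/top0.png

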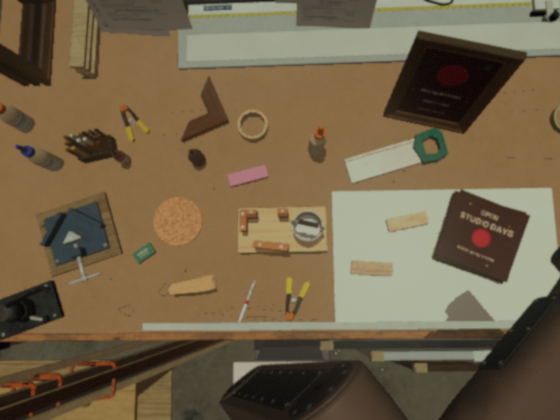

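View pics/wrist0.png

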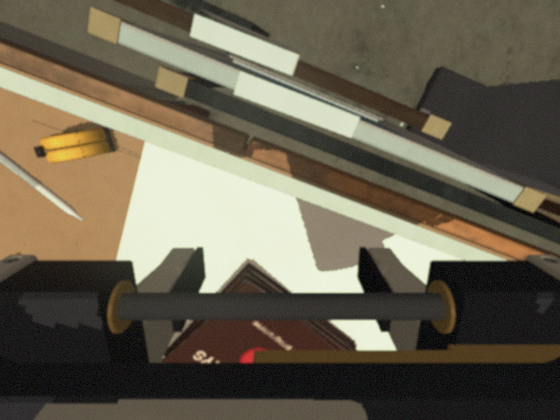

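```bash
cat > h.py <<'E'
from workcell import sensors, optics, job
import cv2,numpy as np
def ray(im,u,v):
    T=np.array(im["T"]);d=np.array([(u-im["cx"])/im["fx"],-(v-im["cy"])/im["fy"],-1.0])
    return T[:3,3],T[:3,:3]@d
def onz(im,u,v,z):
    o,d=ray(im,u,v);return o+d*(z-o[2])/d[2]
def proj(im,P):
    T=np.array(im["T"]);p=T[:3,:3].T@(np.array(P)-T[:3,3]);return np.array([im["cx"]+im["fx"]*p[0]/-p[2],im["cy"]-im["fy"]*p[1]/-p[2]])
def save(im,name,box=None,s=1):
    p=im["pixels"][:,:,::-1]
    if box: x0,y0,x1,y1=box;p=p[y0:y1,x0:x1]
    p=cv2.resize(p,None,fx=s,fy=s,interpolation=cv2.INTER_CUBIC);cv2.imwrite(f"pics/{name}.png",p)
E
python3 - <<'E'
from h import *
im=optics.get_image("top")
save(im,"topc1",(130,180,340,330),3.8)
save(im,"topc2",(330,180,560,340),3.4)
im=optics.get_image("scene");save(im,"scc",(130,180,350,390),2.8)
E
```

```text
(no output)
```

View pics/topc1.png

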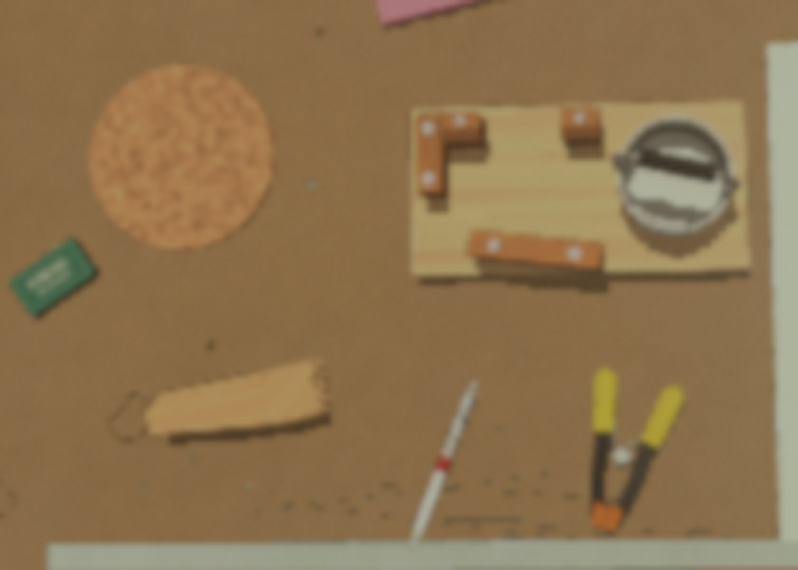

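View pics/topc2.png

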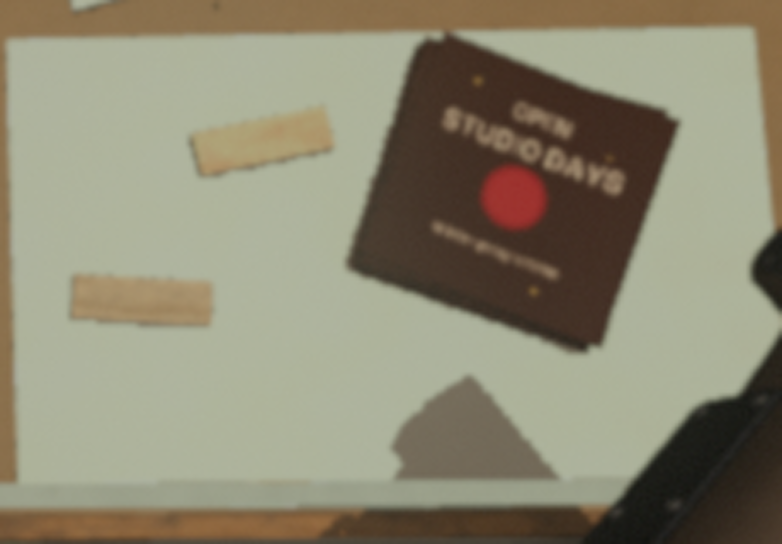

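View pics/scc.png

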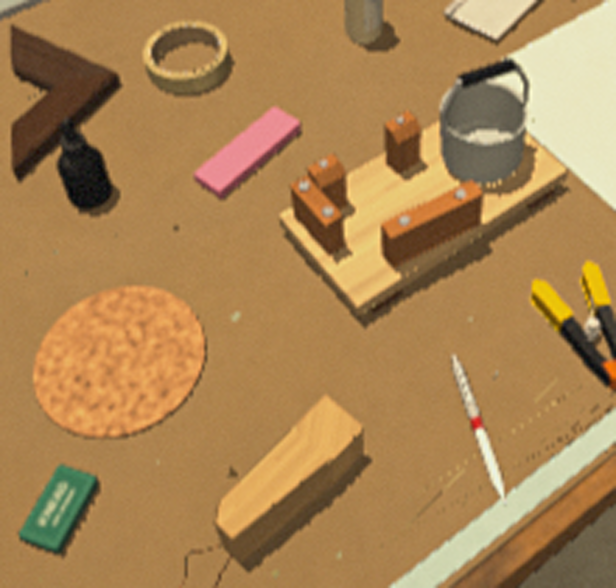

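```bash
python3 - <<'E'
from h import *
im=optics.get_image("top")
def c1(u,v): return 130+u/3.8,180+v/3.8
def c2(u,v): return 330+u/3.4,180+v/3.4
print("bed",[np.round(onz(im,*c1(*p),.03)[:2],4) for p in [(412,108),(742,102),(748,268),(412,275)]])
print("mat",onz(im,*c1(181,157),.005))
print("pot rim",onz(im,*c1(676,178),.067+.03),"bar",onz(im,*c1(676,165),.148),"ears",[onz(im,*c1(*p),.148)[:2] for p in [(642,155),(712,175)]])
print("wedge",[np.round(onz(im,*c1(*p),.05)[:2],4) for p in [(147,408),(150,436),(322,360),(322,415)]])
for q in [[(192,133),(325,106),(333,150),(202,177)],[(72,275),(213,283),(211,326),(70,318)]]:
    P=[onz(im,*c2(*p),.014)[:2] for p in q];print(np.round(P,4),np.mean(P,0),np.linalg.norm(P[0]-P[1]),np.linalg.norm(P[1]-P[2]))
E
```

```text
bed [array([0.5954, 0.1413]), array([ 0.596 , -0.1174]), array([ 0.4666, -0.1189]), array([0.4646, 0.141 ])]
mat [0.56243222 0.33050861 0.005     ]
pot rim [ 0.53024503 -0.06304678  0.097     ] bar [ 0.53426052 -0.06188484  0.148     ] ears [array([ 0.54172338, -0.03804787]), array([ 0.52679808, -0.08705837])]
wedge [array([0.3659, 0.3396]), array([0.3449, 0.3368]), array([0.4003, 0.2066]), array([0.3592, 0.2062])]
[[ 0.5583 -0.2998]
 [ 0.5804 -0.4167]
 [ 0.5415 -0.4215]
 [ 0.5195 -0.3068]] [ 0.54994198 -0.36116883] 0.1189755109541818 0.03918061007951052
[[ 0.4358 -0.1909]
 [ 0.4274 -0.3122]
 [ 0.3907 -0.3088]
 [ 0.3989 -0.188 ]] [ 0.41321129 -0.24995628] 0.1215448402053997 0.03693247470246609
```

```bash
cat > plan.py <<'E'
import sys
from h import *
from scipy.spatial.transform import Rotation as Ro
def yawR(a):
    a=np.radians(a);x=np.array([np.cos(a),np.sin(a),0]);z=np.array([0,0,-1.]);return np.c_[x,np.cross(z,x),z]
def plan(p,yaw,claw,step=.045,ang=8.4,show=True,start=None):
    s=sensors.sense() 
    P,R=(s["ee_pos"],s["tcp_rot"]) if start is None else start
    Rt=yawR(yaw);p=np.array(p,float)
    rv=Ro.from_matrix(R.T@Rt).as_rotvec(degrees=True)
    if np.linalg.norm(rv)>90 : print("BIG TURN",rv)
    n=max(1,int(np.ceil(np.linalg.norm(p-P)/step)),int(np.ceil(np.linalg.norm(rv)/ang)))
    rows=[]
    for k in range(n):
        m=n-k
        rv=Ro.from_matrix(R.T@Rt).as_rotvec(degrees=True)/m
        d=R.T@(p-P)/m
        r=[round(float(x),1) for x in rv]+[round(float(x),3 if n>1 else 4) for x in d]+[claw]
        rows.append(r);P=P+R@np.array(r[3:6]);R=R@Ro.from_rotvec(rv,degrees=True).as_matrix()
    if show:
        for i in range(0,n,5):print("[",str([rows[i:i+5]]).replace(" ","")[1:-1],"]")
    return P,R
if __name__=="__main__":
    a=[float(x) for x in sys.argv[1:]]
    s=sensors.sense();print("t %.2f"%s["t"],"pos",np.round(s["ee_pos"],4),"F",np.round(s["contact_force"],1),"open %.4f"%s["opening"])
    plan(a[:3],a[3],a[4],*(a[5:]))
E
python3 plan.py 0.50 -0.0 0.33 180 1
```

```text
t 0.30 pos [ 0.2426 -0.6297  0.2025] F [ 0.3 -0.1  0.3] open 0.0878
[ [[0.0,-0.0,-4.3,0.031,0.029,-0.008,1.0],[0.0,-0.0,-4.3,0.029,0.031,-0.008,1.0],[0.0,-0.0,-4.3,0.026,0.034,-0.008,1.0],[0.0,-0.0,-4.3,0.024,0.035,-0.008,1.0],[0.0,-0.0,-4.3,0.021,0.037,-0.008,1.0]] ]
[ [[0.0,-0.0,-4.3,0.018,0.039,-0.008,1.0],[0.0,-0.0,-4.3,0.015,0.04,-0.008,1.0],[0.0,-0.0,-4.3,0.012,0.041,-0.008,1.0],[0.0,-0.0,-4.3,0.009,0.041,-0.008,1.0],[0.0,-0.0,-4.3,0.006,0.042,-0.008,1.0]] ]
[ [[0.0,-0.0,-4.3,0.003,0.042,-0.008,1.0],[0.0,-0.0,-4.3,-0.001,0.043,-0.008,1.0],[0.0,-0.0,-4.3,-0.004,0.042,-0.008,1.0],[0.0,-0.0,-4.3,-0.007,0.042,-0.008,1.0],[0.0,-0.0,-4.3,-0.01,0.041,-0.008,1.0]] ]
[ [[0.0,-0.0,-4.3,-0.013,0.041,-0.007,1.0]] ]
```

Candidates for each target, by top-image pixel:
- **Pot:** the grey one at (308,228) is the only pot.
- **Strips:** (407,221) and (371,268) are wood-coloured and lie to the robot's right. The pink block at (248,176) and the sticks at (85,35) are not meant. A strip may be hidden behind the arm at lower right, so I'll check again once it has moved.
- **Wedge:** (192,286).

I checked all of these in the crops above.

Request:
{"fn": "jog_arm", "kwargs": {
  "series": [
    [[0,0,-4.3,0.031,0.029,-0.008,1],[0,0,-4.3,0.029,0.031,-0.008,1],[0,0,-4.3,0.026,0.034,-0.008,1],[0,0,-4.3,0.024,0.035,-0.008,1],[0,0,-4.3,0.021,0.037,-0.008,1]]
  ]
}}

```text
t: 0.8
ee_pos: [0.3212, -0.4294, 0.2393]
tcp_rot: [[-0.68, 0.733, -0.005], [0.733, 0.681, 0.005], [0.007, -0.0, -1.0]]
contact_force: [1.7, 0.1, 0.8]
opening: 0.0875
```

Request:
{"fn": "jog_arm", "kwargs": {
  "series": [
    [[0,0,-4.3,0.018,0.039,-0.008,1],[0,0,-4.3,0.015,0.04,-0.008,1],[0,0,-4.3,0.012,0.041,-0.008,1],[0,0,-4.3,0.009,0.041,-0.008,1],[0,0,-4.3,0.006,0.042,-0.008,1]]
  ]
}}

```text
t: 1.3
ee_pos: [0.4014, -0.2237, 0.2824]
tcp_rot: [[-0.908, 0.419, -0.002], [0.419, 0.908, 0.004], [0.004, 0.003, -1.0]]
contact_force: [1.6, -0.3, 0.7]
opening: 0.0875
```

Request:
{"fn": "jog_arm", "kwargs": {
  "series": [
    [[0,0,-4.3,0.003,0.042,-0.008,1],[0,0,-4.3,0,0.042,-0.008,1],[0,0,-4.3,-0.004,0.042,-0.008,1],[0,0,-4.3,-0.007,0.042,-0.008,1],[0,0,-4.3,-0.01,0.041,-0.008,1]]
  ]
}}

```text
t: 1.8
ee_pos: [0.4766, -0.0173, 0.3271]
tcp_rot: [[-0.999, 0.04, 0.003], [0.04, 0.999, 0.006], [-0.003, 0.006, -1.0]]
contact_force: [0.7, -0.3, -0.1]
opening: 0.0875
```

```bash
python3 plan.py 0.50 0.0 0.33 180 1; python3 - <<'E'
from h import *
im=optics.get_image("wrist");save(im,"w1",None,1.4);print(np.round(im["T"],3))
im=optics.get_image("top");save(im,"t1",None,1.4)
E
```

```text
t 1.80 pos [ 0.4766 -0.0173  0.3271] F [ 0.7 -0.3 -0.1] open 0.0875
[ [[0.3,0.2,-2.3,-0.0227,0.0183,-0.0027,1.0]] ]
[[-0.999 -0.036 -0.014  0.473]
 [ 0.039 -0.949 -0.314 -0.102]
 [-0.002 -0.314  0.949  0.508]
 [ 0.     0.     0.     1.   ]]
```

View pics/w1.png

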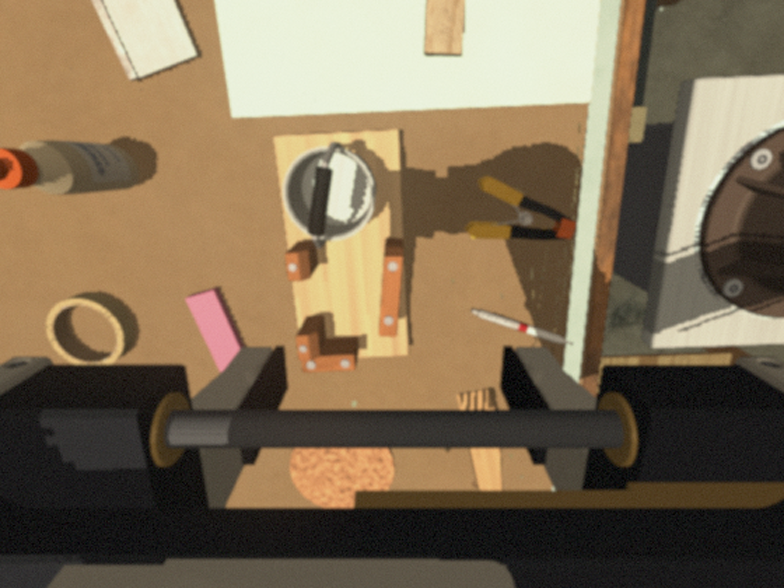

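View pics/t1.png

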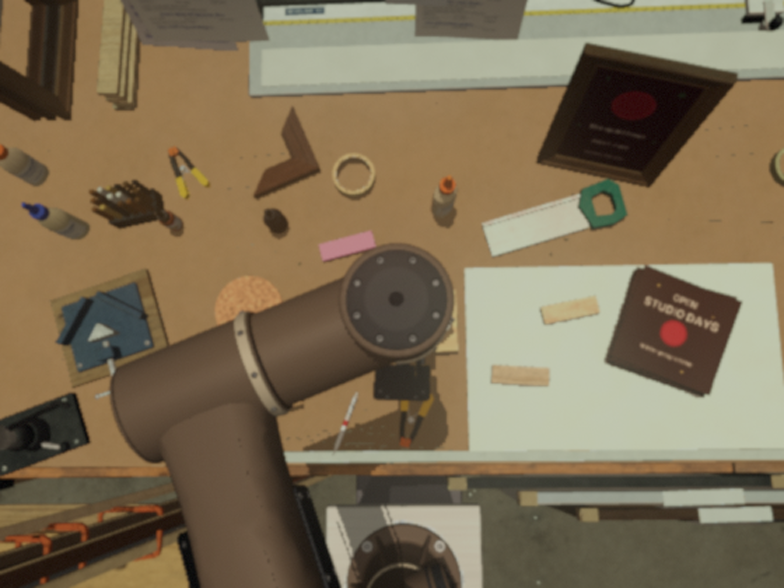

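```bash
python3 - <<'E'
from h import *
im=optics.get_image("wrist")
save(im,"w1c",(180,80,320,270),3.1)
hsv=cv2.cvtColor(im["pixels"],cv2.COLOR_RGB2HSV)
g=im["pixels"].max(2)
m=(g<55).astype(np.uint8); m[:100]=0;m[170:]=0;m[:,:215]=0;m[:,245:]=0
n,l,st,c=cv2.connectedComponentsWithStats(m)
print(st,c)
E
```

```text
[[     0      0    560    420 235148]
 [   235    120      2      2      2]
 [   235    123      1      1      1]
 [   235    126      1      3      3]
 [   235    130      1      1      1]
 [   233    133      2      4      6]
 [   226    138      1      1      1]
 [   232    138      3      6      7]
 [   231    148      2      2      3]
 [   224    150      1      1      1]
 [   230    151      3      6     10]
 [   223    154      2      1      2]
 [   224    156      1      1      1]
 [   229    157      3      4      6]
 [   223    162      1      1      1]
 [   227    163      1      1      1]
 [   229    162      3      3      6]] [[279.51070815 209.51378281]
 [235.5        120.5       ]
 [235.         123.        ]
 [235.         127.        ]
 [235.         130.        ]
 [233.66666667 134.66666667]
 [226.         138.        ]
 [232.85714286 140.42857143]
 [231.66666667 148.66666667]
 [224.         150.        ]
 [231.2        153.4       ]
 [223.5        154.        ]
 [224.         156.        ]
 [230.16666667 158.83333333]
 [223.         162.        ]
 [227.         163.        ]
 [229.83333333 162.83333333]]
```

View pics/w1c.png

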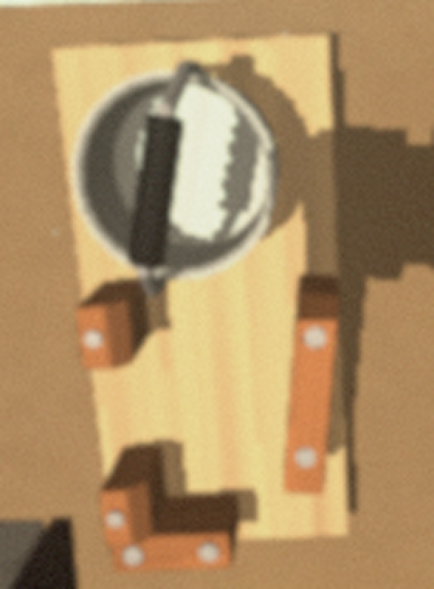

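```bash
python3 - <<'E'
from h import *
im=optics.get_image("wrist")
f=lambda u,v,z: onz(im,180+u/3.1,80+v/3.1,z)[:2].round(4)
print("bar",f(157,190.5,.155),f(166,117,.155),f(147.5,264.5,.155))
print("rim",f(176,172,.097))
print("bed",f(53,48,.03),f(330,35,.03),f(348,535,.03))
print("cleat top",[f(*p,.08) for p in [(300,320),(338,318),(322,490),(284,488)]])
print("post1",[f(*p,.09) for p in [(80,308),(107,302),(112,365),(84,368)]])
print("stop",[f(*p,.08) for p in [(118,540),(118,570),(232,533),(230,567)]])
E
```

```text
bar [ 0.5322 -0.065 ] [ 0.5268 -0.0905] [ 0.5382 -0.0382]
rim [ 0.5332 -0.0663]
bed [ 0.596  -0.1195] [ 0.4657 -0.1203] [0.4643 0.139 ]
cleat top [array([0.4843, 0.0037]), array([0.4669, 0.0034]), array([0.4772, 0.089 ]), array([0.4957, 0.0873])]
post1 [array([ 0.582, -0.008]), array([ 0.5697, -0.0103]), array([0.5705, 0.019 ]), array([0.5834, 0.0199])]
stop [array([0.5793, 0.1122]), array([0.581 , 0.1289]), array([0.5226, 0.1105]), array([0.5248, 0.1293])]
```

```bash
python3 - <<'E'
from plan import *
s=plan([0.532,-0.064,0.20],168,1)
plan([0.532,-0.064,0.143],168,1,start=s)
E
```

```text
[ [[0.1,0.0,2.4,-0.014,-0.011,0.032,1],[0.1,0.0,2.4,-0.015,-0.01,0.031,1],[0.1,0.0,2.4,-0.015,-0.01,0.032,1],[0.1,0.0,2.4,-0.016,-0.009,0.031,1]] ]
[ [[0.0,-0.0,-0.0,0.0,-0.0,0.029,1],[0.0,-0.0,-0.0,0.0,-0.0,0.028,1]] ]
```

Request:
{"fn": "jog_arm", "kwargs": {
  "series": [
    [[0.1,0,2.4,-0.014,-0.011,0.032,1],[0.1,0,2.4,-0.015,-0.01,0.031,1],[0.1,0,2.4,-0.015,-0.01,0.032,1],[0.1,0,2.4,-0.016,-0.009,0.031,1],[0,0,0,0,0,0,1]]
  ]
}}

```text
t: 2.5
ee_pos: [0.5325, -0.0701, 0.1976]
tcp_rot: [[-0.975, 0.22, 0.005], [0.22, 0.975, -0.0], [-0.005, 0.001, -1.0]]
contact_force: [-1.7, 0.3, -1.2]
opening: 0.0876
```

```bash
python3 plan.py 0.532 -0.064 0.143 168 1; python3 - <<'E'
from h import *
im=optics.get_image("wrist");save(im,"w2",None,1.4);im=optics.get_image("scene");save(im,"s2",(130,130,400,330),2.8)
E
```

```text
t 2.50 pos [ 0.5325 -0.0701  0.1976] F [-1.7  0.3 -1.2] open 0.0876
[ [[0.0,0.1,-0.4,0.001,0.003,0.027,1.0],[0.0,0.1,-0.4,0.001,0.003,0.028,1.0]] ]
```

View pics/w2.png

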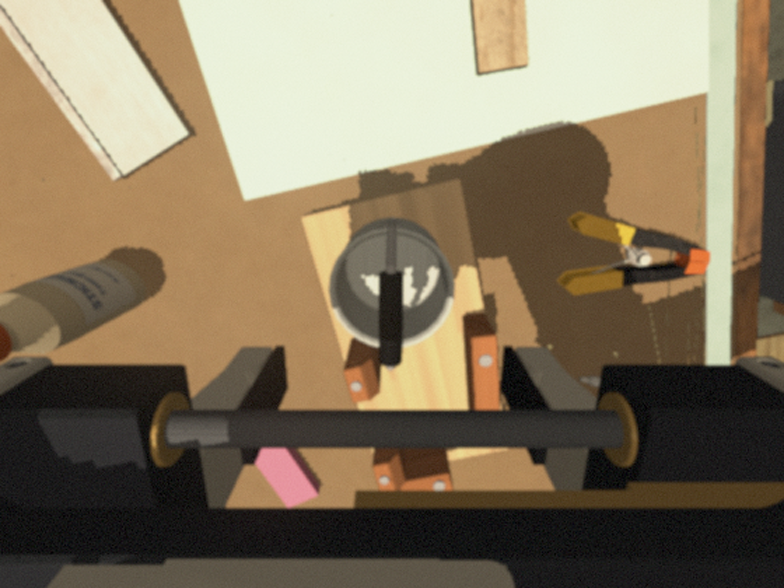

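View pics/s2.png

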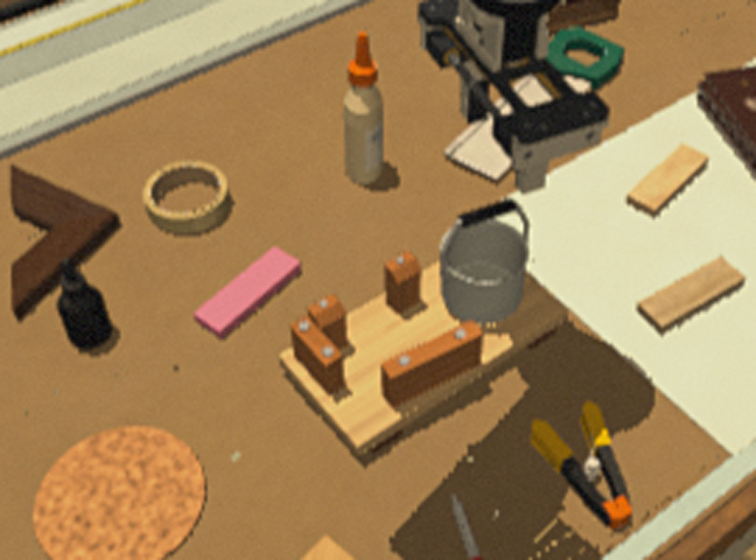

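Request:
{"fn": "jog_arm", "kwargs": {
  "series": [
    [[0,0.1,-0.4,0.001,0.003,0.027,1],[0,0.1,-0.4,0,0.003,0.027,1],[0,0,0,0,0,0,-1],[0,0,0,0,0,0,-1],[0,0,0,0,0,0,-1]]
  ],
  "newtons": 45
}}

```text
t: 3.1
ee_pos: [0.5381, -0.0641, 0.1569]
tcp_rot: [[-0.979, 0.203, 0.022], [0.203, 0.979, 0.002], [-0.021, 0.006, -1.0]]
contact_force: [-0.6, -0.6, 0.9]
opening: 0.0691
```

Request:
{"fn": "jog_arm", "kwargs": {
  "series": [
    [[0,0,0,0,0,0,-1],[0,0,0,0,0,0,-1],[0,0,0,0,0,0,-1],[0,0,0,0,0,0,-1]]
  ]
}}

```text
t: 3.5
ee_pos: [0.54, -0.0639, 0.1615]
tcp_rot: [[-0.979, 0.202, 0.029], [0.202, 0.979, 0.003], [-0.028, 0.008, -1.0]]
contact_force: [0.0, -0.2, 0.8]
opening: 0.037
```

```bash
python3 plan.py 0.534 -0.064 0.143 168 0 0.015; python3 -c "
from h import *
print(sensors.sense()['joint_velocities'].round(2),sensors.sense()['joint_positions'].round(1))"
```

```text
t 3.50 pos [ 0.54   -0.0639  0.1615] F [ 0.  -0.2  0.8] open 0.0370
[ [[0.2,0.8,0.2,0.003,-0.001,0.009,0.0],[0.2,0.8,0.2,0.003,-0.0,0.009,0.0]] ]
[ 0.07 -0.29  0.2  -0.04 -0.18 -0.08] [ 14.1   9.  -20.9   0.3 -58.5 -25.9]
```

Request:
{"fn": "jog_arm", "kwargs": {
  "series": [
    [[0.2,0.8,0,0.003,0,0.01,0],[0.2,0.8,0,0.003,0,0.01,0],[0,0,0,0,0,0,0]]
  ]
}}

```text
t: 3.8
ee_pos: [0.5339, -0.0625, 0.1396]
tcp_rot: [[-0.979, 0.202, -0.003], [0.202, 0.979, 0.001], [0.003, 0.001, -1.0]]
contact_force: [-0.5, -0.5, -0.2]
opening: 0.0436
```

```bash
python3 plan.py 0.534 -0.064 0.143 168 0 0.015
```

```text
t 3.80 pos [ 0.5339 -0.0625  0.1396] F [-0.5 -0.5 -0.2] open 0.0436
[ [[0.1,-0.2,0.3,-0.0004,-0.0015,-0.0034,0.0]] ]
```

Request:
{"fn": "jog_arm", "kwargs": {
  "series": [
    [[0,-0.2,0,0,-0.001,-0.003,-1],[0,0,0,0,0,0,-1],[0,0,0,0,0,0,-1],[0,0,0,0,0,0,-1],[0,0,0,0,0,0,-1]]
  ]
}}

```text
t: 4.3
ee_pos: [0.5336, -0.0637, 0.1421]
tcp_rot: [[-0.979, 0.202, -0.0], [0.202, 0.979, 0.0], [0.0, 0.0, -1.0]]
contact_force: [-0.3, -0.4, 0.3]
opening: 0.0092
```

Request:
{"fn": "jog_arm", "kwargs": {
  "series": [
    [[0,0,0,0,0,0,-1],[0,0,0,0,0,0,-1],[0,0,0,0,0,0,-1]]
  ]
}}

```text
t: 4.6
ee_pos: [0.5337, -0.0637, 0.1425]
tcp_rot: [[-0.979, 0.202, 0.0], [0.202, 0.979, 0.0], [-0.0, 0.0, -1.0]]
contact_force: [-0.5, -0.3, 1.0]
opening: 0.0005
```

```bash
python3 - <<'E'
from h import *
im=optics.get_image("wrist");save(im,"w3",None,1.4);im=optics.get_image("scene");save(im,"s3",(130,130,400,330),2.8)
E
```

```text
(no output)
```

View pics/w3.png

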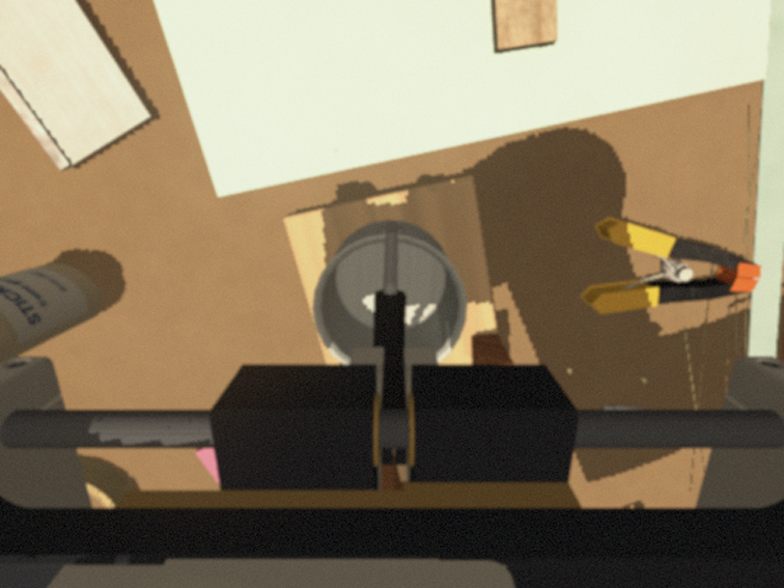

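View pics/s3.png

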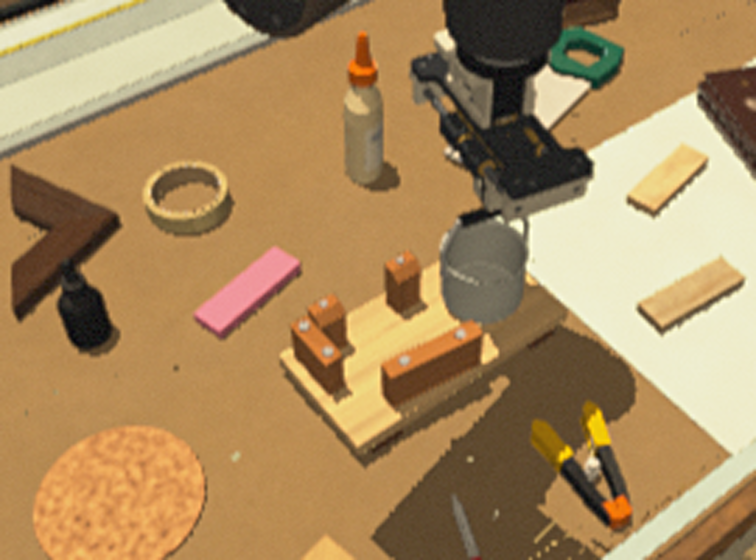

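Request:
{"fn": "jog_arm", "kwargs": {
  "series": [
    [[0,0,0,0,0,-0.01,-1],[0,0,0,0,0,-0.01,-1],[0,0,0,0,0,-0.01,-1]]
  ]
}}

```text
t: 5.0
ee_pos: [0.5329, -0.0638, 0.1736]
tcp_rot: [[-0.979, 0.202, -0.002], [0.202, 0.979, -0.0], [0.002, -0.001, -1.0]]
contact_force: [-0.2, 0.4, -0.2]
opening: 0.0005
```

```bash
python3 - <<'E'
from h import *
im=optics.get_image("wrist");save(im,"w4",None,1.4);im=optics.get_image("scene");save(im,"s4",(130,130,400,330),2.8);print(sensors.sense()["ee_pos"],sensors.sense()["opening"])
E
```

```text
[ 0.53417561 -0.06370906  0.17479766] 0.0005971229068995945
```

View pics/w4.png

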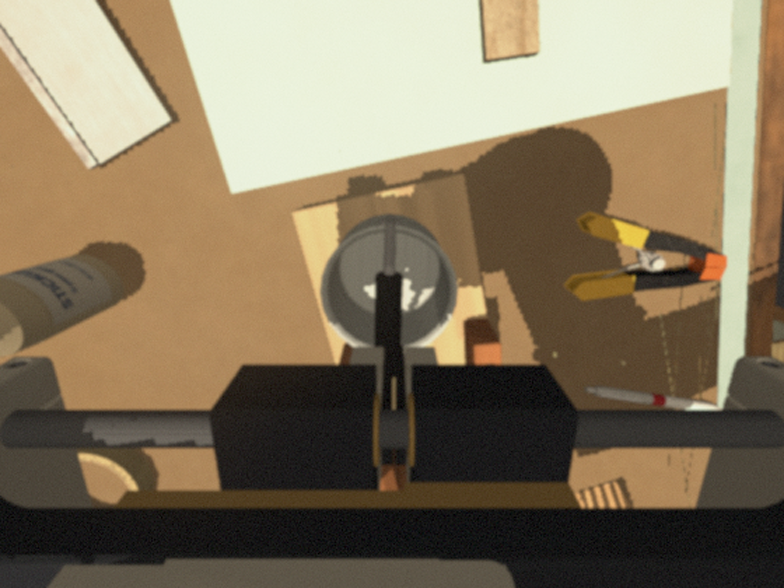

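View pics/s4.png

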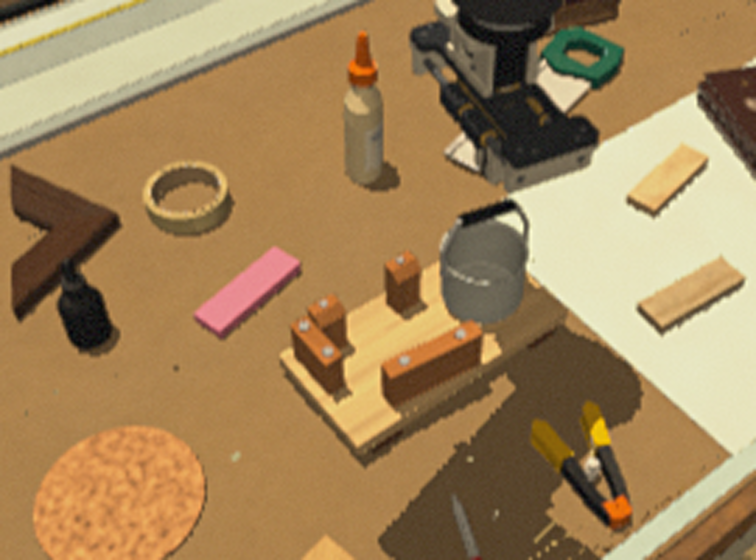

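```bash
python3 - <<'E'
from h import *
sc=optics.get_image("scene");tp=optics.get_image("top")
def tri(rs):
    A=np.zeros((3,3));b=np.zeros(3)
    for o,d in rs:
        d=d/np.linalg.norm(d);M=np.eye(3)-np.outer(d,d);A+=M;b+=M@o
    return np.linalg.solve(A,b)
r=[ray(sc,303.6,206),ray(tp,130+676/3.8,180+165/3.8)]
p=tri(r);print(p,proj(sc,p),proj(tp,p))
# pot rim centre scene vs top
w=optics.get_image("wrist");print(w["T"].round(3),sensors.sense()["ee_pos"])
for z in (.12,.13,.14,.15,.16,.17): print(z, (proj(w,[p[0],p[1],z])*1.4).round(0), (proj(w,sensors.sense()["ee_pos"]+[0,0,-.014])*1.4).round())
# fingertip in scene
save(sc,"s4c",(240,100,380,230),5)
print(proj(sc,sensors.sense()["ee_pos"]+[0,0,-.014]), (proj(sc,sensors.sense()["ee_pos"]+[0,0,-.014])-[240,100])*5)
E
```

```text
[ 0.53353769 -0.06237494  0.14944377] [303.30988153 205.95300837] [308.09639476 223.62772034]
[[-0.979 -0.193 -0.061  0.516]
 [ 0.202 -0.931 -0.303 -0.146]
 [ 0.002 -0.309  0.951  0.354]
 [ 0.     0.     0.     1.   ]] [ 0.53273256 -0.06374423  0.17246184]
0.12 [393. 305.] [394. 329.]
0.13 [393. 311.] [394. 329.]
0.14 [393. 318.] [394. 329.]
0.15 [393. 325.] [394. 329.]
0.16 [393. 333.] [394. 329.]
0.17 [393. 342.] [394. 329.]
[304.0891194  203.46740976] [320.44559699 517.33704879]
```

View pics/s4c.png

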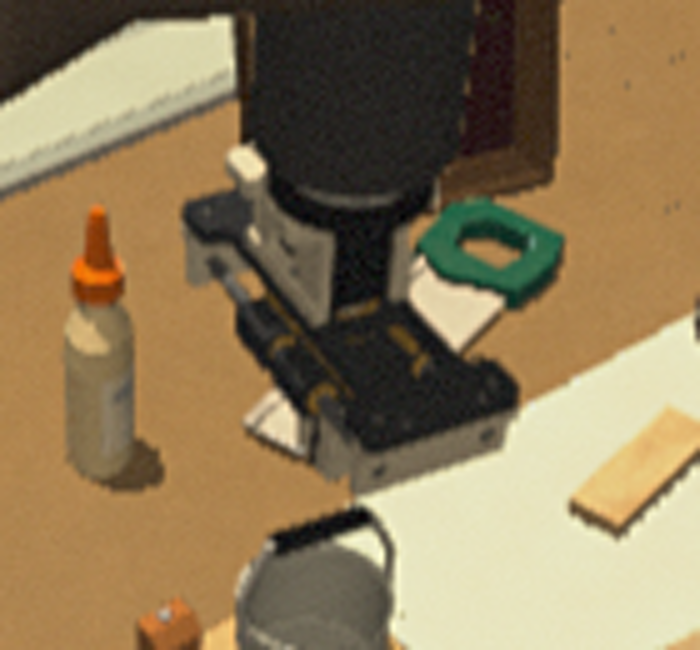

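```bash
python3 - <<'E'
from h import *
sc=optics.get_image("scene");w=optics.get_image("wrist");s=sensors.sense()
print((proj(w,[.5268,-.0905,.155])*1.4).round(0),"seen ~(388,272)")
R=s["tcp_rot"];P=s["ee_pos"];print(P)
for z in(-.052,-.1):
  for x in(-.0965,.0965):
    for y in(-.039,.039):
      q=P+R@np.array([x,y,z]);print(z,x,y,((proj(sc,q)-[240,100])*5).round())
for x in(-.002,-.023):
  for z in (.014,-.023,-.052):
    q=P+R@np.array([x,-.0095,z]);print("finger",x,z,(proj(w,q)*1.4).round(),((proj(sc,q)-[240,100])*5).round())
print(proj(w,[.465,-.12,.03])*1.4,proj(w,[.596,-.1195,.03])*1.4,"seen 465,170 ; 293,212")
E
```

```text
[394. 274.] seen ~(388,272)
[ 0.53253392 -0.0637838   0.17207318]
-0.052 -0.0965 -0.039 [305. 294.]
-0.052 -0.0965 0.039 [174. 334.]
-0.052 0.0965 -0.039 [498. 523.]
-0.052 0.0965 0.039 [353. 575.]
-0.1 -0.0965 -0.039 [310. 220.]
-0.1 -0.0965 0.039 [173. 259.]
-0.1 0.0965 -0.039 [510. 448.]
-0.1 0.0965 0.039 [360. 500.]
finger -0.002 0.014 [389. 311.] [335. 510.]
finger -0.002 -0.023 [388. 344.] [339. 458.]
finger -0.002 -0.052 [387. 381.] [342. 416.]
finger -0.023 0.014 [346. 311.] [316. 485.]
finger -0.023 -0.023 [336. 344.] [319. 433.]
finger -0.023 -0.052 [325. 381.] [322. 391.]
[468.35133872 171.7171824 ] [293.75235495 209.32688943] seen 465,170 ; 293,212
```

```bash
python3 plan.py 0.533 -0.064 0.185 168 -0.3 
```

```text
t 5.35 pos [ 0.5325 -0.0638  0.1721] F [-0.1 -0.8  0. ] open 0.0007
[ [[-0.0,-0.2,0.3,-0.0005,-0.0001,-0.0129,-0.3]] ]
```

Request:
{"fn": "jog_arm", "kwargs": {
  "series": [
    [[0,0,0,0,0,-0.012,-0.3],[0,0,0,0,0,0,-0.3],[0,0,0,0,0,0,-0.3],[0,0,0,0,0,0,-0.3]]
  ]
}}

```text
t: 5.75
ee_pos: [0.5323, -0.0639, 0.1846]
tcp_rot: [[-0.979, 0.203, -0.004], [0.203, 0.979, -0.001], [0.004, -0.001, -1.0]]
contact_force: [-0.7, 0.2, 0.5]
opening: 0.0265
```

```bash
python3 plan.py 0.533 -0.064 0.135 168 -0.3 0.02;python3 - <<'E'
from h import *
im=optics.get_image("wrist");save(im,"w5",(180,150,380,360),3)
E
```

```text
t 5.75 pos [ 0.5323 -0.0639  0.1846] F [-0.7  0.2  0.5] open 0.0265
[ [[-0.0,-0.1,0.1,-0.0,0.0,0.017,-0.3],[-0.0,-0.1,0.1,-0.0,0.0,0.016,-0.3],[-0.0,-0.1,0.1,-0.001,0.0,0.017,-0.3]] ]
```

View pics/w5.png

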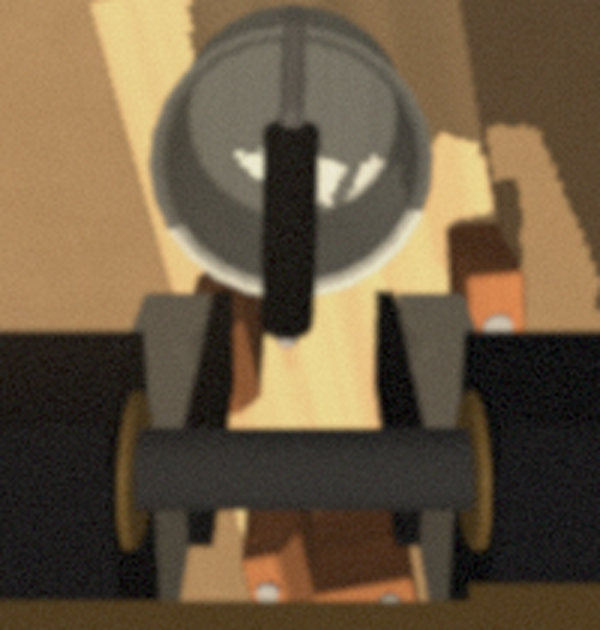

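Request:
{"fn": "jog_arm", "kwargs": {
  "series": [
    [[0,0,0,0,0,-0.001,-0.3],[0,0,0,0,0,0.017,-0.3],[0,0,0,0,0,0.017,-0.3],[0,0,0,0,0,0.017,-0.3],[0,0,0,0,0,0,-0.3]]
  ]
}}

```text
t: 6.3
ee_pos: [0.5322, -0.0639, 0.1334]
tcp_rot: [[-0.979, 0.203, -0.003], [0.203, 0.979, -0.0], [0.003, -0.001, -1.0]]
contact_force: [0.0, 0.4, -0.2]
opening: 0.0311
```

```bash
python3 plan.py 0.533 -0.064 0.11 168 -0.3 0.02;python3 - <<'E'
from h import *
im=optics.get_image("wrist");save(im,"w6",(180,150,380,360),3)
im=optics.get_image("scene");save(im,"s6",(240,100,380,230),5)
E
```

```text
t 6.30 pos [ 0.5322 -0.0639  0.1334] F [ 0.   0.4 -0.2] open 0.0311
[ [[-0.0,-0.1,0.2,-0.0,0.0,0.012,-0.3],[-0.0,-0.1,0.2,-0.001,0.0,0.011,-0.3]] ]
```

View pics/w6.png

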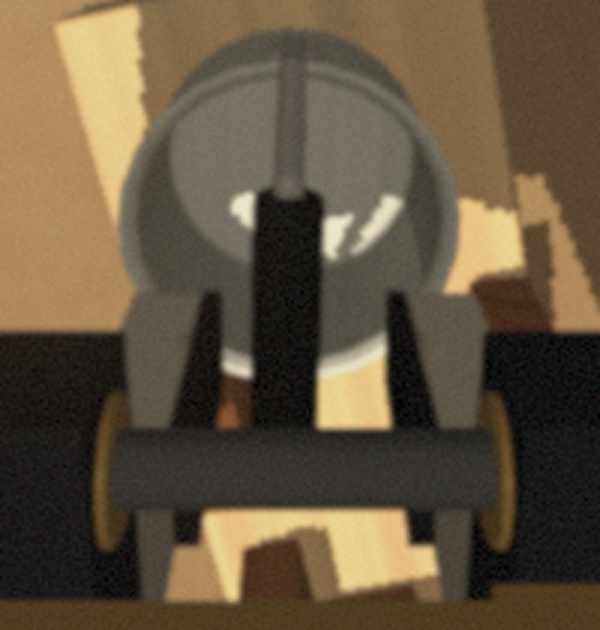

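View pics/s6.png

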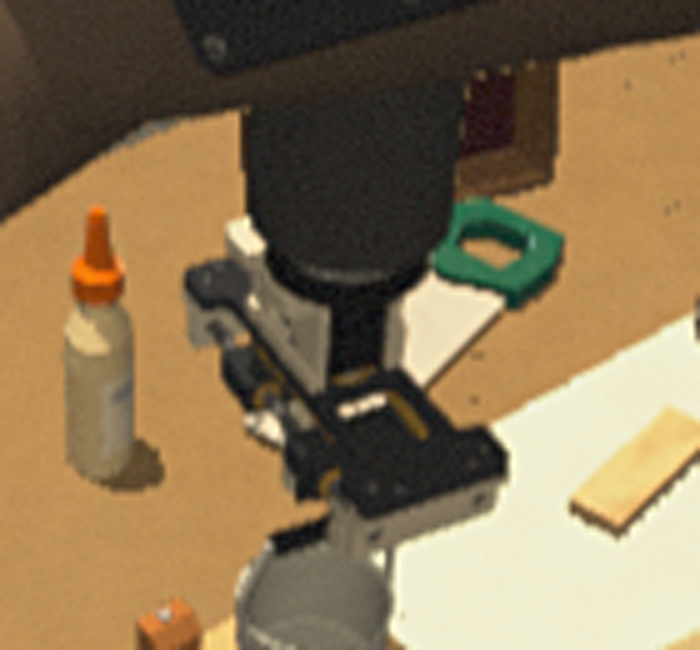

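Request:
{"fn": "jog_arm", "kwargs": {
  "series": [
    [[0,-0.2,0,0,0,0.012,-0.3],[0,0,0,0,0,0.013,-0.3],[0,0,0,0,0,0.002,-0.3]]
  ]
}}

```text
t: 6.7
ee_pos: [0.5364, -0.0636, 0.1111]
tcp_rot: [[-0.979, 0.201, 0.009], [0.201, 0.98, -0.001], [-0.009, 0.001, -1.0]]
contact_force: [-0.2, -0.0, 0.5]
opening: 0.0303
```

Request:
{"fn": "jog_arm", "kwargs": {
  "series": [
    [[0,0,0,0,0,0,-1],[0,0,0,0,0,0,-1],[0,0,0,0,0,0,-1],[0,0,0,0,0,0,-1],[0,0,0,0,0,0,-1]]
  ]
}}

```text
t: 7.2
ee_pos: [0.5366, -0.0636, 0.1121]
tcp_rot: [[-0.979, 0.201, 0.009], [0.201, 0.98, -0.001], [-0.009, 0.001, -1.0]]
contact_force: [-0.1, -0.9, -1.9]
opening: 0.0129
```

Request:
{"fn": "jog_arm", "kwargs": {
  "series": [
    [[0,-0.2,0,0,0,0,-1],[0,-0.2,0,0,0,-0.01,-1],[0,0,0,0,0,-0.02,-1],[0,0,0,0,0,-0.03,-1],[0,0,0,0,0,-0.03,-1]]
  ]
}}

```text
t: 7.7
ee_pos: [0.5311, -0.0639, 0.2012]
tcp_rot: [[-0.979, 0.202, 0.006], [0.202, 0.979, -0.004], [-0.006, -0.002, -1.0]]
contact_force: [1.0, -0.0, -2.7]
opening: 0.0123
```

```bash
python3 plan.py 0.562 0.33 0.24 168 -1; python3 - <<'E'
from h import *
im=optics.get_image("scene");save(im,"s7",None,1.4)
im=optics.get_image("wrist");save(im,"w7",None,1.4)
E
```

```text
t 7.70 pos [ 0.5311 -0.0639  0.2012] F [ 1.  -0.  -2.7] open 0.0123
[ [[-0.0,0.0,0.0,0.005,0.044,-0.004,-1.0],[-0.0,0.0,0.0,0.006,0.043,-0.004,-1.0],[-0.0,0.0,0.0,0.006,0.044,-0.005,-1.0],[-0.0,0.0,0.0,0.005,0.043,-0.004,-1.0],[-0.0,0.0,0.0,0.006,0.044,-0.005,-1.0]] ]
[ [[-0.0,0.0,0.0,0.006,0.043,-0.004,-1.0],[-0.0,0.0,0.0,0.005,0.044,-0.004,-1.0],[-0.0,0.0,0.0,0.006,0.043,-0.005,-1.0],[-0.0,0.0,0.0,0.005,0.044,-0.004,-1.0]] ]
```

View pics/s7.png

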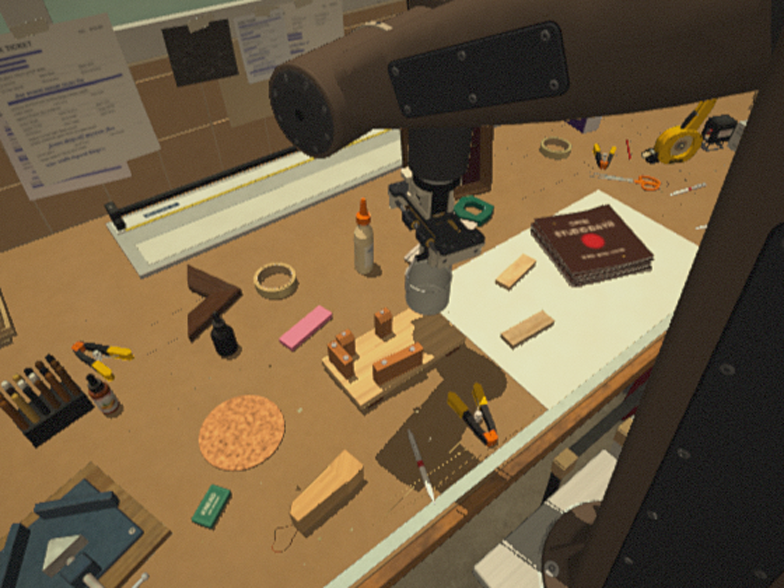

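View pics/w7.png

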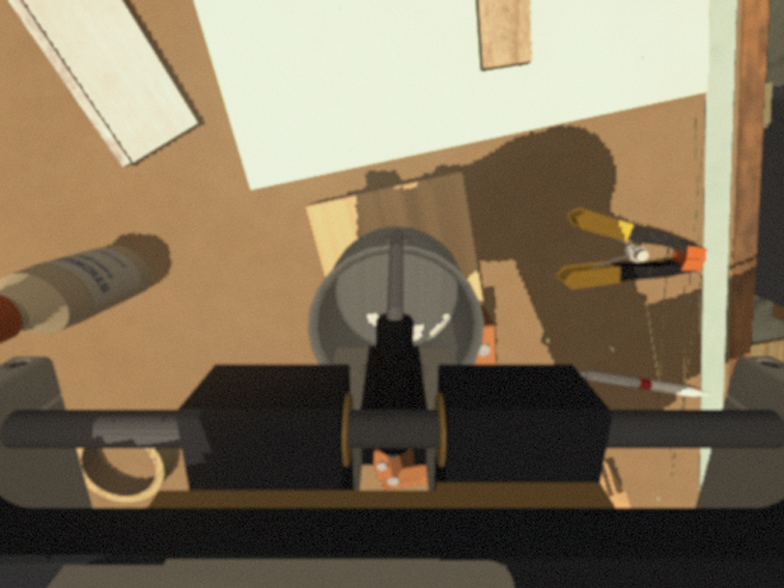

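Request:
{"fn": "jog_arm", "kwargs": {
  "series": [
    [[0,0,0,0.003,0.025,-0.008,-1],[0,0,0,0.006,0.04,-0.006,-1],[0,0,0,0.006,0.044,-0.004,-1],[0,0,0,0.006,0.044,-0.004,-1],[0,0,0,0.006,0.044,-0.004,-1]]
  ]
}}

```text
t: 8.3
ee_pos: [0.5454, 0.136, 0.232]
tcp_rot: [[-0.977, 0.211, 0.014], [0.211, 0.978, -0.002], [-0.014, 0.001, -1.0]]
contact_force: [1.3, -0.0, -3.6]
opening: 0.0123
```

```bash
python3 plan.py 0.562 0.33 0.20 168 -1 0.04
```

```text
t 8.30 pos [0.5454 0.136  0.232 ] F [ 1.3 -0.  -3.6] open 0.0123
[ [[0.0,0.2,-0.0,0.005,0.039,0.006,-1.0],[0.0,0.2,-0.0,0.005,0.039,0.006,-1.0],[0.0,0.2,-0.0,0.005,0.038,0.007,-1.0],[0.0,0.2,-0.0,0.005,0.039,0.006,-1.0],[0.0,0.2,-0.0,0.005,0.038,0.007,-1.0]] ]
```

Request:
{"fn": "jog_arm", "kwargs": {
  "series": [
    [[0,0.2,0,0.005,0.039,0.006,-1],[0,0.2,0,0.005,0.039,0.006,-1],[0,0.2,0,0.005,0.039,0.006,-1],[0,0.2,0,0.005,0.039,0.006,-1],[0,0.2,0,0.005,0.03,0.007,-1]]
  ]
}}

```text
t: 8.8
ee_pos: [0.5586, 0.3329, 0.2006]
tcp_rot: [[-0.978, 0.209, -0.002], [0.209, 0.978, 0.003], [0.003, 0.003, -1.0]]
contact_force: [-0.2, -0.6, -2.8]
opening: 0.0126
```

```bash
python3 plan.py 0.562 0.33 0.11 168 -1 0.03
```

```text
t 8.80 pos [0.5586 0.3329 0.2006] F [-0.2 -0.6 -2.8] open 0.0126
[ [[0.0,-0.0,-0.0,-0.001,-0.001,0.023,-1.0],[0.0,-0.0,-0.0,-0.001,-0.0,0.023,-1.0],[0.0,-0.0,-0.0,-0.001,-0.001,0.022,-1.0],[0.0,-0.0,-0.0,-0.001,-0.0,0.023,-1.0]] ]
```

Request:
{"fn": "jog_arm", "kwargs": {
  "series": [
    [[0,0,0,0,-0.001,0.023,-1],[0,0,0,-0.001,0,0.023,-1],[0,0,0,-0.001,-0.001,0.022,-1],[0,0,0,0,0,0.015,-1],[0,0,0,0,0,0,-1]]
  ]
}}

```text
t: 9.3
ee_pos: [0.5572, 0.3356, 0.1098]
tcp_rot: [[-0.979, 0.204, -0.007], [0.204, 0.979, 0.0], [0.007, -0.001, -1.0]]
contact_force: [-0.1, -0.1, -3.7]
opening: 0.0127
```

```bash
python3 plan.py 0.562 0.33 0.087 168 -1 0.03; python3 - <<'E'
from h import *
im=optics.get_image("scene");save(im,"s8",(100,200,320,380),3)
E
```

```text
t 9.30 pos [0.5572 0.3356 0.1098] F [-0.1 -0.1 -3.7] open 0.0127
[ [[-0.1,-0.4,0.2,-0.006,-0.0045,0.0228,-1.0]] ]
```

View pics/s8.png

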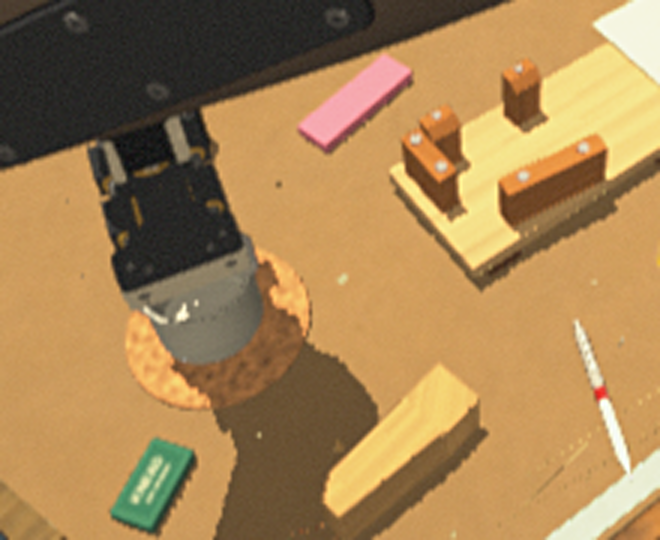

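Request:
{"fn": "jog_arm", "kwargs": {
  "series": [
    [[0,-0.2,0,-0.003,-0.002,0.008,-1],[0,-0.2,0,-0.002,-0.002,0.007,-1],[0,0,0,0,0,0.004,-1]]
  ]
}}

```text
t: 9.65
ee_pos: [0.5635, 0.3315, 0.0938]
tcp_rot: [[-0.979, 0.204, 0.005], [0.204, 0.979, 0.002], [-0.005, 0.003, -1.0]]
contact_force: [0.1, 0.2, -3.5]
opening: 0.0131
```

Request:
{"fn": "jog_arm", "kwargs": {
  "series": [
    [[0,0,0,0,0,0.002,-1],[0,0,0,0,0,0,-1]]
  ]
}}

```text
t: 9.85
ee_pos: [0.5636, 0.3312, 0.0916]
tcp_rot: [[-0.979, 0.204, 0.005], [0.204, 0.979, 0.002], [-0.005, 0.003, -1.0]]
contact_force: [-0.1, 0.4, -2.7]
opening: 0.0128
```

Request:
{"fn": "jog_arm", "kwargs": {
  "series": [
    [[0,0.2,0,0,0,0.003,-1],[0,0,0,0,0,0,-1]]
  ]
}}

```text
t: 10.05
ee_pos: [0.5639, 0.3315, 0.089]
tcp_rot: [[-0.979, 0.204, 0.002], [0.204, 0.979, 0.004], [-0.002, 0.004, -1.0]]
contact_force: [-0.2, 0.2, -3.7]
opening: 0.0126
```

Request:
{"fn": "jog_arm", "kwargs": {
  "series": [
    [[0,0,0,0,0,0.002,-1],[0,0,0,0,0,0,-1]]
  ]
}}

```text
t: 10.25
ee_pos: [0.5643, 0.3319, 0.0875]
tcp_rot: [[-0.979, 0.204, 0.003], [0.204, 0.979, 0.005], [-0.002, 0.005, -1.0]]
contact_force: [-0.2, -0.7, -3.8]
opening: 0.0126
```

Request:
{"fn": "jog_arm", "kwargs": {
  "series": [
    [[-0.1,0,0,0,0,0.002,-1],[0,0,0,0,0,0,-1]]
  ]
}}

```text
t: 10.45
ee_pos: [0.5652, 0.3329, 0.0878]
tcp_rot: [[-0.979, 0.203, 0.006], [0.203, 0.979, 0.008], [-0.005, 0.009, -1.0]]
contact_force: [0.1, 0.4, -4.9]
opening: 0.0127
```

Request:
{"fn": "jog_arm", "kwargs": {
  "series": [
    [[0,0,0,0,0,0.002,-1],[0,0,0,0,0,0,-1]]
  ]
}}

```text
t: 10.65
ee_pos: [0.5661, 0.3342, 0.0875]
tcp_rot: [[-0.979, 0.202, 0.009], [0.202, 0.979, 0.011], [-0.007, 0.012, -1.0]]
contact_force: [0.6, -0.6, -4.2]
opening: 0.0126
```

```bash
python3 plan.py 0.563 0.332 0.087 168 -1 0.03; python3 - <<'E'
from h import *
s=sensors.sense();print(s["joint_positions"].round(2),s["tau"].round(1),s["contact_force"],s["moment"])
im=optics.get_image("scene");save(im,"s9",(100,200,320,380),3)
im=optics.get_image("wrist");save(im,"w9",None,1.4)
E
```

```text
t 10.65 pos [0.5661 0.3342 0.0875] F [ 0.6 -0.6 -4.2] open 0.0126
[ [[0.7,0.4,0.3,0.0026,-0.0028,0.0005,-1.0]] ]
[ 4.750e+01  2.353e+01 -1.073e+01 -4.000e-02 -5.495e+01 -5.914e+01] [  0.  -61.1  27.3   6.8  -0.    0. ] [ 0.55775939 -0.64587124 -4.18996845] [-0.06758805  0.07730142  0.01244965]
```

View pics/s9.png

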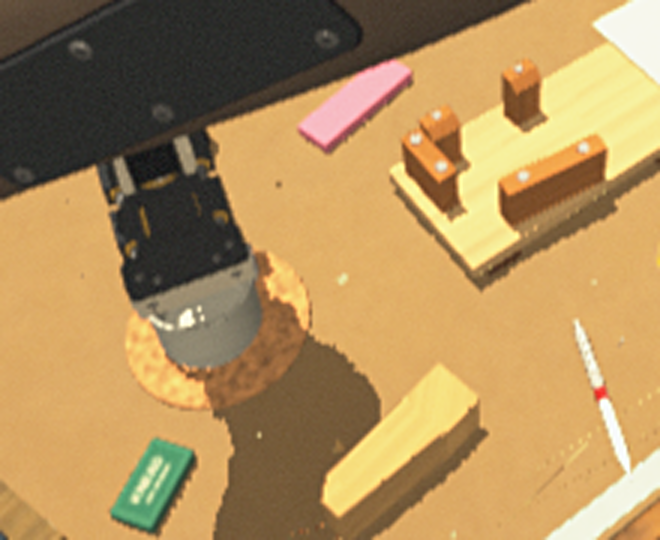

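View pics/w9.png

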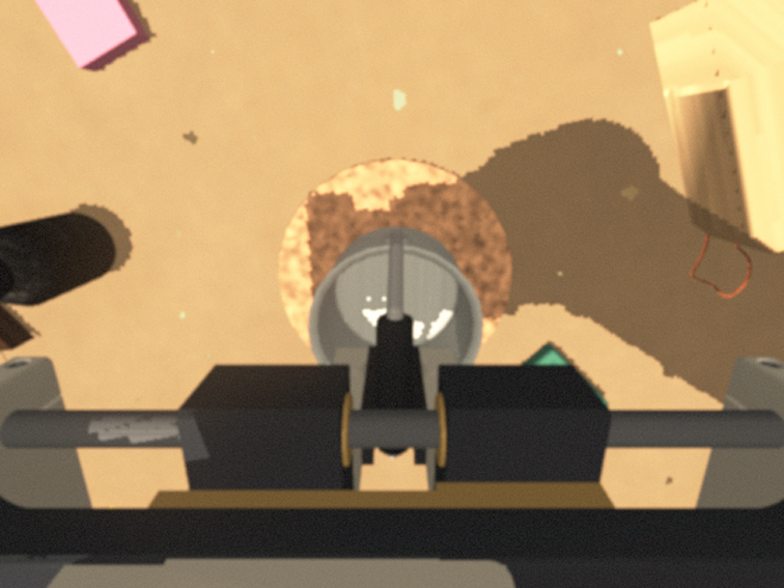

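Request:
{"fn": "jog_arm", "kwargs": {
  "series": [
    [[0.7,0.4,0,0.002,-0.002,0.003,-1],[0,0,0,0,0,0.002,-1]]
  ]
}}

```text
t: 10.95
ee_pos: [0.567, 0.3357, 0.0873]
tcp_rot: [[-0.98, 0.2, 0.007], [0.2, 0.98, 0.005], [-0.006, 0.006, -1.0]]
contact_force: [-5.7, -1.5, 13.6]
opening: 0.0128
```

Request:
{"fn": "jog_arm", "kwargs": {
  "series": [
    [[0,0,0,0,0,0.004,-1]]
  ]
}}

```text
t: 11.05
ee_pos: [0.5683, 0.3363, 0.0874]
tcp_rot: [[-0.98, 0.198, 0.01], [0.198, 0.98, 0.006], [-0.009, 0.008, -1.0]]
contact_force: [-12.2, -5.2, 36.6]
opening: 0.0131
```

Request:
{"fn": "jog_arm", "kwargs": {
  "series": [
    [[0,0,0,0,0,-0.002,-1],[0,0,0,0,0,0,-0.3],[0,0,0,0,0,0,-0.3],[0,0,0,0,0,0,-0.3]]
  ]
}}

```text
t: 11.45
ee_pos: [0.5688, 0.3363, 0.0902]
tcp_rot: [[-0.98, 0.198, 0.011], [0.198, 0.98, 0.006], [-0.01, 0.008, -1.0]]
contact_force: [0.3, 0.5, 0.7]
opening: 0.0287
```

```bash
python3 plan.py 0.563 0.332 0.087 168 -0.3 0.03; python3 - <<'E'
from h import *
im=optics.get_image("wrist");save(im,"w10",None,1.4)
E
```

```text
t 11.45 pos [0.5688 0.3363 0.0902] F [0.3 0.5 0.7] open 0.0287
[ [[0.5,0.6,0.6,0.0049,-0.0053,0.0031,-0.3]] ]
```

View pics/w10.png

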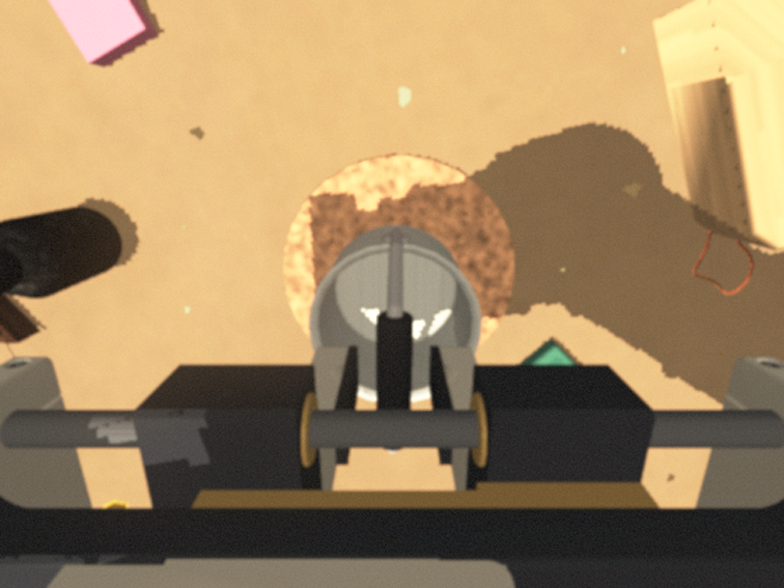

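Request:
{"fn": "jog_arm", "kwargs": {
  "series": [
    [[0.2,0.2,0,0,0,-0.01,-0.3],[0.2,0.2,0,0,0,-0.03,-0.3],[0,0,0,0,0,-0.04,-0.3],[0,0,0,0,0,-0.045,1],[0,0,0,0,0,-0.03,1]]
  ]
}}

```text
t: 12.0
ee_pos: [0.5661, 0.3336, 0.2455]
tcp_rot: [[-0.98, 0.199, -0.007], [0.199, 0.98, -0.01], [0.005, -0.011, -1.0]]
contact_force: [0.5, 0.0, -0.0]
opening: 0.0414
```

```bash
python3 - <<'E'
from plan import *
im=optics.get_image("wrist");save(im,"w11",None,1.4)
P=sensors.sense()["ee_pos"];print(P)
plan([0.50,-0.2,0.26],180,1)
E
```

```text
[0.56791962 0.33452104 0.25071587]
[ [[-0.0,-0.0,-1.0,-0.003,-0.045,-0.0,1],[-0.0,-0.0,-1.0,-0.003,-0.045,-0.001,1],[-0.0,-0.0,-1.0,-0.002,-0.045,-0.001,1],[-0.0,-0.0,-1.0,-0.001,-0.045,-0.001,1],[-0.0,-0.0,-1.0,-0.0,-0.045,-0.0,1]] ]
[ [[-0.0,-0.0,-1.0,0.0,-0.045,-0.001,1],[-0.0,-0.0,-1.0,0.001,-0.045,-0.001,1],[-0.0,-0.0,-1.0,0.002,-0.045,-0.0,1],[-0.0,-0.0,-1.0,0.003,-0.045,-0.001,1],[-0.0,-0.0,-1.0,0.003,-0.044,-0.0,1]] ]
[ [[-0.0,-0.0,-1.0,0.004,-0.044,-0.001,1],[-0.0,-0.0,-1.0,0.006,-0.045,-0.0,1]] ]
```

View pics/w11.png

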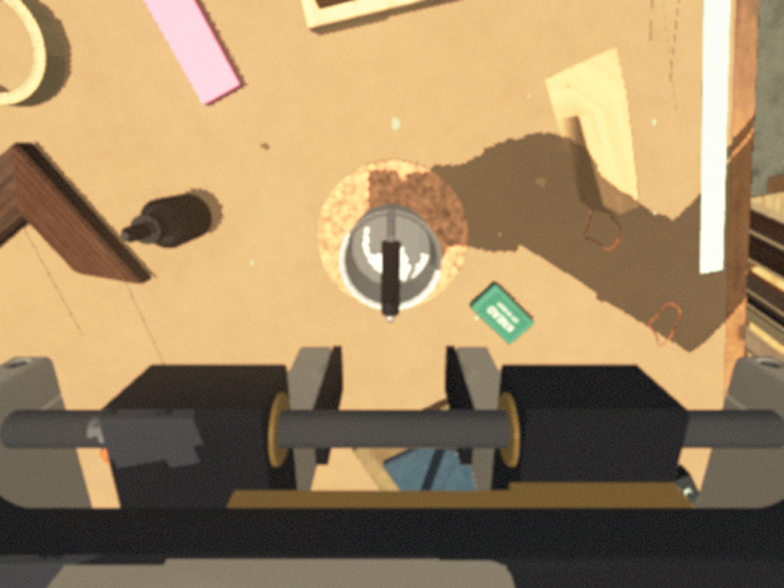

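Request:
{"fn": "jog_arm", "kwargs": {
  "series": [
    [[0,0,-1,-0.003,-0.045,0,1],[0,0,-1,-0.003,-0.045,0,1],[0,0,-1,-0.002,-0.045,0,1],[0,0,-1,-0.001,-0.045,0,1],[0,0,-1,0,-0.045,0,1]]
  ]
}}

```text
t: 12.55
ee_pos: [0.5409, 0.1097, 0.2555]
tcp_rot: [[-0.995, 0.102, 0.003], [0.102, 0.995, -0.003], [-0.003, -0.003, -1.0]]
contact_force: [1.4, 0.5, -0.7]
opening: 0.0843
```

Request:
{"fn": "jog_arm", "kwargs": {
  "series": [
    [[0,0,-1,0,-0.045,0,1],[0,0,-1,0.002,-0.045,0,1],[0,0,-1,0.003,-0.045,0,1],[0,0,-1,0.005,-0.045,0,1],[0,0,-1,0.006,-0.04,0,1]]
  ]
}}

```text
t: 13.05
ee_pos: [0.5076, -0.118, 0.2593]
tcp_rot: [[-1.0, 0.01, 0.006], [0.01, 1.0, -0.003], [-0.006, -0.003, -1.0]]
contact_force: [1.4, -0.2, 0.1]
opening: 0.0879
```

```bash
python3 - <<'E'
from plan import *
s=sensors.sense();print(s["ee_pos"],s["t"])
plan([0.48,-0.14,0.26],180,1)
im=optics.get_image("wrist");save(im,"w12",None,1.4)
E
```

```text
[ 0.50756192 -0.11795553  0.25934298] 13.05
[ [[-0.2,0.3,-0.6,0.0273,-0.0223,-0.0008,1]] ]
```

View pics/w12.png

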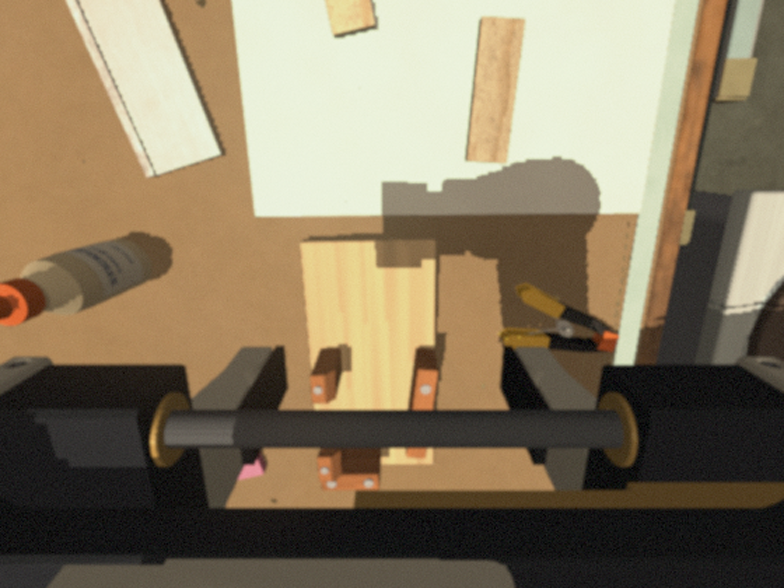

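```bash
python3 - <<'E'
from plan import *
im=optics.get_image("wrist")
f=lambda u,v,z: onz(im,u/1.4,v/1.4,z)[:2]
P=[f(*p,.014) for p in [(480,17),(524,20),(506,163),(467,160)]]
print(np.round(P,4),np.mean(P,0),np.linalg.norm(P[0]-P[3]),np.linalg.norm(P[0]-P[1]),np.linalg.norm(P[2]-P[3]))
d=(P[3]+P[2]-P[0]-P[1]);print(np.degrees(np.arctan2(d[1],d[0])))
print("bed",[f(*p,.03).round(4) for p in [(302,241),(436,241)]])
plan([0.413,-0.25,0.06],176,0.2)
E
```

```text
[[ 0.4306 -0.3149]
 [ 0.3925 -0.3123]
 [ 0.3998 -0.1937]
 [ 0.4368 -0.1968]] [ 0.41494852 -0.25442263] 0.11832855722725126 0.0382104516600814 0.037193929343365836
86.75096597609034
bed [array([ 0.5954, -0.1237]), array([ 0.4661, -0.1225])]
[ [[-0.0,0.1,0.5,0.016,-0.022,0.033,0.2],[-0.0,0.1,0.5,0.015,-0.022,0.033,0.2],[-0.0,0.1,0.5,0.015,-0.022,0.033,0.2],[-0.0,0.1,0.5,0.015,-0.022,0.033,0.2],[-0.0,0.1,0.5,0.014,-0.023,0.034,0.2]] ]
[ [[-0.0,0.1,0.5,0.015,-0.022,0.033,0.2]] ]
```

```bash
python3 - <<'E'
from plan import *
plan([0.4145,-0.252,0.06],176.7,0.3)
E
```

```text
[ [[-0.0,0.1,0.4,0.015,-0.022,0.033,0.3],[-0.0,0.1,0.4,0.015,-0.022,0.033,0.3],[-0.0,0.1,0.4,0.015,-0.022,0.033,0.3],[-0.0,0.1,0.4,0.015,-0.023,0.033,0.3],[-0.0,0.1,0.4,0.015,-0.023,0.034,0.3]] ]
[ [[-0.0,0.1,0.4,0.014,-0.023,0.033,0.3]] ]
```

Request:
{"fn": "jog_arm", "kwargs": {
  "series": [
    [[0,0.1,0.4,0.015,-0.022,0.033,0.3],[0,0.1,0.4,0.015,-0.022,0.033,0.3],[0,0.1,0.4,0.015,-0.022,0.033,0.3],[0,0.1,0.4,0.015,-0.022,0.033,0.3],[0,0.1,0.4,0.012,-0.021,0.03,0.3]]
  ]
}}

```text
t: 13.65
ee_pos: [0.4364, -0.2298, 0.099]
tcp_rot: [[-0.999, 0.049, 0.01], [0.049, 0.999, -0.004], [-0.011, -0.003, -1.0]]
contact_force: [0.5, -0.1, -0.3]
opening: 0.0584
```

```bash
python3 - <<'E'
from plan import *
s=sensors.sense();print(s["ee_pos"],s["t"],s["opening"])
plan([0.4145,-0.252,0.03],176.7,0.3,.02)
im=optics.get_image("wrist");save(im,"w13",None,1.4)
im=optics.get_image("scene");save(im,"s13",(280,150,440,280),4)
E
```

```text
[ 0.43638778 -0.22978623  0.09902127] 13.65 0.05839801109891115
[ [[-0.0,0.2,0.1,0.005,-0.006,0.017,0.3],[-0.0,0.2,0.1,0.005,-0.006,0.017,0.3],[-0.0,0.2,0.1,0.006,-0.006,0.017,0.3],[-0.0,0.2,0.1,0.005,-0.005,0.018,0.3]] ]
```

View pics/w13.png

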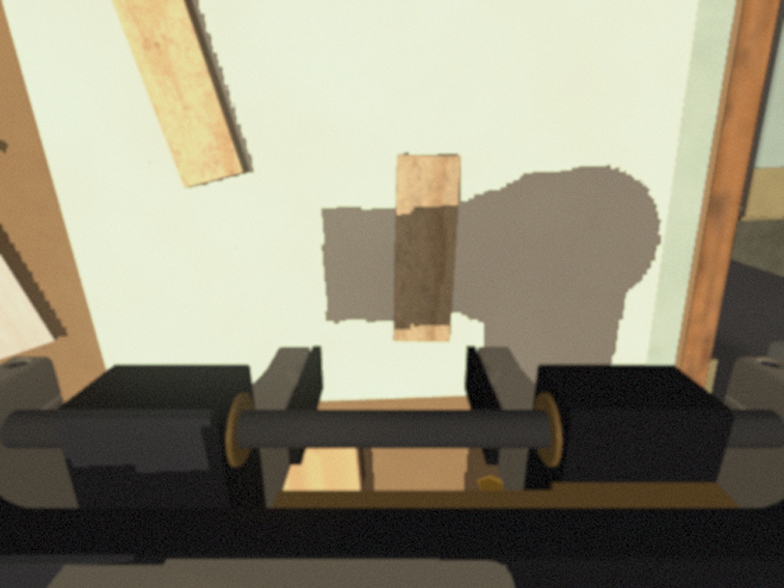

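View pics/s13.png

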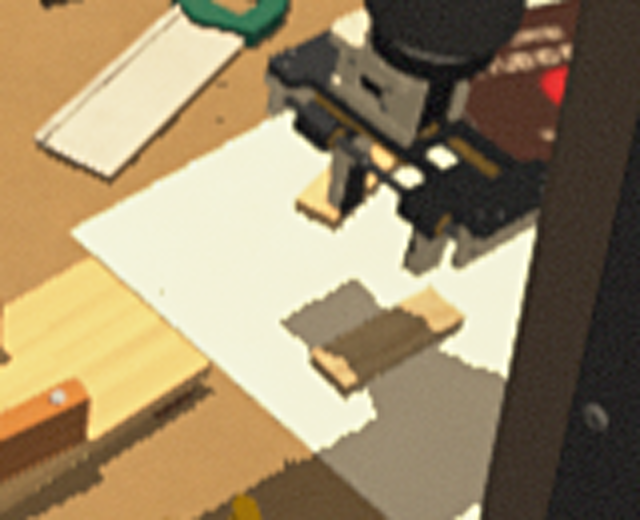

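```bash
cat > meas.py <<'E'
from plan import *
def meas(im,Q,z,s=1.4,off=(0,0)):
    P=np.array([onz(im,off[0]+u/s,off[1]+v/s,z)[:2] for u,v in Q])
    print("corners",P.round(4).tolist(),"c",P.mean(0).round(4),"sides",np.linalg.norm(P-np.roll(P,-1,0),axis=1).round(4))
    d=(P[3]+P[2]-P[0]-P[1]);print("yaw long(01->32)",np.degrees(np.arctan2(d[1],d[0])).round(2))
E
python3 - <<'E'
from meas import *
meas(optics.get_image("wrist"),[(397,155),(461,155),(450,342),(393,340)],.014)
E
```

```text
corners [[0.4267, -0.3107], [0.3895, -0.3088], [0.3972, -0.19], [0.4351, -0.1933]] c [ 0.4122 -0.2507] sides [0.0373 0.1191 0.0381 0.1177]
yaw long(01->32) 86.09
```

```bash
python3 plan.py 0.413 -0.251 0.03 176.3 0.3 0.02
```

```text
t 13.80 pos [ 0.4352 -0.2298  0.0983] F [0.4 0.3 0.8] open 0.0571
[ [[-0.0,0.1,0.2,0.005,-0.006,0.017,0.3],[-0.0,0.1,0.2,0.005,-0.005,0.017,0.3],[-0.0,0.1,0.2,0.006,-0.006,0.017,0.3],[-0.0,0.1,0.2,0.005,-0.005,0.017,0.3]] ]
```

Request:
{"fn": "jog_arm", "kwargs": {
  "series": [
    [[0,0.1,0.2,0.005,-0.006,0.017,0.3],[0,0.1,0.2,0.005,-0.005,0.017,0.3],[0,0.1,0.2,0.006,-0.006,0.017,0.3],[0,0.1,0.2,0.005,-0.005,0.017,0.3]]
  ]
}}

```text
t: 14.2
ee_pos: [0.4224, -0.2507, 0.0354]
tcp_rot: [[-0.998, 0.061, 0.012], [0.061, 0.998, -0.006], [-0.013, -0.006, -1.0]]
contact_force: [0.5, 0.3, -0.2]
opening: 0.057
```

```bash
python3 plan.py 0.413 -0.251 -0.017 176.3 0.3 0.015
```

```text
t 14.20 pos [ 0.4224 -0.2507  0.0354] F [ 0.5  0.3 -0.2] open 0.0570
[ [[-0.1,0.2,0.1,0.003,-0.0,0.013,0.3],[-0.1,0.2,0.1,0.002,-0.0,0.013,0.3],[-0.1,0.2,0.1,0.002,-0.0,0.013,0.3],[-0.1,0.2,0.1,0.003,-0.001,0.013,0.3]] ]
```

Request:
{"fn": "jog_arm", "kwargs": {
  "series": [
    [[-0.1,0.3,0,0.004,0,0.013,0.3],[-0.1,0.3,0,0.003,0,0.013,0.3],[-0.1,0.3,0,0.003,0,0.01,0.3]]
  ]
}}

```text
t: 14.5
ee_pos: [0.4159, -0.2494, -0.0006]
tcp_rot: [[-0.998, 0.059, 0.0], [0.059, 0.998, -0.001], [-0.0, -0.001, -1.0]]
contact_force: [0.2, -0.5, -0.1]
opening: 0.0569
```

```bash
python3 plan.py 0.413 -0.251 -0.017 176.3 0.3 0.015; python3 - <<'E'
from h import *
im=optics.get_image("wrist");save(im,"w14",None,1.4)
E
```

```text
t 14.50 pos [ 0.4159 -0.2494 -0.0006] F [ 0.2 -0.5 -0.1] open 0.0569
[ [[-0.0,0.0,0.2,0.001,-0.001,0.008,0.3],[-0.0,0.0,0.2,0.002,-0.001,0.008,0.3]] ]
```

View pics/w14.png

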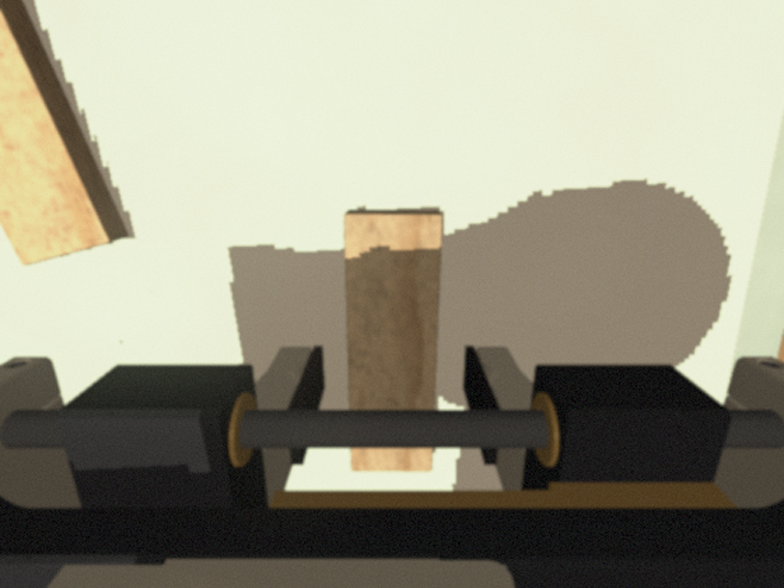

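Request:
{"fn": "jog_arm", "kwargs": {
  "series": [
    [[0,0,0,0.001,-0.001,0.008,0.3],[0,0,0,0.001,0,0.007,0.3],[0,0,0,0,0,0.001,0.3]]
  ]
}}

```text
t: 14.85
ee_pos: [0.4135, -0.2499, -0.0189]
tcp_rot: [[-0.998, 0.058, -0.002], [0.058, 0.998, -0.001], [0.002, -0.001, -1.0]]
contact_force: [-1.1, -0.6, -0.4]
opening: 0.0568
```

```bash
python3 plan.py 0.413 -0.251 -0.018 176.3 0.3 0.015; python3 - <<'E'
from h import *
im=optics.get_image("wrist");save(im,"w15",None,1.4)
E
```

```text
t 14.85 pos [ 0.4135 -0.2499 -0.0189] F [-1.1 -0.6 -0.4] open 0.0568
[ [[-0.0,-0.1,0.4,0.0004,-0.0011,-0.0009,0.3]] ]
```

View pics/w15.png

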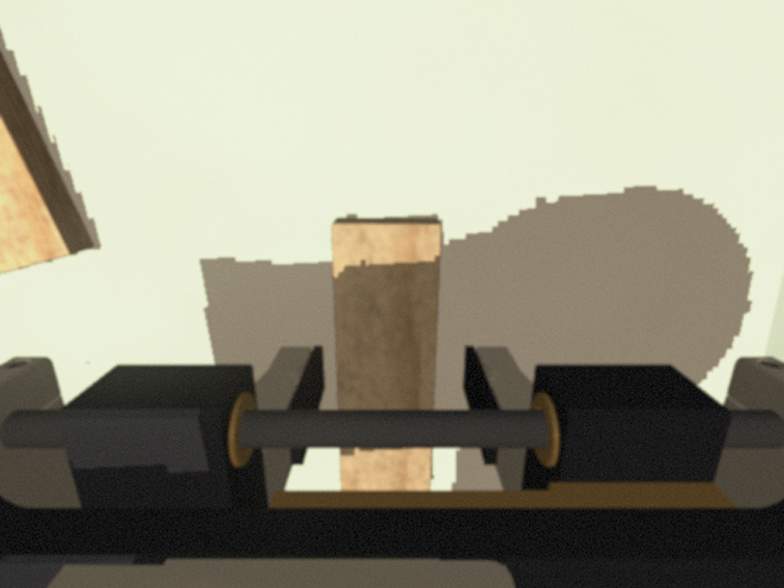

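Request:
{"fn": "jog_arm", "kwargs": {
  "series": [
    [[0,0,0,0,0,0,-1],[0,0,0,0,0,0,-1],[0,0,0,0,0,0,-1],[0,0,0,0,0,0,-1]]
  ],
  "newtons": 35
}}

```text
t: 15.3
ee_pos: [0.4146, -0.2502, -0.0178]
tcp_rot: [[-0.998, 0.058, 0.001], [0.058, 0.998, -0.001], [-0.001, -0.001, -1.0]]
contact_force: [-0.3, -0.1, -0.7]
opening: 0.0372
```

Request:
{"fn": "jog_arm", "kwargs": {
  "series": [
    [[0,0,0,0,0,-0.01,-1],[0,0,0,0,0,-0.03,-1],[0,0,0,0,0,-0.04,-1],[0,0,0,0,0,-0.04,-1]]
  ]
}}

```text
t: 15.7
ee_pos: [0.4101, -0.2492, 0.1029]
tcp_rot: [[-0.998, 0.059, -0.011], [0.059, 0.998, 0.001], [0.011, 0.001, -1.0]]
contact_force: [2.2, 0.0, -1.6]
opening: 0.0373
```

```bash
python3 - <<'E'
from plan import *
im=optics.get_image("wrist");save(im,"w16",None,1.4)
im=optics.get_image("scene");save(im,"s16",(280,150,440,280),4)
s=sensors.sense();print(s["ee_pos"],s["t"],s["opening"])
plan([0.54,0.045,0.12],180,-1)
E
```

```text
[ 0.41434981 -0.25038089  0.10724639] 15.8 0.037657917578063804
[ [[-0.0,-0.0,-0.4,-0.014,0.038,-0.002,-1],[-0.0,-0.0,-0.4,-0.014,0.038,-0.002,-1],[-0.0,-0.0,-0.4,-0.014,0.037,-0.002,-1],[-0.0,-0.0,-0.4,-0.014,0.037,-0.001,-1],[-0.0,-0.0,-0.4,-0.015,0.037,-0.002,-1]] ]
[ [[-0.0,-0.0,-0.4,-0.015,0.038,-0.001,-1],[-0.0,-0.0,-0.4,-0.015,0.037,-0.002,-1],[-0.0,-0.0,-0.4,-0.015,0.037,-0.001,-1]] ]
```

View pics/w16.png

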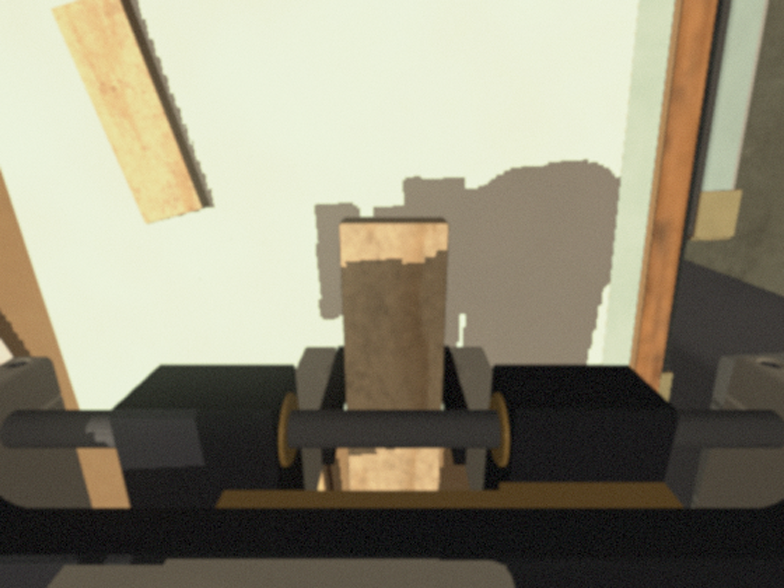

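View pics/s16.png

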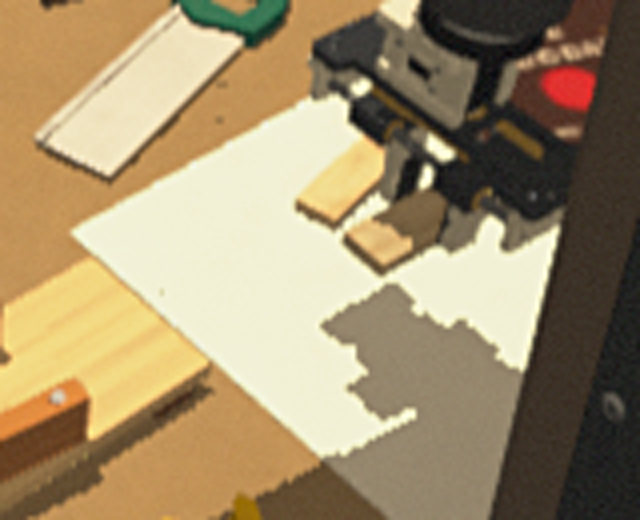

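Request:
{"fn": "jog_arm", "kwargs": {
  "series": [
    [[0,0,-0.4,-0.014,0.038,-0.004,-1],[0,0,-0.4,-0.014,0.038,-0.004,-1],[0,0,-0.4,-0.014,0.037,-0.002,-1],[0,0,-0.4,-0.014,0.037,-0.002,-1],[0,0,-0.4,-0.015,0.037,-0.001,-1]]
  ]
}}

```text
t: 16.3
ee_pos: [0.4946, -0.0646, 0.1264]
tcp_rot: [[-0.999, 0.031, 0.007], [0.031, 1.0, -0.001], [-0.007, -0.001, -1.0]]
contact_force: [1.4, -0.9, -0.2]
opening: 0.0374
```

```bash
python3 plan.py 0.5415 0.045 0.12 180 -1 0.03
```

```text
t 16.30 pos [ 0.4946 -0.0646  0.1264] F [ 1.4 -0.9 -0.2] open 0.0374
[ [[-0.0,0.1,-0.4,-0.011,0.028,0.002,-1.0],[-0.0,0.1,-0.4,-0.011,0.028,0.002,-1.0],[-0.0,0.1,-0.4,-0.011,0.027,0.001,-1.0],[-0.0,0.1,-0.4,-0.012,0.027,0.001,-1.0]] ]
```

Request:
{"fn": "jog_arm", "kwargs": {
  "series": [
    [[0,0.1,-0.4,-0.011,0.028,0.001,-1],[0,0.1,-0.4,-0.011,0.028,0.001,-1],[0,0.1,-0.4,-0.011,0.025,0.001,-1],[0,0.1,-0.4,-0.01,0.02,0.001,-1],[0,0,0,0,0,0,-1]]
  ]
}}

```text
t: 16.8
ee_pos: [0.5421, 0.0444, 0.1262]
tcp_rot: [[-1.0, -0.004, 0.003], [-0.004, 1.0, 0.001], [-0.003, 0.001, -1.0]]
contact_force: [-0.6, -0.3, -0.2]
opening: 0.0378
```

```bash
python3 plan.py 0.5415 0.045 0.08 180 -1 0.015; python3 - <<'E'
from h import *
im=optics.get_image("wrist");save(im,"w17",None,1.4)
im=optics.get_image("scene");save(im,"s17",(200,180,340,300),5)
E
```

```text
t 16.80 pos [0.5421 0.0444 0.1262] F [-0.6 -0.3 -0.2] open 0.0378
[ [[0.0,0.0,0.1,0.0,0.0,0.012,-1.0],[0.0,0.0,0.1,0.0,0.0,0.011,-1.0],[0.0,0.0,0.1,0.0,0.0,0.012,-1.0],[0.0,0.0,0.1,0.001,0.001,0.011,-1.0]] ]
```

View pics/w17.png

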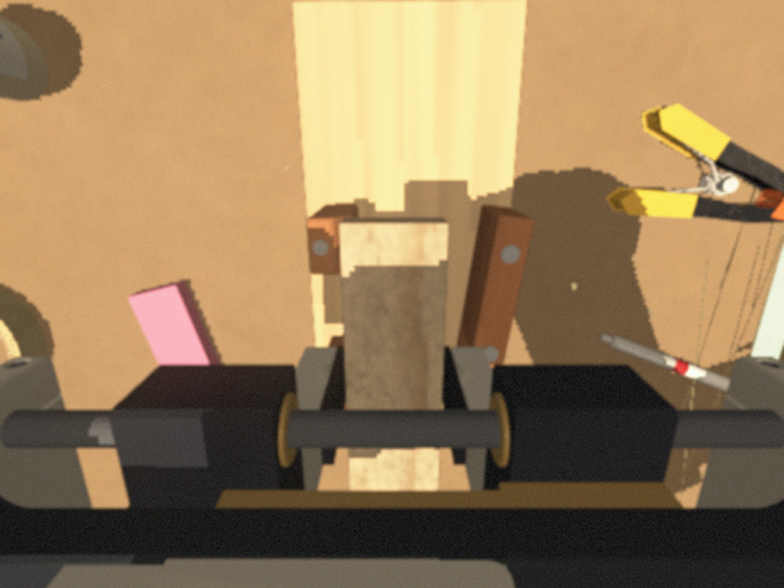

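View pics/s17.png

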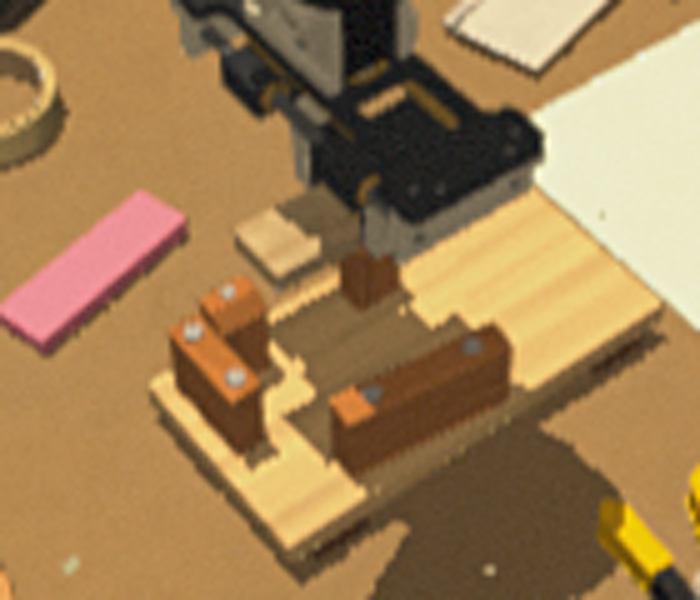

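```bash
python3 - <<'E'
from h import *
im=optics.get_image("wrist")
s=sensors.sense();print(s["ee_pos"])
f=lambda u,v,z: onz(im,u/1.4,v/1.4,z)[:2].round(4)
print("bed",f(296,60,.03),f(523,60,.03),"strip end",f(341,222,s["ee_pos"][2]+.032),f(448,222,s["ee_pos"][2]+.032))
print("post",f(308,217,.09),f(310,272,.09),f(341,272,.09), "cleat top",f(486,207,.08),f(531,215,.08))
E
```

```text
[0.54061858 0.04212941 0.12600861]
bed [ 0.5975 -0.09  ] [ 0.4668 -0.0904] strip end [ 0.5591 -0.0174] [ 0.5221 -0.0175]
post [ 0.5839 -0.0089] [0.5845 0.0198] [0.5683 0.0197] cleat top [ 0.4929 -0.0129] [ 0.469  -0.0088]
```

Request:
{"fn": "jog_arm", "kwargs": {
  "series": [
    [[0,0,0,0,0.002,0.013,-1],[0,0,0,0,0.001,0.013,-1],[0,0,0,0,0.001,0.013,-1],[0,0,0,0,0,0.01,-1]]
  ]
}}

```text
t: 17.35
ee_pos: [0.5397, 0.0437, 0.0755]
tcp_rot: [[-1.0, 0.003, 0.005], [0.003, 1.0, 0.002], [-0.005, 0.002, -1.0]]
contact_force: [-0.5, 0.5, -0.7]
opening: 0.0378
```

```bash
python3 plan.py 0.5415 0.0465 0.03 180 -1 0.012; python3 - <<'E'
from h import *
im=optics.get_image("wrist");save(im,"w18",None,1.4)
E
```

```text
t 17.35 pos [0.5397 0.0437 0.0755] F [-0.5  0.5 -0.7] open 0.0378
[ [[0.0,0.1,-0.0,-0.0,0.001,0.011,-1.0],[0.0,0.1,-0.0,-0.001,0.001,0.011,-1.0],[0.0,0.1,-0.0,-0.0,0.0,0.012,-1.0],[0.0,0.1,-0.0,-0.001,0.001,0.011,-1.0]] ]
```

View pics/w18.png

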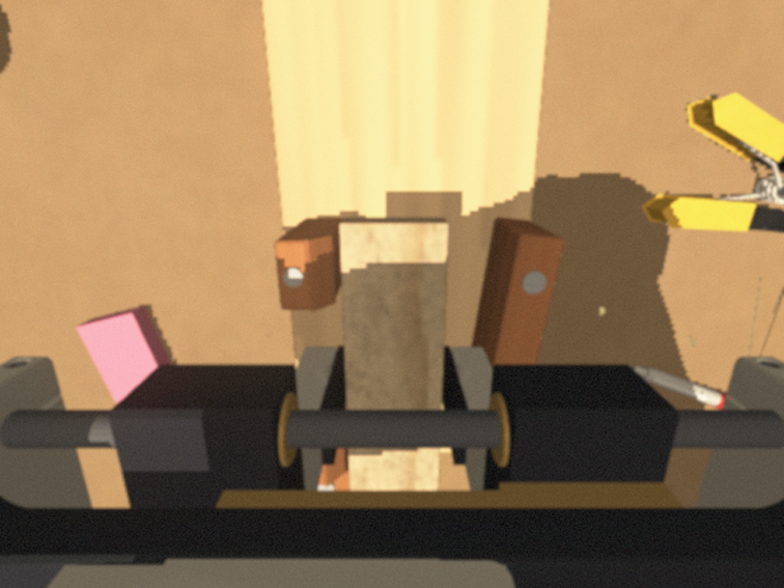

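Request:
{"fn": "jog_arm", "kwargs": {
  "series": [
    [[0,0.1,0,-0.001,0.001,0.011,-1],[0,0.1,0,-0.001,0.001,0.011,-1],[0,0.1,0,-0.001,0.001,0.011,-1],[0,0,0,0,0.001,0.011,-1],[0,0,0,0,0,0,-1]]
  ]
}}

```text
t: 17.9
ee_pos: [0.5414, 0.0466, 0.0254]
tcp_rot: [[-1.0, 0.005, -0.004], [0.005, 1.0, 0.001], [0.004, 0.001, -1.0]]
contact_force: [-0.7, 0.1, -0.6]
opening: 0.0376
```

```bash
python3 plan.py 0.5415 0.0465 0.014 180 -1 0.008; python3 - <<'E'
from h import *
im=optics.get_image("wrist");save(im,"w19",None,1.4)
E
```

```text
t 17.90 pos [0.5414 0.0466 0.0254] F [-0.7  0.1 -0.6] open 0.0376
[ [[0.0,-0.1,-0.1,-0.0,-0.0,0.006,-1.0],[0.0,-0.1,-0.1,-0.0,-0.0,0.005,-1.0]] ]
```

View pics/w19.png

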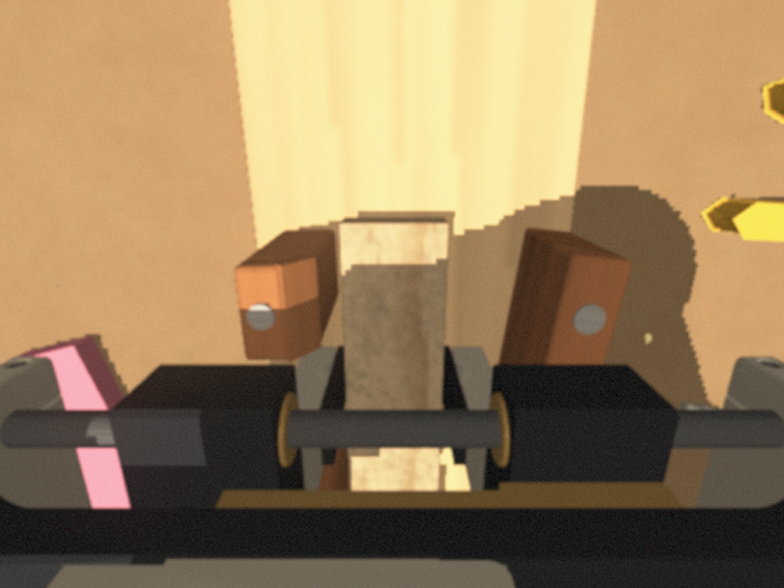

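Request:
{"fn": "jog_arm", "kwargs": {
  "series": [
    [[0,-0.1,0,0,0,0.006,-1],[0,-0.1,0,0,0,0.005,-1],[0,0,0,0,0,0.003,-1]]
  ]
}}

```text
t: 18.25
ee_pos: [0.543, 0.0472, 0.0123]
tcp_rot: [[-1.0, 0.004, 0.003], [0.004, 1.0, 0.002], [-0.003, 0.002, -1.0]]
contact_force: [0.3, 0.9, -1.7]
opening: 0.0376
```

Request:
{"fn": "jog_arm", "kwargs": {
  "series": [
    [[0,0,0,0,0,0.003,-1]]
  ]
}}

```text
t: 18.35
ee_pos: [0.5431, 0.0472, 0.0099]
tcp_rot: [[-1.0, 0.003, 0.003], [0.003, 1.0, 0.002], [-0.003, 0.002, -1.0]]
contact_force: [-16.4, 4.1, 48.3]
opening: 0.0377
```

Request:
{"fn": "jog_arm", "kwargs": {
  "series": [
    [[0,0,0,0,0,-0.002,-1],[0,0,0,0,0,-0.001,0.05],[0,0,0,0,0,0,0.05],[0,0,0,0,0,0,0.05]]
  ]
}}

```text
t: 18.75
ee_pos: [0.5438, 0.0476, 0.0138]
tcp_rot: [[-1.0, 0.003, 0.005], [0.003, 1.0, 0.002], [-0.005, 0.002, -1.0]]
contact_force: [-0.5, 0.5, 0.1]
opening: 0.0457
```

Request:
{"fn": "jog_arm", "kwargs": {
  "series": [
    [[0,0,0,0,0,-0.01,0.05],[0,0,0,0,0,-0.02,0.05],[0,0,0,0,0,-0.03,0.05],[0,0,0,0,0,-0.04,0.05],[0,0,0,0,0,-0.04,0.5]]
  ]
}}

```text
t: 19.25
ee_pos: [0.5392, 0.0456, 0.1545]
tcp_rot: [[-1.0, 0.004, -0.007], [0.004, 1.0, -0.002], [0.007, -0.002, -1.0]]
contact_force: [1.6, 0.4, 0.4]
opening: 0.0498
```

```bash
python3 - <<'E'
from plan import *
im=optics.get_image("wrist");save(im,"w20",None,1.4)
s=sensors.sense();print(s["ee_pos"],s["t"],s["opening"],s["contact_force"])
plan([0.545,-0.27,0.16],190.7,0.5)
E
```

```text
[0.54302819 0.04624058 0.1619826 ] 19.3 0.05322843280560999 [3.73973273 0.70732298 6.93361414]
[ [[-0.0,0.0,-1.4,-0.0,-0.04,0.0,0.5],[-0.0,0.0,-1.4,0.001,-0.039,0.0,0.5],[-0.0,0.0,-1.4,0.001,-0.04,0.0,0.5],[-0.0,0.0,-1.4,0.002,-0.039,0.0,0.5],[-0.0,0.0,-1.4,0.003,-0.039,0.001,0.5]] ]
[ [[-0.0,0.0,-1.4,0.005,-0.039,0.0,0.5],[-0.0,0.0,-1.4,0.005,-0.04,0.001,0.5],[-0.0,0.0,-1.4,0.006,-0.039,0.0,0.5]] ]
```

View pics/w20.png

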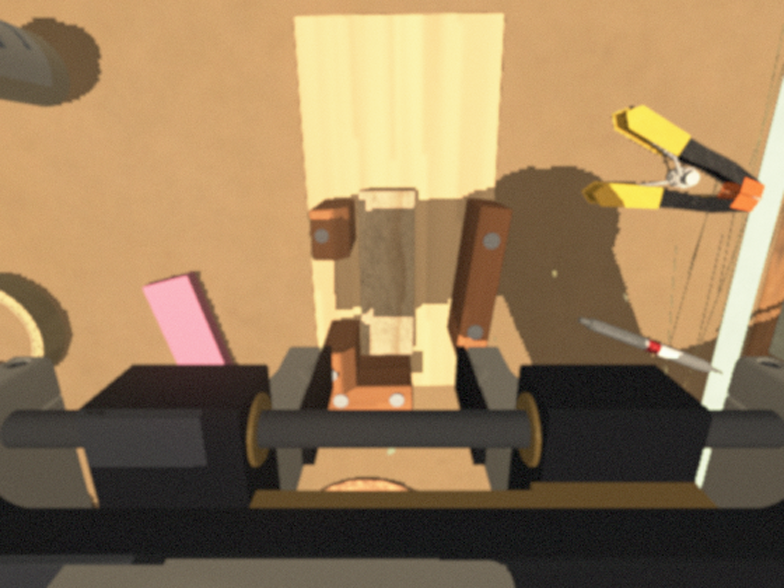

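Request:
{"fn": "jog_arm", "kwargs": {
  "series": [
    [[0,0,-1.4,0,-0.04,0,0.5],[0,0,-1.4,0,-0.04,0,0.4],[0,0,-1.4,0.001,-0.04,0,0.4],[0,0,-1.4,0.002,-0.04,0,0.4],[0,0,-1.4,0.003,-0.04,0,0.4]]
  ]
}}

```text
t: 19.8
ee_pos: [0.5506, -0.1551, 0.1702]
tcp_rot: [[-0.991, -0.133, 0.017], [-0.133, 0.991, 0.003], [-0.017, 0.0, -1.0]]
contact_force: [1.4, -0.3, -0.1]
opening: 0.0611
```

Request:
{"fn": "jog_arm", "kwargs": {
  "series": [
    [[0,0,-1.4,0.004,-0.03,0.01,0.4],[0,0,-1.4,0.005,-0.02,0.01,0.4],[0,0,-1.4,0.006,-0.02,0.01,0.4]]
  ]
}}

```text
t: 20.1
ee_pos: [0.5479, -0.2326, 0.1424]
tcp_rot: [[-0.978, -0.206, 0.022], [-0.206, 0.979, 0.002], [-0.022, -0.003, -1.0]]
contact_force: [-0.0, 0.6, 0.1]
opening: 0.0615
```

```bash
python3 - <<'E'
from plan import *
im=optics.get_image("wrist");save(im,"w21",None,1.4)
s=sensors.sense();print(s["ee_pos"],s["t"],s["opening"],s["contact_force"])
plan([0.550,-0.361,0.03],190.7,0.3)
E
```

```text
[ 0.54645364 -0.23445363  0.14038801] 20.15 0.06097521094905894 [ 0.03650963 -1.19263287 -1.52003941]
[ [[-0.0,0.3,0.3,0.006,-0.031,0.028,0.3],[-0.0,0.3,0.3,0.006,-0.031,0.027,0.3],[-0.0,0.3,0.3,0.006,-0.031,0.028,0.3],[-0.0,0.3,0.3,0.005,-0.032,0.027,0.3]] ]
```

View pics/w21.png

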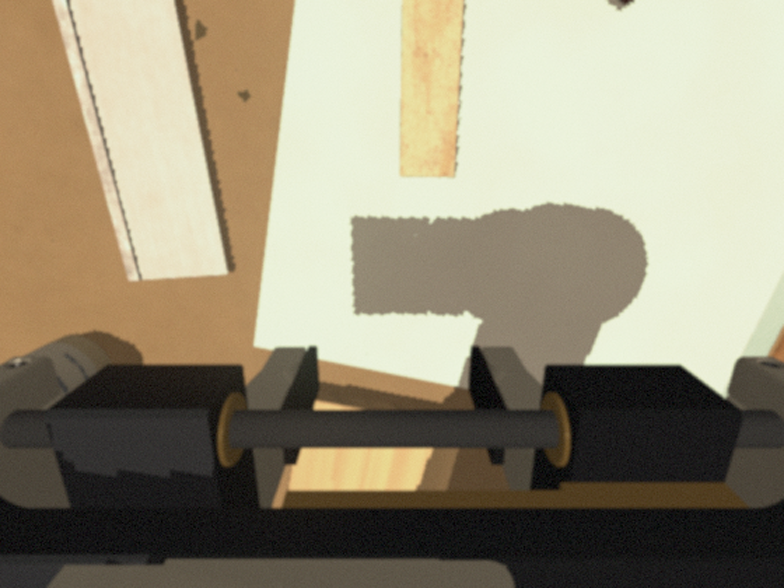

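Request:
{"fn": "jog_arm", "kwargs": {
  "series": [
    [[0,0.3,0.2,0.006,-0.031,0.022,0.3],[0,0.3,0.2,0.006,-0.031,0.022,0.3],[0,0.3,0.2,0.006,-0.028,0.018,0.3],[0,0.2,0,0,0,0,0.3]]
  ]
}}

```text
t: 20.55
ee_pos: [0.5482, -0.3304, 0.0782]
tcp_rot: [[-0.981, -0.195, 0.002], [-0.195, 0.981, -0.003], [-0.002, -0.003, -1.0]]
contact_force: [-0.2, -0.1, 0.1]
opening: 0.0571
```

```bash
python3 - <<'E'
from plan import *
im=optics.get_image("wrist");save(im,"w22",None,1.4)
s=sensors.sense();print(s["ee_pos"],s["t"],s["opening"],s["contact_force"])
E
```

```text
[ 0.54898873 -0.32955378  0.07946663] 20.6 0.056672190422473734 [ 0.885656   -0.46298759 -0.04779865]
```

View pics/w22.png

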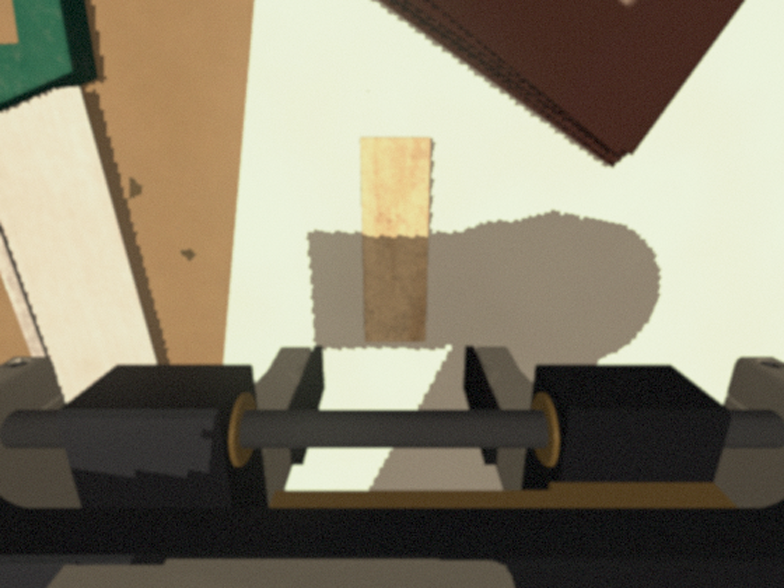

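```bash
python3 - <<'E'
from meas import *
meas(optics.get_image("wrist"),[(361,137),(432,138),(426,342),(364,341)],.014)
plan([0.5505,-0.361,0.0],191,0.3,.02)
E
```

```text
corners [[0.5841, -0.4149], [0.5464, -0.4219], [0.5232, -0.3038], [0.5614, -0.2969]] c [ 0.5538 -0.3594] sides [0.0383 0.1203 0.0387 0.1202]
yaw long(01->32) 101.02
[ [[-0.1,0.1,0.1,0.001,-0.006,0.016,0.3],[-0.1,0.1,0.1,0.001,-0.006,0.016,0.3],[-0.1,0.1,0.1,0.001,-0.006,0.016,0.3],[-0.1,0.1,0.1,0.001,-0.007,0.016,0.3],[-0.1,0.1,0.1,0.002,-0.007,0.017,0.3]] ]
```

Center is (0.553,-0.360) with jaw yaw 191. The sides measure 38 × 120 mm, so they match a strip.

Request:
{"fn": "jog_arm", "kwargs": {
  "series": [
    [[-0.1,0.1,0,-0.001,-0.006,0.016,0.3],[-0.1,0.1,0,-0.001,-0.006,0.016,0.3],[-0.1,0.1,0,-0.001,-0.006,0.016,0.3],[-0.1,0.1,0,-0.001,-0.006,0.016,0.3],[0,0.1,0,-0.001,-0.006,0.012,0.3]]
  ]
}}

```text
t: 21.15
ee_pos: [0.5649, -0.3566, 0.0041]
tcp_rot: [[-0.98, -0.201, 0.002], [-0.201, 0.98, 0.0], [-0.002, -0.0, -1.0]]
contact_force: [-0.8, 0.1, -0.5]
opening: 0.0569
```

```bash
python3 - <<'E'
from plan import *
im=optics.get_image("wrist");save(im,"w23",None,1.4)
s=sensors.sense();print(s["ee_pos"],s["t"],s["opening"],s["contact_force"])
plan([0.553,-0.360,-0.018],191,0.3,.008)
E
```

```text
[ 0.56409028 -0.35689107  0.00187736] 21.2 0.05711163951131814 [ 0.14933899 -0.48316818 -1.13815464]
[ [[0.0,-0.0,0.2,0.004,-0.0,0.007,0.3],[0.0,-0.0,0.2,0.004,-0.0,0.006,0.3],[0.0,-0.0,0.2,0.003,-0.001,0.007,0.3]] ]
```

View pics/w23.png

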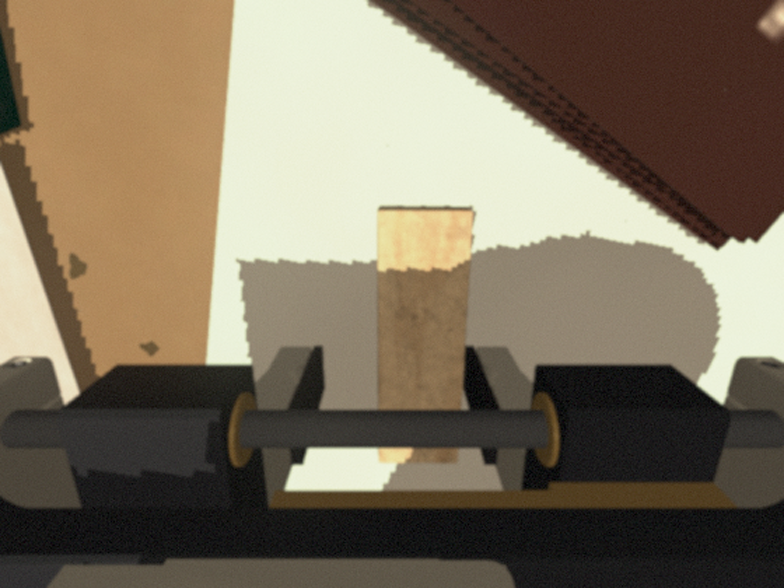

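Request:
{"fn": "jog_arm", "kwargs": {
  "series": [
    [[0,0,0,0.005,0,0,0.3],[0,0,0,0.005,0,0.001,0.3],[0,0,0,0.001,-0.001,0.008,0.3],[0,0,0,0,0,0.007,0.3],[0,0,0,0,0,0.002,0.3]]
  ]
}}

```text
t: 21.7
ee_pos: [0.5524, -0.3607, -0.0175]
tcp_rot: [[-0.98, -0.2, -0.001], [-0.2, 0.98, 0.001], [0.0, 0.001, -1.0]]
contact_force: [0.3, 0.6, 0.4]
opening: 0.0569
```

```bash
python3 - <<'E'
from plan import *
im=optics.get_image("wrist");save(im,"w24",None,1.4)
s=sensors.sense();print(s["ee_pos"],s["t"],s["opening"],s["contact_force"])
plan([0.553,-0.360,-0.018],191,0.3,.008)
E
```

```text
[ 0.55239914 -0.36066247 -0.01756195] 21.75 0.05694789528135125 [-0.69620054  0.75330331  0.26112878]
[ [[0.1,-0.0,0.5,-0.0007,0.0005,0.0004,0.3]] ]
```

View pics/w24.png

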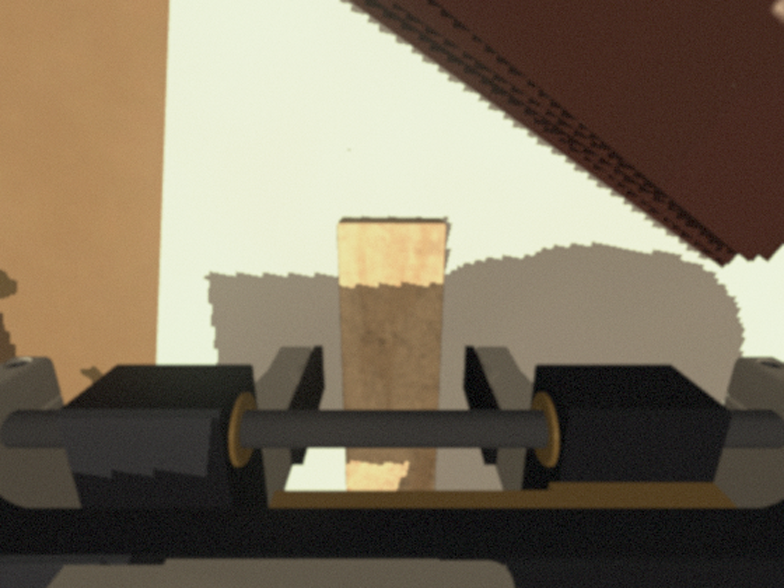

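Well centred, so I'll grip and lift.

Request:
{"fn": "jog_arm", "kwargs": {
  "series": [
    [[0,0,0,0,0,0,-1],[0,0,0,0,0,0,-1],[0,0,0,0,0,0,-1],[0,0,0,0,0,0,-1]]
  ],
  "newtons": 35
}}

```text
t: 22.15
ee_pos: [0.5532, -0.3606, -0.0168]
tcp_rot: [[-0.98, -0.201, 0.001], [-0.201, 0.98, 0.0], [-0.001, 0.0, -1.0]]
contact_force: [0.0, 0.1, -0.1]
opening: 0.0376
```

Request:
{"fn": "jog_arm", "kwargs": {
  "series": [
    [[0,0,0,0,0,-0.01,-1],[0,0,0,0,0,-0.03,-1],[0,0,0,0,0,-0.04,-1],[0,0,0,0,0,-0.045,-1],[0,0,0,0,0,-0.01,-1]]
  ]
}}

```text
t: 22.65
ee_pos: [0.5516, -0.3603, 0.123]
tcp_rot: [[-0.98, -0.201, -0.005], [-0.201, 0.98, 0.002], [0.004, 0.002, -1.0]]
contact_force: [0.2, -0.4, -0.4]
opening: 0.0373
```

```bash
python3 - <<'E'
from plan import *
im=optics.get_image("wrist");save(im,"w25",None,1.4)
s=sensors.sense();print(s["ee_pos"],s["t"],s["opening"],s["contact_force"])
plan([0.541,0.044,0.125],180,-1,0.04)
E
```

```text
[ 0.55132921 -0.3600834   0.12259867] 22.7 0.037351438838922564 [ 0.87037094 -0.18307148  1.12969377]
[ [[0.0,-0.0,1.1,-0.006,0.036,-0.0,-1],[0.0,-0.0,1.1,-0.006,0.036,-0.0,-1],[0.0,-0.0,1.1,-0.005,0.036,-0.0,-1],[0.0,-0.0,1.1,-0.004,0.037,-0.0,-1],[0.0,-0.0,1.1,-0.004,0.037,-0.0,-1]] ]
[ [[0.0,-0.0,1.1,-0.003,0.037,-0.0,-1],[0.0,-0.0,1.1,-0.003,0.037,-0.0,-1],[0.0,-0.0,1.1,-0.002,0.037,-0.0,-1],[0.0,-0.0,1.1,-0.001,0.036,-0.001,-1],[0.0,-0.0,1.1,-0.0,0.037,-0.0,-1]] ]
[ [[0.0,-0.0,1.1,-0.0,0.036,-0.001,-1]] ]
```

View pics/w25.png

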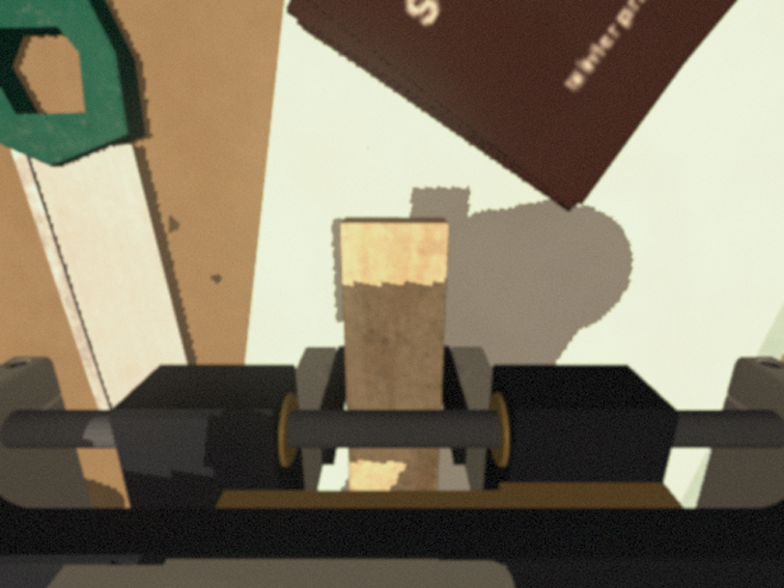

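Request:
{"fn": "jog_arm", "kwargs": {
  "series": [
    [[0,0,1.1,-0.004,0.036,-0.006,-1],[0,0,1.1,-0.004,0.036,-0.006,-1],[0,0,1.1,-0.003,0.036,-0.006,-1],[0,0,1.1,-0.002,0.037,0,-1],[0,0,1.1,-0.002,0.037,0,-1]]
  ]
}}

```text
t: 23.2
ee_pos: [0.5351, -0.1761, 0.141]
tcp_rot: [[-0.995, -0.095, -0.004], [-0.095, 0.995, 0.002], [0.004, 0.003, -1.0]]
contact_force: [1.2, -0.2, -0.7]
opening: 0.0377
```

Request:
{"fn": "jog_arm", "kwargs": {
  "series": [
    [[0,0,1.1,-0.003,0.037,0,-1],[0,0,1.1,-0.003,0.037,0,-1],[0,0,1.1,-0.002,0.037,0,-1],[0,0,1.1,-0.001,0.036,0,-1],[0,0,1.1,0,0.03,0,-1]]
  ]
}}

```text
t: 23.7
ee_pos: [0.5306, 0.0089, 0.1406]
tcp_rot: [[-1.0, 0.006, -0.006], [0.005, 1.0, 0.003], [0.006, 0.003, -1.0]]
contact_force: [0.5, -0.3, -0.1]
opening: 0.0374
```

```bash
python3 plan.py 0.5415 0.0455 0.10 180 -1 0.03
```

```text
t 23.70 pos [0.5306 0.0089 0.1406] F [ 0.5 -0.3 -0.1] open 0.0374
[ [[0.1,-0.2,-0.2,-0.005,0.018,0.02,-1.0],[0.1,-0.2,-0.2,-0.006,0.019,0.021,-1.0]] ]
```

Request:
{"fn": "jog_arm", "kwargs": {
  "series": [
    [[0.1,-0.2,0,-0.005,0.018,0.015,-1],[0.1,-0.2,0,-0.005,0.018,0.015,-1],[0,0,0,0,0,0,-1]]
  ]
}}

```text
t: 24.0
ee_pos: [0.5401, 0.0502, 0.1099]
tcp_rot: [[-1.0, 0.002, 0.002], [0.002, 1.0, 0.001], [-0.002, 0.001, -1.0]]
contact_force: [-0.5, -0.3, -0.4]
opening: 0.0376
```

```bash
python3 plan.py 0.5415 0.0460 0.045 180 -1 0.012; python3 - <<'E'
from h import *
im=optics.get_image("wrist");save(im,"w26",None,1.4)
E
```

```text
t 24.00 pos [0.5401 0.0502 0.1099] F [-0.5 -0.3 -0.4] open 0.0376
[ [[0.0,0.0,-0.0,-0.0,-0.001,0.011,-1.0],[0.0,0.0,-0.0,-0.0,-0.001,0.011,-1.0],[0.0,0.0,-0.0,-0.0,-0.001,0.011,-1.0],[0.0,0.0,-0.0,-0.0,-0.0,0.011,-1.0],[0.0,0.0,-0.0,-0.001,-0.001,0.01,-1.0]] ]
[ [[0.0,0.0,-0.0,-0.0,-0.0,0.011,-1.0]] ]
```

View pics/w26.png

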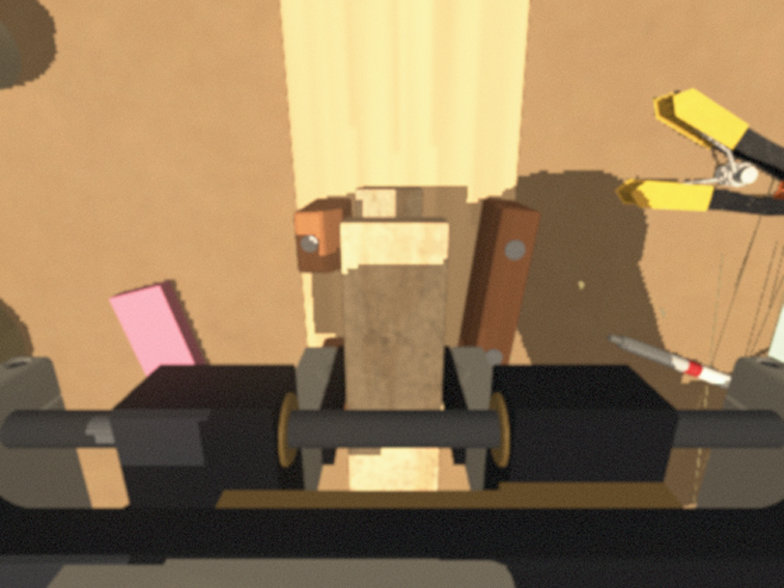

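Request:
{"fn": "jog_arm", "kwargs": {
  "series": [
    [[0,0,0,-0.001,-0.001,0.012,-1],[0,0,0,-0.001,-0.001,0.012,-1],[0,0,0,0,-0.001,0.012,-1],[0,0,0,0,-0.001,0.012,-1],[0,0,0,0,0,0.012,-1]]
  ]
}}

```text
t: 24.55
ee_pos: [0.5427, 0.0425, 0.0478]
tcp_rot: [[-1.0, 0.005, 0.005], [0.005, 1.0, 0.002], [-0.005, 0.002, -1.0]]
contact_force: [0.2, -0.2, -0.2]
opening: 0.0375
```

```bash
python3 plan.py 0.5415 0.0465 0.028 180 -1 0.008; python3 - <<'E'
from h import *
im=optics.get_image("wrist");save(im,"w27",None,1.4)
E
```

```text
t 24.55 pos [0.5427 0.0425 0.0478] F [ 0.2 -0.2 -0.2] open 0.0375
[ [[0.0,0.1,-0.1,0.0,0.001,0.007,-1.0],[0.0,0.1,-0.1,0.001,0.002,0.006,-1.0],[0.0,0.1,-0.1,0.0,0.001,0.007,-1.0]] ]
```

View pics/w27.png

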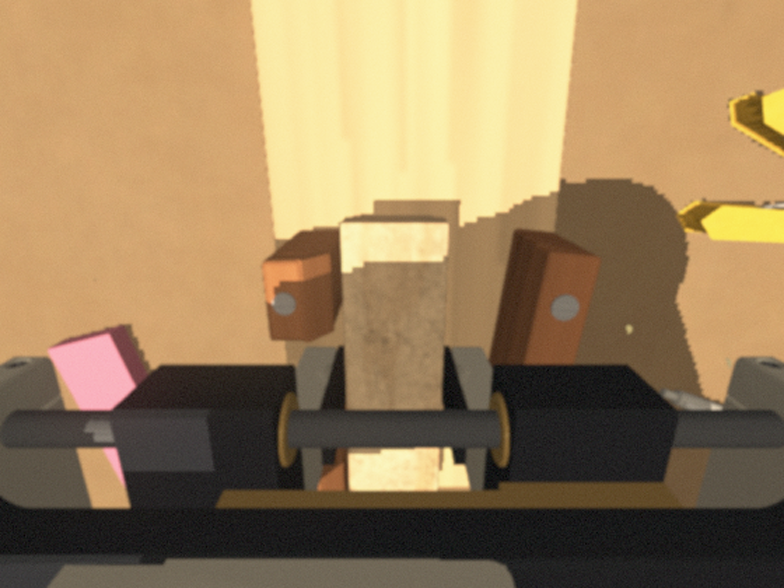

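Request:
{"fn": "jog_arm", "kwargs": {
  "series": [
    [[0,0.1,0,0,0.002,0.006,-1],[0,0.1,0,0.001,0.002,0.006,-1],[0,0.1,0,0,0.001,0.006,-1],[0,0,0,0,0,0,-1]]
  ]
}}

```text
t: 25.0
ee_pos: [0.5401, 0.046, 0.0255]
tcp_rot: [[-1.0, 0.007, -0.005], [0.007, 1.0, 0.0], [0.005, 0.0, -1.0]]
contact_force: [0.6, -0.3, -0.5]
opening: 0.038
```

Request:
{"fn": "jog_arm", "kwargs": {
  "series": [
    [[0,0,0,0,0,0.002,-1],[0,0,0,0,0,0,-1]]
  ]
}}

```text
t: 25.2
ee_pos: [0.5406, 0.0463, 0.0257]
tcp_rot: [[-1.0, 0.006, -0.004], [0.006, 1.0, 0.0], [0.004, 0.0, -1.0]]
contact_force: [-0.6, 0.1, -0.1]
opening: 0.0376
```

Request:
{"fn": "jog_arm", "kwargs": {
  "series": [
    [[0,0,0,0,0,0,0.05],[0,0,0,0,0,0,0.05],[0,0,0,0,0,0,0.05]]
  ]
}}

```text
t: 25.5
ee_pos: [0.5414, 0.0467, 0.0266]
tcp_rot: [[-1.0, 0.006, -0.002], [0.006, 1.0, 0.001], [0.002, 0.001, -1.0]]
contact_force: [0.0, -0.5, -0.4]
opening: 0.0459
```

Request:
{"fn": "jog_arm", "kwargs": {
  "series": [
    [[0,0,0,0,0,-0.01,0.05],[0,0,0,0,0,-0.02,0.05],[0,0,0,0,0,-0.03,0.05],[0,0,0,0,0,-0.04,0.05],[0,0,0,0,0,-0.04,0.05]]
  ]
}}

```text
t: 26.0
ee_pos: [0.5378, 0.045, 0.1675]
tcp_rot: [[-1.0, 0.006, -0.013], [0.006, 1.0, -0.004], [0.013, -0.004, -1.0]]
contact_force: [1.1, 0.5, 1.0]
opening: 0.0462
```

```bash
python3 - <<'E'
from plan import *
im=optics.get_image("wrist");save(im,"w28",None,1.4);
s=sensors.sense();print(s["ee_pos"],s["t"],s["opening"],s["contact_force"])
E
```

```text
[0.54169715 0.04561406 0.1749948 ] 26.05 0.04624795450687955 [3.46849132 0.37346557 7.67845006]
```

View pics/w28.png

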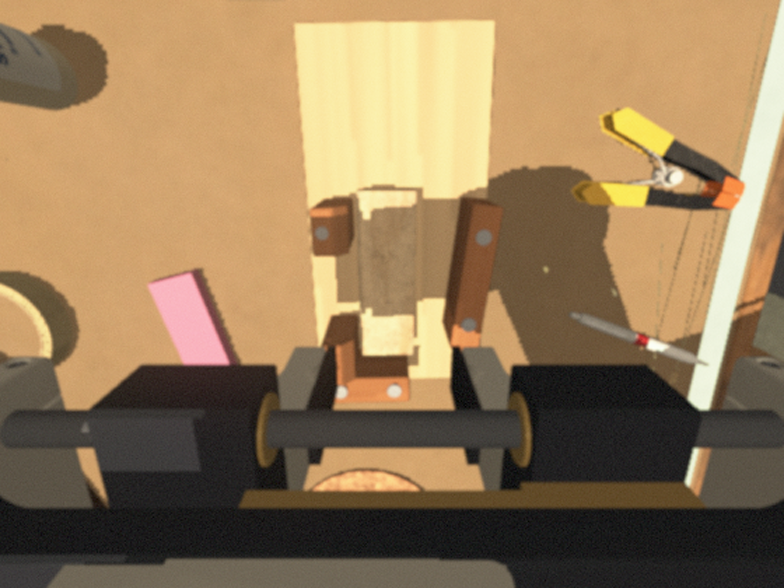

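```bash
python3 - <<'E'
from plan import *
s=plan([0.536,-0.055,0.10],180,-1,0.04)
plan([0.536,-0.055,0.012],180,-1,0.03,start=s)
E
```

```text
[ [[-0.0,-0.0,-0.1,0.001,-0.025,0.019,-1],[-0.0,-0.0,-0.1,0.001,-0.025,0.019,-1],[-0.0,-0.0,-0.1,0.002,-0.025,0.019,-1],[-0.0,-0.0,-0.1,0.001,-0.026,0.018,-1]] ]
[ [[0.0,0.0,0.0,0.0,0.0,0.029,-1],[0.0,0.0,0.0,0.0,0.0,0.03,-1],[0.0,0.0,0.0,0.0,0.0,0.029,-1]] ]
```

Request:
{"fn": "jog_arm", "kwargs": {
  "series": [
    [[0,0,0,0.001,-0.025,0.015,-1],[0,0,0,0.001,-0.025,0.018,-1],[0,0,0,0.002,-0.028,0.019,-1],[0,0,0,0.002,-0.028,0.018,-1],[0,0,0,0,0,0,-1]]
  ]
}}

```text
t: 26.55
ee_pos: [0.5393, -0.0617, 0.1111]
tcp_rot: [[-1.0, 0.001, 0.011], [0.001, 1.0, 0.003], [-0.011, 0.003, -1.0]]
contact_force: [0.2, 1.1, -0.1]
opening: 0.0113
```

```bash
python3 plan.py 0.536 -0.055 0.015 180 -1 0.025
```

```text
t 26.55 pos [ 0.5393 -0.0617  0.1111] F [ 0.2  1.1 -0.1] open 0.0113
[ [[0.0,0.2,-0.0,0.001,0.002,0.024,-1.0],[0.0,0.2,-0.0,0.001,0.001,0.024,-1.0],[0.0,0.2,-0.0,0.001,0.002,0.024,-1.0],[0.0,0.2,-0.0,0.001,0.002,0.024,-1.0]] ]
```

Request:
{"fn": "jog_arm", "kwargs": {
  "series": [
    [[0,0.2,0,0.001,0,0.024,-1],[0,0.2,0,0.001,0.001,0.024,-1],[0,0.2,0,0.001,0.001,0.024,-1],[0,0.1,0,0.001,0.001,0.018,-1],[0,0,0,0,0,0,-1]]
  ]
}}

```text
t: 27.05
ee_pos: [0.5389, -0.0585, 0.0224]
tcp_rot: [[-1.0, 0.003, 0.005], [0.003, 1.0, 0.003], [-0.005, 0.003, -1.0]]
contact_force: [-0.4, -0.7, 1.9]
opening: 0.0004
```

```bash
python3 plan.py 0.536 -0.03 0.012 180 -1 0.008; python3 - <<'E'
from h import *
im=optics.get_image("scene");save(im,"s29",(200,180,340,300),5)
E
```

```text
t 27.05 pos [ 0.5389 -0.0585  0.0224] F [-0.4 -0.7  1.9] open 0.0004
[ [[0.0,0.1,-0.0,0.001,0.007,0.003,-1.0],[0.0,0.1,-0.0,0.001,0.007,0.002,-1.0],[0.0,0.1,-0.0,0.001,0.007,0.003,-1.0],[0.0,0.1,-0.0,0.0,0.007,0.002,-1.0]] ]
```

View pics/s29.png

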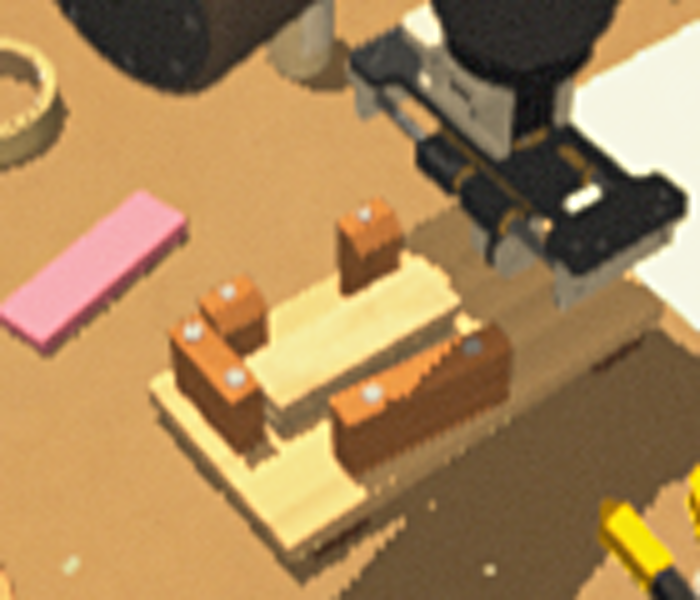

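Request:
{"fn": "jog_arm", "kwargs": {
  "series": [
    [[0,0.2,0,0.002,0.002,0.008,-1],[0,0.1,0,0.002,0.008,0.002,-1],[0,0,0,0,0.008,0,-1],[0,0,0,0,0.006,0,-1]]
  ]
}}

```text
t: 27.5
ee_pos: [0.5384, -0.0322, 0.0168]
tcp_rot: [[-1.0, 0.003, 0.007], [0.003, 1.0, 0.004], [-0.007, 0.004, -1.0]]
contact_force: [0.5, 0.3, 0.8]
opening: 0.0004
```

Request:
{"fn": "jog_arm", "kwargs": {
  "series": [
    [[0,0,0,0,0.005,0,-1],[0,0,0,0,0.003,0,-1],[0,0,0,0,0.003,0,-1]]
  ]
}}

```text
t: 27.8
ee_pos: [0.5391, -0.0191, 0.018]
tcp_rot: [[-1.0, 0.001, 0.009], [0.001, 1.0, 0.005], [-0.009, 0.005, -1.0]]
contact_force: [-1.5, -0.4, 0.3]
opening: 0.0006
```

Request:
{"fn": "jog_arm", "kwargs": {
  "series": [
    [[0,0.3,0,0.002,0.002,0.002,-1],[0,0.2,0,0,0.002,0,-1]]
  ]
}}

```text
t: 28.0
ee_pos: [0.5389, -0.0185, 0.0185]
tcp_rot: [[-1.0, -0.002, 0.002], [-0.002, 1.0, -0.001], [-0.002, -0.001, -1.0]]
contact_force: [3.4, -16.7, -0.2]
opening: 0.0003
```

```bash
python3 - <<'E'
from h import *
im=optics.get_image("scene");save(im,"s30",(200,180,340,300),5)
im=optics.get_image("wrist");save(im,"w30",None,1.4)
E
```

```text
(no output)
```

View pics/s30.png

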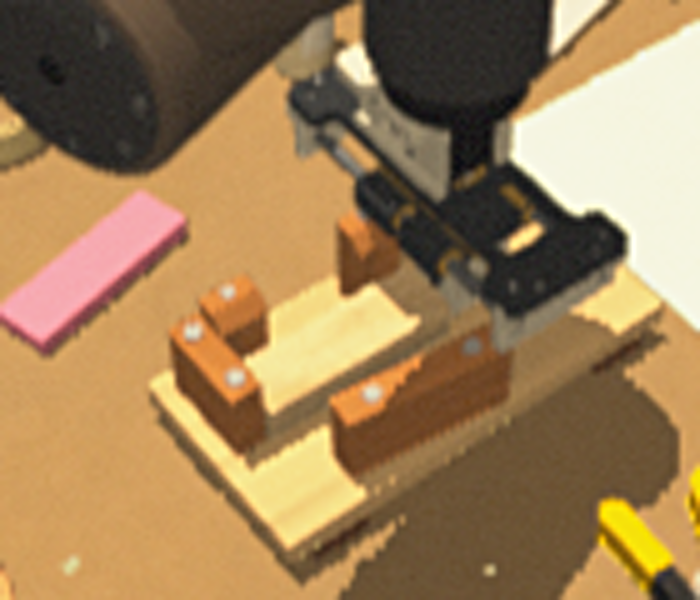

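View pics/w30.png

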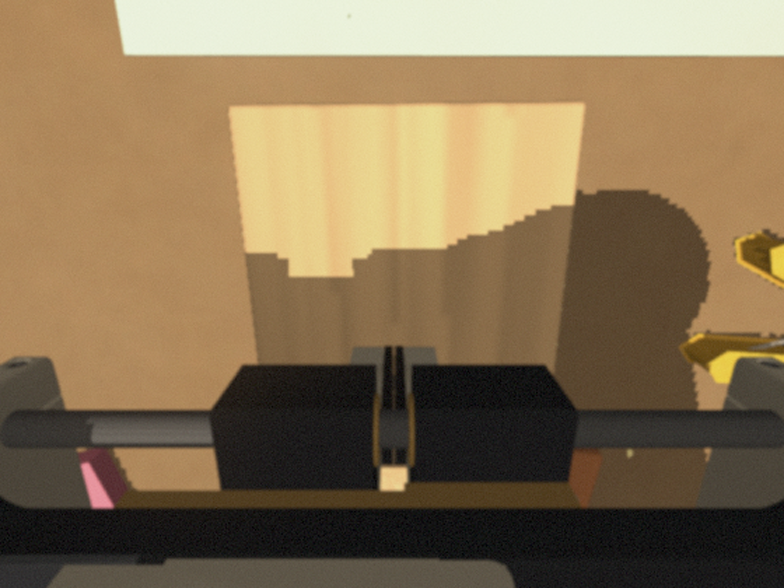

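Request:
{"fn": "jog_arm", "kwargs": {
  "series": [
    [[0,0,0,0.002,-0.01,0,-1],[0,0,0,0.002,0,0.005,-1],[0,0,0,0.002,0,0.004,-1],[0,0,0,0,0,0,-1]]
  ]
}}

```text
t: 28.5
ee_pos: [0.5318, -0.0298, 0.0083]
tcp_rot: [[-1.0, 0.001, 0.001], [0.001, 1.0, -0.0], [-0.001, -0.0, -1.0]]
contact_force: [0.3, 0.8, -0.5]
opening: 0.0006
```

```bash
python3 plan.py 0.536 -0.019 0.010 180 -1 0.004
```

```text
t 28.50 pos [ 0.5318 -0.0298  0.0083] F [ 0.3  0.8 -0.5] open 0.0006
[ [[-0.0,0.0,-0.0,-0.001,0.004,-0.001,-1.0],[-0.0,0.0,-0.0,-0.002,0.003,-0.0,-1.0],[-0.0,0.0,-0.0,-0.001,0.004,-0.001,-1.0]] ]
```

Request:
{"fn": "jog_arm", "kwargs": {
  "series": [
    [[0,0,0,-0.001,0.004,-0.001,-1],[0,0,0,-0.002,0.004,-0.001,-1],[0,0,0,0,0.003,0,-1],[0,0,0,0,0.002,0,-1]]
  ]
}}

```text
t: 28.9
ee_pos: [0.5342, -0.0186, 0.0104]
tcp_rot: [[-1.0, -0.001, -0.002], [-0.001, 1.0, -0.005], [0.002, -0.005, -1.0]]
contact_force: [4.0, -25.7, -0.7]
opening: 0.0005
```

Request:
{"fn": "jog_arm", "kwargs": {
  "series": [
    [[0,0,0,0,0.002,0,-1]]
  ]
}}

```text
t: 29.0
ee_pos: [0.5335, -0.019, 0.0105]
tcp_rot: [[-1.0, -0.001, -0.004], [-0.001, 1.0, -0.009], [0.004, -0.009, -1.0]]
contact_force: [2.0, -18.8, 0.4]
opening: 0.0001
```

Request:
{"fn": "jog_arm", "kwargs": {
  "series": [
    [[0.4,0.2,0,0,-0.012,0,-1],[0,0,0,0,-0.01,-0.02,-1],[0,0,0,0,0,-0.045,-1],[0,0,0,0,0,-0.045,-1],[0,0,0,0,0,-0.045,0.5]]
  ]
}}

```text
t: 29.5
ee_pos: [0.5306, -0.0403, 0.1642]
tcp_rot: [[-1.0, -0.001, -0.022], [-0.001, 1.0, -0.019], [0.022, -0.019, -1.0]]
contact_force: [2.0, -0.2, -0.5]
opening: 0.0045
```

```bash
python3 plan.py 0.47 0.30 0.22 180 1 0.045
```

```text
t 29.50 pos [ 0.5306 -0.0403  0.1642] F [ 2.  -0.2 -0.5] open 0.0045
[ [[-0.1,-0.2,0.0,0.008,0.042,-0.008,1.0],[-0.1,-0.2,0.0,0.008,0.042,-0.008,1.0],[-0.1,-0.2,0.0,0.008,0.043,-0.007,1.0],[-0.1,-0.2,0.0,0.007,0.043,-0.007,1.0],[-0.1,-0.2,0.0,0.008,0.042,-0.007,1.0]] ]
[ [[-0.1,-0.2,0.0,0.007,0.043,-0.007,1.0],[-0.1,-0.2,0.0,0.008,0.042,-0.007,1.0],[-0.1,-0.2,0.0,0.007,0.043,-0.008,1.0]] ]
```

Request:
{"fn": "jog_arm", "kwargs": {
  "series": [
    [[-0.2,-0.3,0,0.004,0.042,-0.01,1],[-0.2,-0.3,0,0.004,0.042,-0.01,1],[-0.2,-0.3,0,0.004,0.043,-0.007,1],[-0.2,-0.3,0,0.005,0.043,-0.005,1]]
  ]
}}

```text
t: 29.9
ee_pos: [0.5182, 0.1329, 0.2045]
tcp_rot: [[-1.0, 0.005, 0.014], [0.005, 1.0, 0.0], [-0.014, 0.0, -1.0]]
contact_force: [1.0, -0.3, 0.1]
opening: 0.0349
```

```bash
python3 plan.py 0.42 0.36 0.22 180 1 0.045;python3 - <<'E'
from h import *
im=optics.get_image("wrist");save(im,"w31",None,1.4)
im=optics.get_image("scene");save(im,"s31",(200,180,340,300),5)
E
```

```text
t 29.90 pos [0.5182 0.1329 0.2045] F [ 1.  -0.3  0.1] open 0.0349
[ [[0.0,0.1,-0.1,0.017,0.038,-0.003,1.0],[0.0,0.1,-0.1,0.016,0.038,-0.003,1.0],[0.0,0.1,-0.1,0.016,0.038,-0.003,1.0],[0.0,0.1,-0.1,0.017,0.038,-0.002,1.0],[0.0,0.1,-0.1,0.016,0.037,-0.003,1.0]] ]
[ [[0.0,0.1,-0.1,0.017,0.038,-0.002,1.0]] ]
```

View pics/w31.png

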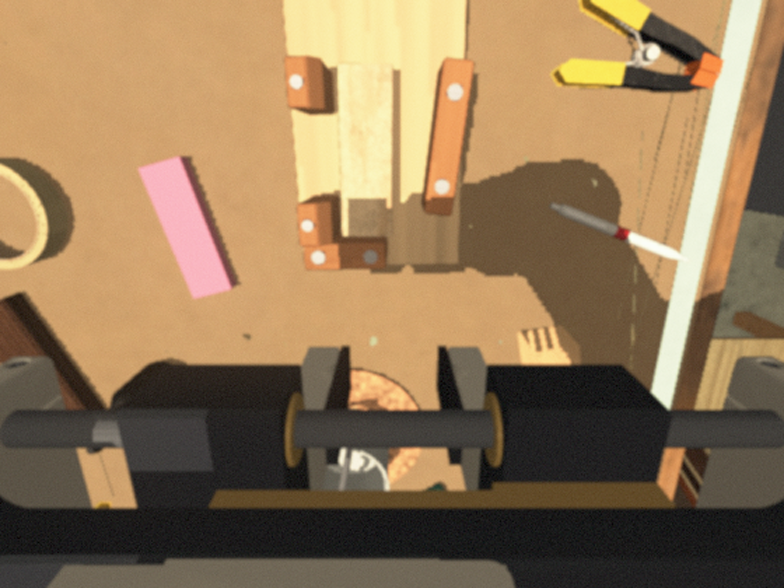

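View pics/s31.png

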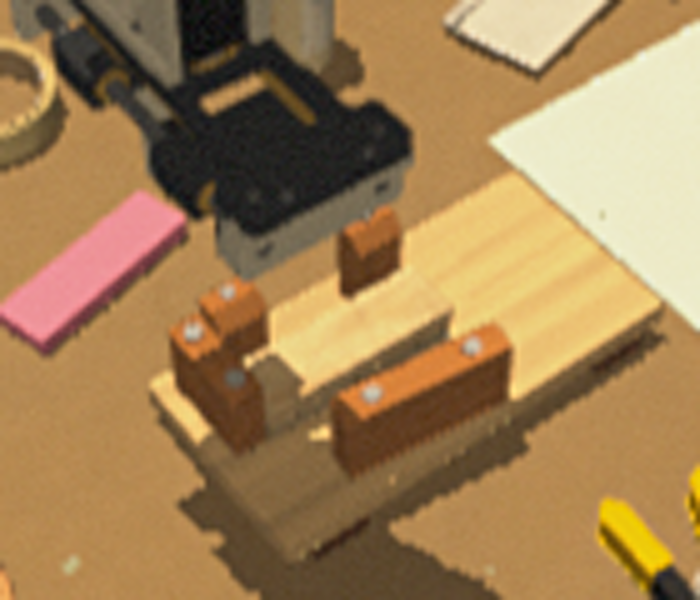

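Request:
{"fn": "jog_arm", "kwargs": {
  "series": [
    [[0,0.2,0,0.017,0.038,-0.002,1],[0,0.2,0,0.017,0.038,-0.002,1],[0,0.2,0,0.017,0.038,-0.002,1],[0,0.1,0,0.017,0.038,-0.002,1],[0,0.1,0,0.017,0.038,0,1]]
  ]
}}

```text
t: 30.5
ee_pos: [0.4315, 0.3297, 0.2134]
tcp_rot: [[-1.0, 0.004, 0.001], [0.004, 1.0, 0.002], [-0.001, 0.002, -1.0]]
contact_force: [0.1, 0.4, 0.7]
opening: 0.0827
```

```bash
python3 - <<'E'
from h import *
print(sensors.sense()["ee_pos"])
im=optics.get_image("wrist");save(im,"w32",None,1.4)
E
```

```text
[0.4314869  0.32966597 0.21335705]
```

View pics/w32.png

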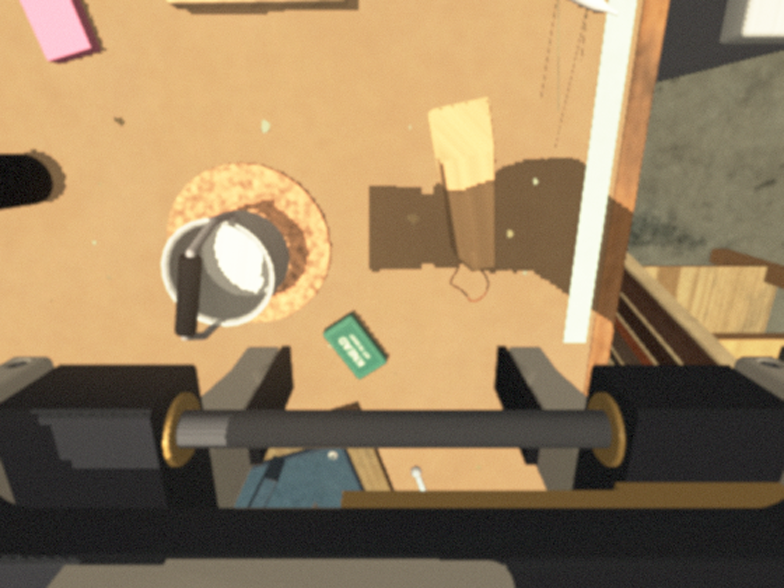

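```bash
python3 - <<'E'
from h import *
im=optics.get_image("wrist");save(im,"w32c",(290,50,380,220),4.4)
E
```

```text
(no output)
```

View pics/w32c.png

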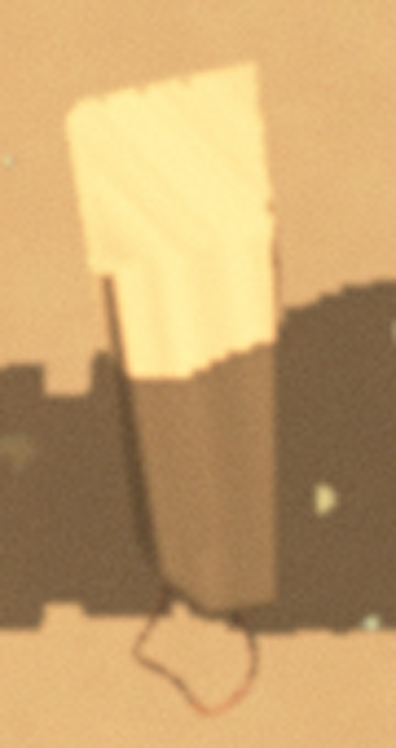

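```bash
python3 - <<'E'
from h import *
im=optics.get_image("wrist")
f=lambda u,v:onz(im,290+u/4.4,50+v/4.4,.05)[:2]
A,B,C,D,E,F=[f(*p) for p in [(67,116),(256,63),(272,210),(274,600),(213,612),(165,575)]]
for n,q in zip("ABCDEF",(A,B,C,D,E,F)):print(n,q.round(4))
print("width",np.linalg.norm(A-B),"AF",np.linalg.norm(F-A),"BC",np.linalg.norm(C-B))
d=F-A;print("yaw straight",np.degrees(np.arctan2(d[1],d[0])));d=A-B;print("thick end normal yaw",np.degrees(np.arctan2(d[1],d[0])))
y=np.array(d)/np.linalg.norm(d)
u=(F-A)/np.linalg.norm(F-A)
print("shank grasp pt", (A+B)/2+u*.020, "origin-ish",(A+B)/2+u*.065)
E
```

```text
A [0.4059 0.2186]
B [0.3625 0.2072]
C [0.3564 0.2393]
D [0.349  0.3352]
E [0.3647 0.3385]
F [0.3777 0.3286]
width 0.04493519324418259 AF 0.11354648609181972 BC 0.03264792991910322
yaw straight 104.38541106270537
thick end normal yaw 14.666385237209663
shank grasp pt [0.37924019 0.23227304] origin-ish [0.36806024 0.27586213]
```

```bash
python3 - <<'E'
from plan import *
s=plan([0.381,0.2255,0.09],194.5,1,.04)
E
```

```text
[ [[0.0,0.0,-2.9,0.01,-0.021,0.024,1],[0.0,0.0,-2.9,0.011,-0.02,0.025,1],[0.0,0.0,-2.9,0.012,-0.02,0.025,1],[0.0,0.0,-2.9,0.013,-0.019,0.024,1],[0.0,0.0,-2.9,0.015,-0.019,0.025,1]] ]
```

Request:
{"fn": "jog_arm", "kwargs": {
  "series": [
    [[0,0,-2.9,0.01,-0.021,0.024,1],[0,0,-2.9,0.011,-0.02,0.025,1],[0,0,-2.9,0.012,-0.02,0.025,1],[0,0,-2.9,0.013,-0.019,0.024,1],[0,0,-2.9,0.015,-0.019,0.02,1]]
  ]
}}

```text
t: 31.15
ee_pos: [0.3828, 0.223, 0.0928]
tcp_rot: [[-0.966, -0.26, 0.005], [-0.26, 0.966, 0.006], [-0.006, 0.005, -1.0]]
contact_force: [0.3, 0.8, -0.1]
opening: 0.088
```

```bash
python3 - <<'E'
from plan import *
im=optics.get_image("wrist");save(im,"w33",None,1.4)
s=sensors.sense();print(s["ee_pos"],s["t"],s["opening"],s["contact_force"],s["joint_positions"])
plan([0.381,0.2255,0.04],194.5,.8,.015)
E
```

```text
[0.37887951 0.21789345 0.08942191] 31.2 0.087456668104863 [-5.78728675 -6.72667221 -6.01290789] [ 55.84243343   4.34191842 -37.14569164  -0.11791549 -48.44558674
 -40.64175357]
[ [[0.0,-0.0,0.2,-0.001,0.002,0.012,0.8],[0.0,-0.0,0.2,-0.001,0.002,0.012,0.8],[0.0,-0.0,0.2,-0.001,0.001,0.013,0.8],[0.0,-0.0,0.2,-0.001,0.002,0.012,0.8]] ]
```

View pics/w33.png

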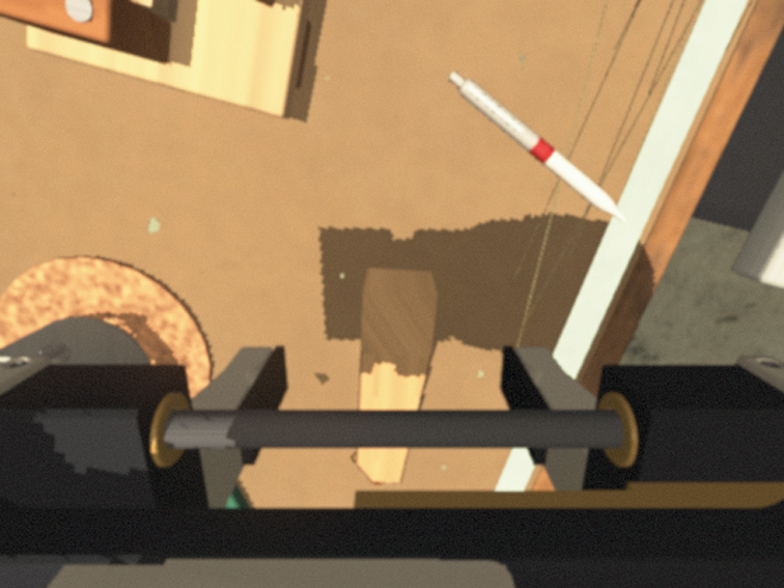

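```bash
python3 - <<'E'
from h import *
im=optics.get_image("wrist")
f=lambda u,v:onz(im,u/1.4,v/1.4,.05)[:2]
A,B=f(363,269),f(434,272);print(A,B,np.linalg.norm(A-B),(A+B)/2); d=A-B;print(np.degrees(np.arctan2(d[1],d[0])))
s=sensors.sense();print(s["ee_pos"],s["contact_force"])
E
```

```text
[0.40069239 0.1992011 ] [0.36395354 0.19096277] 0.037651201896908966 [0.38232296 0.19508193]
12.638941812228193
[0.38031943 0.21976951 0.09121545] [-0.31764213  0.39624726  0.02380997]
```

```bash
python3 - <<'E'
from h import *
s=sensors.sense();print(s["ee_pos"],s["joint_velocities"].round(2))
im=optics.get_image("wrist");save(im,"w34",(200,130,400,370),2.6)
s=sensors.sense();print(s["ee_pos"])
im=optics.get_image("scene");save(im,"s34",(100,200,320,380),3)
E
```

```text
[0.38031943 0.21976951 0.09121545] [ 0.53  0.28  6.07  1.84 -2.23 -3.6 ]
[0.38228016 0.22222949 0.09296475]
```

View pics/w34.png

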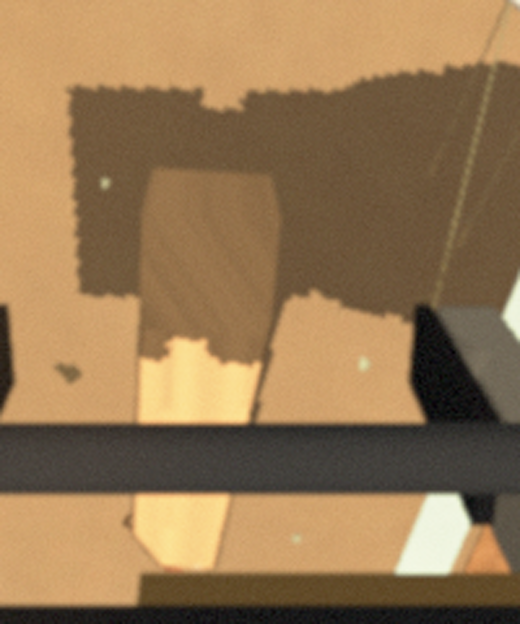

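View pics/s34.png

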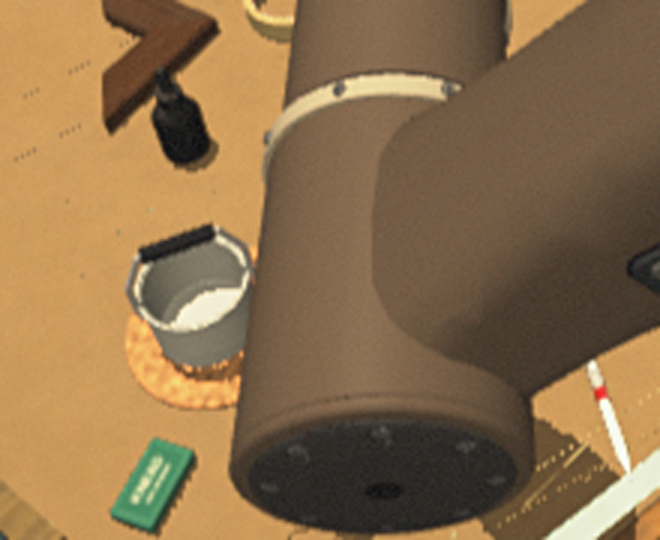

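```bash
python3 - <<'E'
from plan import *
im=optics.get_image("wrist")
f=lambda u,v:onz(im,200+u/2.6,130+v/2.6,.05)[:2]
A,B=f(141,214),f(281,212);print(A,B,np.linalg.norm(A-B),(A+B)/2); d=A-B;print(np.degrees(np.arctan2(d[1],d[0])))
F=f(135,535); d=F-A; print(F,np.degrees(np.arctan2(d[1],d[0])))
s=sensors.sense();print(s["ee_pos"],s["contact_force"])
plan([0.382,0.225,0.04],194.3,.8,.015)
E
```

```text
[0.40542071 0.22345511] [0.36543926 0.21203801] 0.04157963860230805 [0.38542998 0.21774656]
15.937217451699865
[0.38037475 0.33743143] 102.3935914398114
[0.38407218 0.22506378 0.09457026] [ 1.16310388 -0.34123685  0.13439885]
[ [[0.1,0.1,0.2,0.001,0.0,0.014,0.8],[0.1,0.1,0.2,0.0,0.0,0.014,0.8],[0.1,0.1,0.2,0.001,0.0,0.013,0.8],[0.1,0.1,0.2,0.0,0.0,0.014,0.8]] ]
```

Request:
{"fn": "jog_arm", "kwargs": {
  "series": [
    [[0.1,0.1,0.5,0.001,0.001,0.014,0.6],[0.1,0.1,0.4,0.001,0.001,0.014,0.6],[0.1,0.1,0,0.001,0.001,0.014,0.6],[0,0,0,0,0.001,0.012,0.6]]
  ]
}}

```text
t: 31.8
ee_pos: [0.3861, 0.2347, 0.0443]
tcp_rot: [[-0.971, -0.241, 0.011], [-0.24, 0.971, 0.011], [-0.013, 0.008, -1.0]]
contact_force: [-0.1, 0.4, 0.7]
opening: 0.0706
```

```bash
python3 - <<'E'
from plan import *
s=sensors.sense();print(s["ee_pos"],s["contact_force"],s["t"])
plan([0.3815,0.2305,-0.014],193.5,.6,.015)
im=optics.get_image("wrist");save(im,"w35",None,1.4)
E
```

```text
[0.38609712 0.23471224 0.04429843] [-0.10987939  0.44888669  0.68691549] 31.8
[ [[0.1,0.2,0.1,0.002,-0.001,0.015,0.6],[0.1,0.2,0.1,0.001,-0.001,0.014,0.6],[0.1,0.2,0.1,0.001,-0.001,0.015,0.6],[0.1,0.2,0.1,0.002,-0.0,0.014,0.6]] ]
```

View pics/w35.png

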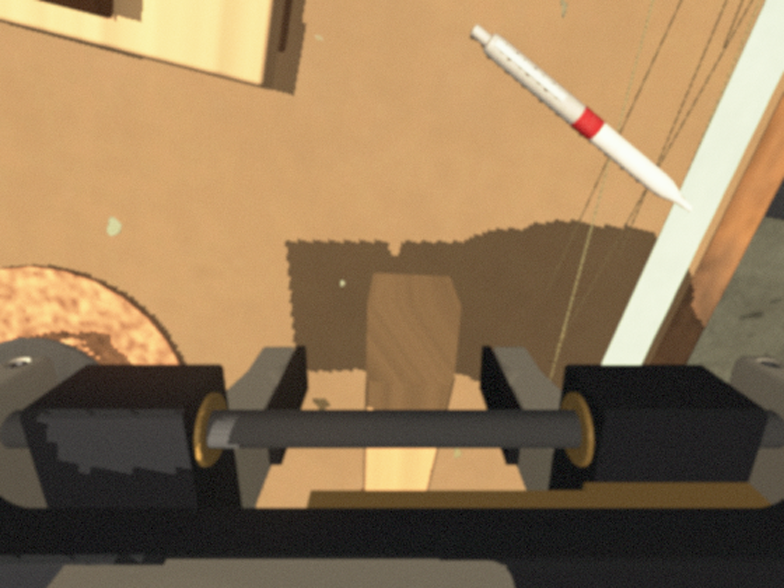

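Request:
{"fn": "jog_arm", "kwargs": {
  "series": [
    [[0.1,0.2,0,0.004,-0.001,0.006,0.6],[0.1,0.2,0,0.003,-0.001,0.015,0.6],[0.1,0.2,0,0.001,-0.001,0.015,0.6],[0.1,0.2,0,0.001,0,0.013,0.6]]
  ]
}}

```text
t: 32.25
ee_pos: [0.3807, 0.2335, -0.0044]
tcp_rot: [[-0.971, -0.24, 0.002], [-0.24, 0.971, 0.005], [-0.003, 0.004, -1.0]]
contact_force: [0.3, 0.4, 0.9]
opening: 0.0699
```

```bash
python3 - <<'E'
from plan import *
s=sensors.sense();print(s["ee_pos"],s["contact_force"],s["t"])
plan([0.3815,0.2305,-0.014],193.5,.6,.015)
im=optics.get_image("wrist");save(im,"w36",None,1.4)
E
```

```text
[ 0.38070872  0.23348389 -0.00443792] [0.29271118 0.42518271 0.93055791] 32.25
[ [[0.2,0.2,0.4,-0.0,-0.0031,0.0095,0.6]] ]
```

View pics/w36.png

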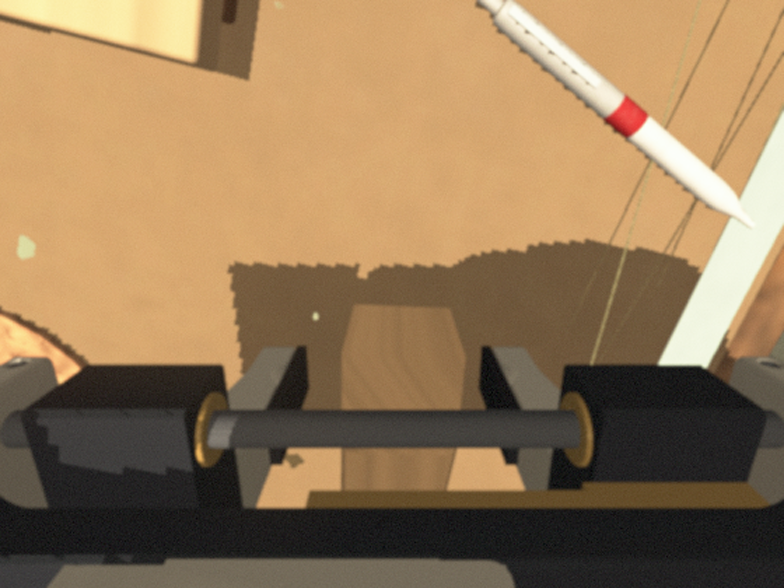

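Request:
{"fn": "jog_arm", "kwargs": {
  "series": [
    [[0.2,0.1,0.4,0,-0.005,0.008,0.6],[0,0,0,0,-0.001,0.002,0.6],[0,0,0,0,0,0,-1],[0,0,0,0,0,0,-1],[0,0,0,0,0,0,-1]]
  ],
  "newtons": 50
}}

```text
t: 32.8
ee_pos: [0.3829, 0.2278, -0.015]
tcp_rot: [[-0.973, -0.232, 0.001], [-0.232, 0.973, 0.001], [-0.001, 0.0, -1.0]]
contact_force: [-0.2, 0.2, -0.1]
opening: 0.0517
```

Request:
{"fn": "jog_arm", "kwargs": {
  "series": [
    [[0,0,0,0,0,0,-1],[0,0,0,0,0,0,-1]]
  ]
}}

```text
t: 33.0
ee_pos: [0.3829, 0.228, -0.0145]
tcp_rot: [[-0.973, -0.233, 0.002], [-0.233, 0.973, 0.001], [-0.002, 0.001, -1.0]]
contact_force: [-0.1, 0.2, -1.9]
opening: 0.0408
```

```bash
python3 - <<'E'
from plan import *
s=sensors.sense();print(s["ee_pos"],s["contact_force"],s["t"],s["opening"])
im=optics.get_image("wrist");save(im,"w37",None,1.4)
E
```

```text
[ 0.38292157  0.22799402 -0.01446998] [-0.10943287  0.24511047 -1.93405137] 33.0 0.04075563728473485
```

View pics/w37.png

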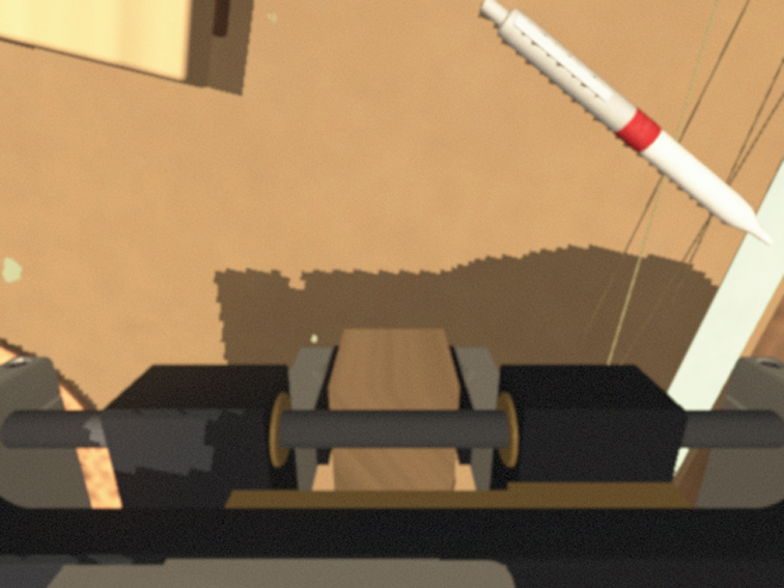

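Request:
{"fn": "jog_arm", "kwargs": {
  "series": [
    [[0,0,0,0,0,-0.01,-1],[0,0,0,0,0,-0.03,-1],[0,0,0,0,0,-0.04,-1],[0,0,0,0,0,-0.045,-1]]
  ]
}}

```text
t: 33.45
ee_pos: [0.3794, 0.2236, 0.1105]
tcp_rot: [[-0.973, -0.232, -0.007], [-0.232, 0.973, -0.01], [0.009, -0.008, -1.0]]
contact_force: [1.0, 1.4, -1.0]
opening: 0.0411
```

```bash
python3 - <<'E'
from plan import *
s=sensors.sense();print(s["ee_pos"],s["contact_force"],s["t"],s["opening"])
im=optics.get_image("wrist");save(im,"w38",None,1.4)
im=optics.get_image("scene");save(im,"s38",None,1.4)
plan([0.5015,-0.1405,0.12],180,-1,.04)
E
```

```text
[0.37943921 0.22363824 0.1105332 ] [ 1.04609423  1.39832236 -1.04782396] 33.45 0.04113584378726813
[ [[-0.0,0.0,1.3,-0.003,-0.039,-0.0,-1],[-0.0,0.0,1.3,-0.004,-0.038,-0.0,-1],[-0.0,0.0,1.3,-0.005,-0.038,-0.001,-1],[-0.0,0.0,1.3,-0.006,-0.038,-0.0,-1],[-0.0,0.0,1.3,-0.006,-0.038,-0.001,-1]] ]
[ [[-0.0,0.0,1.3,-0.007,-0.038,-0.0,-1],[-0.0,0.0,1.3,-0.008,-0.038,-0.001,-1],[-0.0,0.0,1.3,-0.009,-0.038,-0.0,-1],[-0.0,0.0,1.3,-0.011,-0.037,-0.001,-1],[-0.0,0.0,1.3,-0.011,-0.037,-0.0,-1]] ]
```

View pics/w38.png

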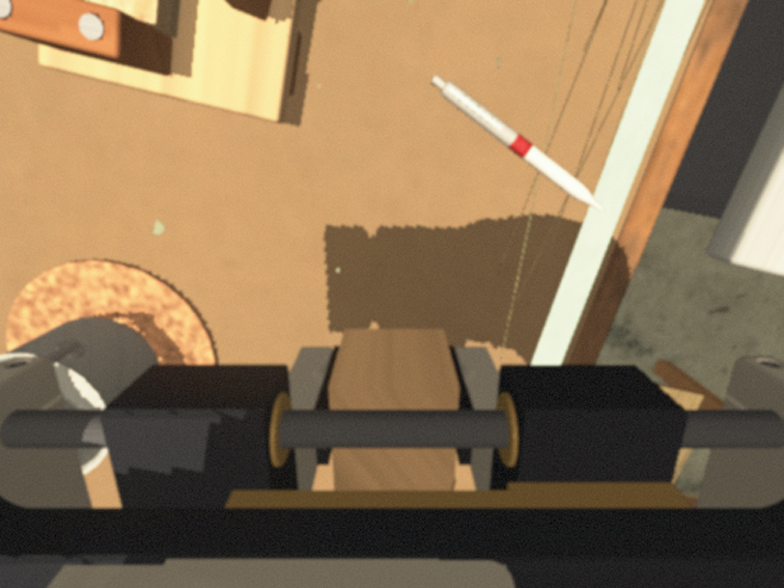

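View pics/s38.png

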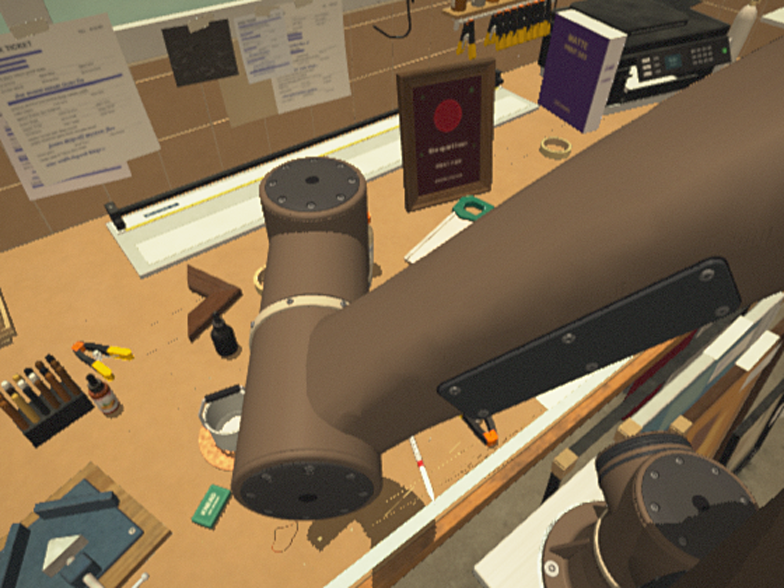

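Request:
{"fn": "jog_arm", "kwargs": {
  "series": [
    [[0,0,1.3,-0.003,-0.035,-0.008,-1],[0,0,1.3,-0.004,-0.038,-0.004,-1],[0,0,1.3,-0.005,-0.038,-0.002,-1],[0,0,1.3,-0.006,-0.038,0,-1],[0,0,1.3,-0.006,-0.038,0,-1]]
  ]
}}

```text
t: 34.05
ee_pos: [0.4433, 0.0473, 0.1356]
tcp_rot: [[-0.992, -0.127, 0.008], [-0.127, 0.992, 0.006], [-0.009, 0.005, -1.0]]
contact_force: [0.3, 1.2, -1.7]
opening: 0.041
```

Request:
{"fn": "jog_arm", "kwargs": {
  "series": [
    [[0,0,1.3,-0.007,-0.038,0,-1],[0,0,1.3,-0.008,-0.038,0,-1],[0,0,1.3,-0.009,-0.038,0,-1],[0,0,1.3,-0.011,-0.037,0,-1],[0,0,1.3,-0.011,-0.037,0,-1]]
  ]
}}

```text
t: 34.55
ee_pos: [0.5043, -0.1448, 0.1382]
tcp_rot: [[-1.0, -0.01, 0.011], [-0.01, 1.0, 0.008], [-0.011, 0.008, -1.0]]
contact_force: [1.4, 0.4, -0.7]
opening: 0.0408
```

```bash
python3 - <<'E'
from plan import *
s=sensors.sense();print(s["ee_pos"],s["contact_force"],s["t"],s["opening"])
im=optics.get_image("scene");save(im,"s39",(180,160,400,340),3)
plan([0.5015,-0.143,0.07],180,-1,.03)
E
```

```text
[ 0.50432663 -0.1448281   0.13815702] [ 1.36264712  0.35968015 -0.68894928] 34.55 0.04079775186982282
[ [[0.1,0.2,0.1,0.002,0.002,0.023,-1],[0.1,0.2,0.1,0.001,0.002,0.022,-1],[0.1,0.2,0.1,0.002,0.002,0.023,-1]] ]
```

View pics/s39.png

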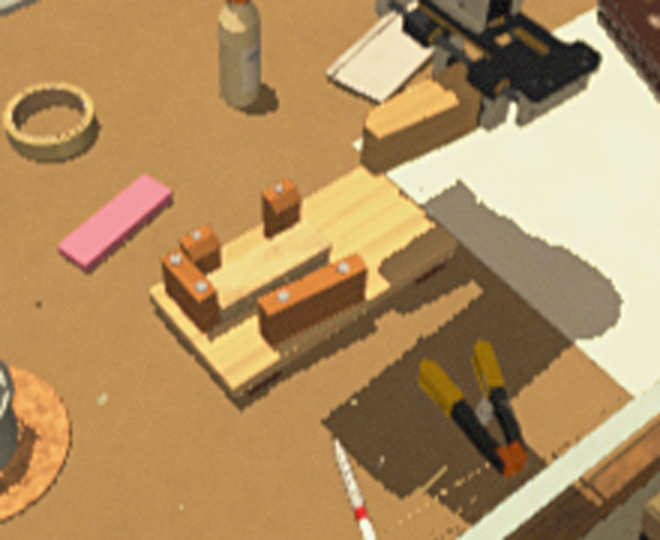

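Request:
{"fn": "jog_arm", "kwargs": {
  "series": [
    [[0.1,0.2,0.1,0.001,-0.001,0.023,-1],[0.1,0.2,0.1,0.001,-0.001,0.022,-1],[0.1,0.2,0.1,0.001,0,0.022,-1],[0,0.1,0.1,0,0,0.022,-1],[0,0,0,0,0,0.012,-1]]
  ]
}}

```text
t: 35.1
ee_pos: [0.5045, -0.1547, 0.0375]
tcp_rot: [[-1.0, 0.007, 0.003], [0.007, 1.0, 0.0], [-0.003, 0.001, -1.0]]
contact_force: [-0.0, 0.2, -1.3]
opening: 0.0407
```

```bash
python3 - <<'E'
from plan import *
s=sensors.sense();print(s["ee_pos"],s["contact_force"],s["t"],s["opening"])
im=optics.get_image("scene");save(im,"s40",(220,180,380,310),4.5)
plan([0.5015,-0.145,0.018],180,-1,.01)
E
```

```text
[ 0.50445348 -0.15471366  0.03747803] [-0.04482213  0.24434743 -1.29397601] 35.1 0.040725380405149406
[ [[0.0,0.0,-0.1,0.001,0.003,0.006,-1],[0.0,0.0,-0.1,0.001,0.003,0.006,-1],[0.0,0.0,-0.1,0.0,0.004,0.006,-1]] ]
```

View pics/s40.png

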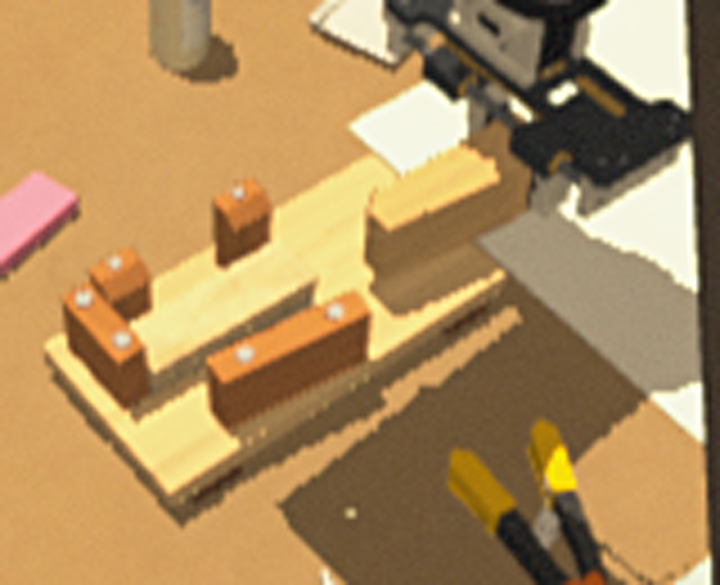

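Descend to the bed, then slide along +y.

Request:
{"fn": "jog_arm", "kwargs": {
  "series": [
    [[0,0,-0.1,0.001,0.002,0.006,-1],[0,0,-0.1,0.001,0.002,0.006,-1],[0,0,0,0.001,0.003,0.005,-1],[0,0,0,0,0,0,-1]]
  ]
}}

```text
t: 35.55
ee_pos: [0.5017, -0.1468, 0.02]
tcp_rot: [[-1.0, 0.003, 0.004], [0.003, 1.0, 0.0], [-0.004, 0.0, -1.0]]
contact_force: [-0.0, 0.6, -1.1]
opening: 0.0408
```

```bash
python3 - <<'E'
from plan import *
s=sensors.sense();print(s["ee_pos"],s["contact_force"],s["t"],s["opening"])
im=optics.get_image("top");save(im,"t41",(230,195,350,265),6)
plan([0.5015,-0.11,0.017],180,-1,.01)
E
```

```text
[ 0.50168311 -0.1467538   0.01998975] [-0.03721703  0.59930837 -1.13684818] 35.55 0.04077040241299485
[ [[0.0,0.1,-0.0,0.0,0.009,0.001,-1],[0.0,0.1,-0.0,0.0,0.009,0.001,-1],[0.0,0.1,-0.0,0.0,0.009,0.001,-1],[0.0,0.1,-0.0,0.001,0.01,0.0,-1]] ]
```

View pics/t41.png

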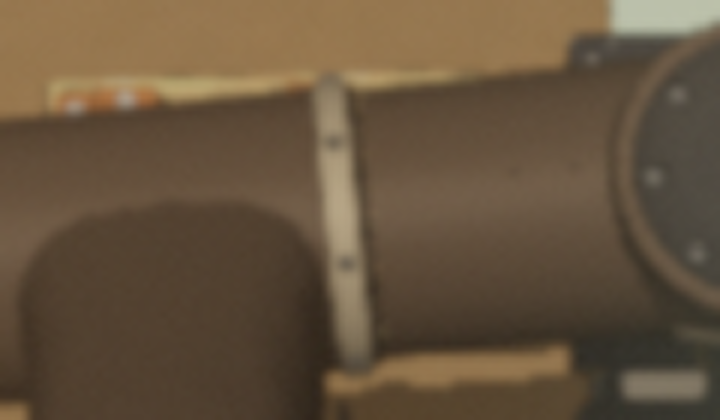

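Request:
{"fn": "jog_arm", "kwargs": {
  "series": [
    [[0,0.1,0,0,0.009,0.001,-1],[0,0.1,0,0,0.009,0.001,-1],[0,0,0,0,0.009,0,-1],[0,0,0,0,0.009,0,-1]]
  ]
}}

```text
t: 36.0
ee_pos: [0.503, -0.1089, 0.0196]
tcp_rot: [[-1.0, 0.003, 0.003], [0.003, 1.0, 0.0], [-0.003, 0.0, -1.0]]
contact_force: [-1.5, -0.7, -1.7]
opening: 0.041
```

```bash
python3 - <<'E'
from plan import *
s=sensors.sense();print(s["ee_pos"],s["contact_force"],s["t"],s["opening"])
im=optics.get_image("scene");save(im,"s42",(220,180,380,310),4.5)
plan([0.5015,-0.08,0.017],180,-1,.01)
E
```

```text
[ 0.50304463 -0.10886501  0.01957408] [-1.51248597 -0.73903462 -1.68215687] 36.0 0.04103948398253218
[ [[0.0,0.1,-0.1,0.001,0.009,0.001,-1],[0.0,0.1,-0.1,0.0,0.009,0.001,-1],[0.0,0.1,-0.1,0.001,0.01,0.001,-1]] ]
```

View pics/s42.png

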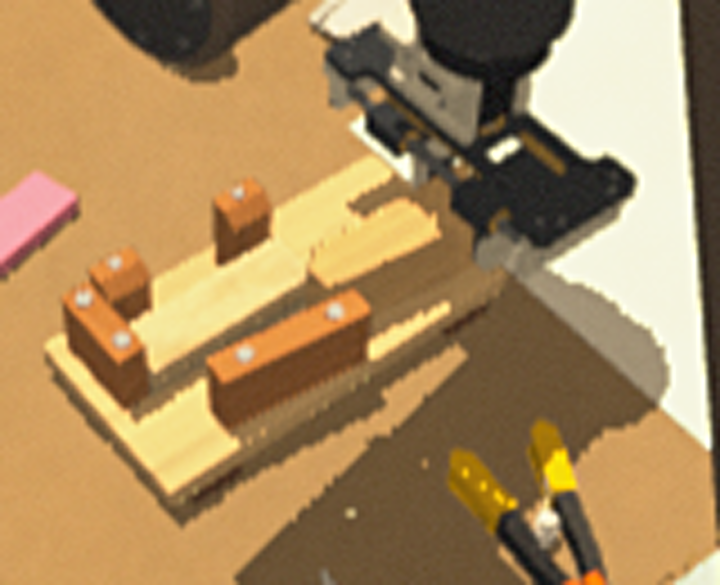

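Request:
{"fn": "jog_arm", "kwargs": {
  "series": [
    [[0,0.1,0,0.001,0.008,0.001,-1],[0,0.1,0,0.001,0.008,0,-1]]
  ]
}}

```text
t: 36.25
ee_pos: [0.5013, -0.0905, 0.0187]
tcp_rot: [[-1.0, 0.002, -0.0], [0.002, 1.0, 0.001], [0.0, 0.001, -1.0]]
contact_force: [-0.0, 0.1, -0.2]
opening: 0.041
```

Request:
{"fn": "jog_arm", "kwargs": {
  "series": [
    [[0,0.1,0,0.001,0.008,0.001,-1],[0,0,0,0,0.008,0,-1]]
  ]
}}

```text
t: 36.45
ee_pos: [0.5032, -0.0731, 0.0186]
tcp_rot: [[-1.0, 0.002, 0.003], [0.002, 1.0, 0.0], [-0.003, 0.0, -1.0]]
contact_force: [3.7, -3.0, -1.1]
opening: 0.041
```

```bash
python3 - <<'E'
from plan import *
s=sensors.sense();print(s["ee_pos"],s["contact_force"],s["t"],s["opening"])
im=optics.get_image("scene");save(im,"s43",(220,180,380,310),4.5)
plan([0.5015,-0.06,0.017],180,-1,.01)
E
```

```text
[ 0.50316587 -0.07310831  0.01860688] [ 3.73164363 -3.01970006 -1.14889051] 36.45 0.04103752962111025
[ [[0.0,0.1,-0.0,0.001,0.006,0.001,-1],[0.0,0.1,-0.0,0.001,0.006,0.001,-1]] ]
```

View pics/s43.png

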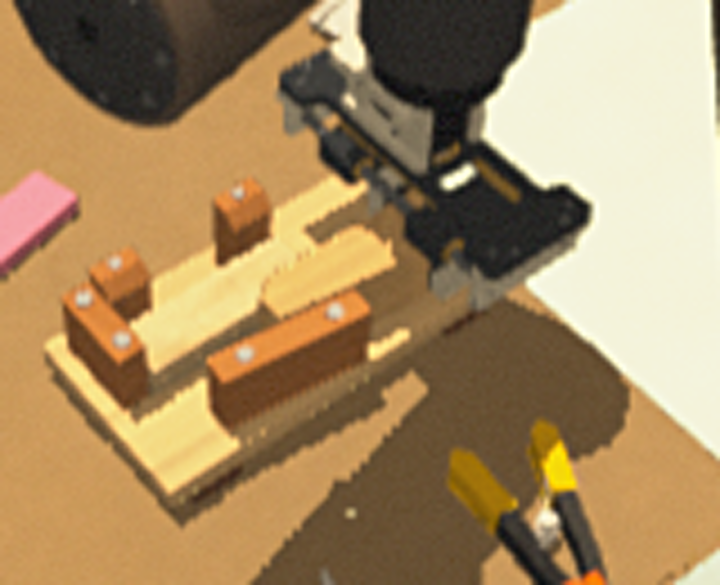

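Request:
{"fn": "jog_arm", "kwargs": {
  "series": [
    [[0,0.1,0,-0.001,0.006,0,-1],[0,0,0,-0.001,0.006,0,-1]]
  ]
}}

```text
t: 36.7
ee_pos: [0.5048, -0.0596, 0.0186]
tcp_rot: [[-1.0, 0.001, 0.0], [0.001, 1.0, 0.0], [-0.0, 0.0, -1.0]]
contact_force: [1.3, -3.7, -1.6]
opening: 0.0407
```

Request:
{"fn": "jog_arm", "kwargs": {
  "series": [
    [[0,0,0,-0.001,0.005,0,-1],[0,0,0,0,0.005,0,-1]]
  ]
}}

```text
t: 36.9
ee_pos: [0.506, -0.0498, 0.0187]
tcp_rot: [[-1.0, 0.001, -0.0], [0.001, 1.0, -0.001], [0.0, -0.001, -1.0]]
contact_force: [5.1, -7.9, -1.9]
opening: 0.0407
```

Request:
{"fn": "jog_arm", "kwargs": {
  "series": [
    [[0,0,0,0,0,0.003,-1],[0,0,0,0,0,0.002,-1]]
  ]
}}

```text
t: 37.1
ee_pos: [0.5062, -0.0493, 0.0153]
tcp_rot: [[-1.0, -0.001, 0.0], [-0.001, 1.0, -0.002], [-0.0, -0.002, -1.0]]
contact_force: [-14.0, -0.2, 43.5]
opening: 0.0413
```

Request:
{"fn": "jog_arm", "kwargs": {
  "series": [
    [[0,0,0,0,0,-0.001,0.15],[0,0,0,0,0,0,0.15],[0,0,0,0,0,0,0.15]]
  ]
}}

```text
t: 37.4
ee_pos: [0.5056, -0.0489, 0.0164]
tcp_rot: [[-1.0, -0.0, -0.0], [-0.0, 1.0, -0.001], [0.0, -0.001, -1.0]]
contact_force: [-0.0, -0.4, 0.1]
opening: 0.05
```

Request:
{"fn": "jog_arm", "kwargs": {
  "series": [
    [[0,0,0,0,0,-0.01,0.15],[0,0,0,0,0,-0.03,0.15],[0,0,0,0,0,-0.045,0.15],[0,0,0,0,-0.02,-0.03,-1],[0,0,0,0,-0.04,0,-1]]
  ]
}}

```text
t: 37.9
ee_pos: [0.5049, -0.108, 0.1366]
tcp_rot: [[-1.0, -0.005, -0.004], [-0.005, 1.0, -0.003], [0.004, -0.003, -1.0]]
contact_force: [1.4, 0.2, -0.7]
opening: 0.0395
```

```bash
python3 - <<'E'
from plan import *
s=sensors.sense();print(s["ee_pos"],s["contact_force"],s["t"],s["opening"])
im=optics.get_image("scene");save(im,"s44",(220,180,380,310),4.5)
im=optics.get_image("wrist");save(im,"w44",None,1.4)
E
```

```text
[ 0.50489584 -0.10800681  0.13656992] [ 1.37133833  0.19970356 -0.67253985] 37.9 0.039522034933774555
```

View pics/s44.png

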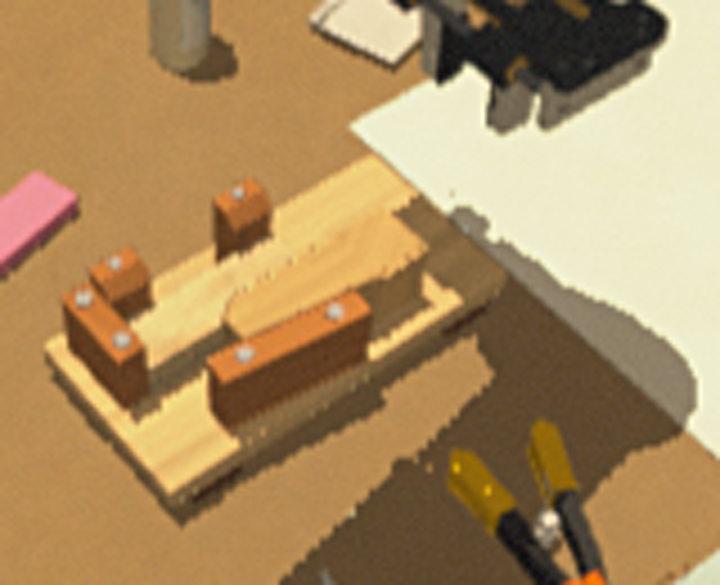

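View pics/w44.png

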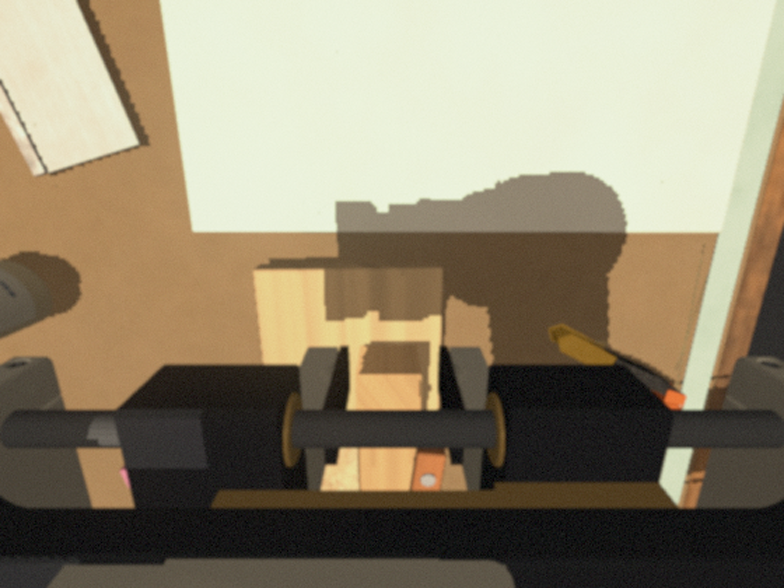

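```bash
python3 - <<'E'
from plan import *
im=optics.get_image("wrist")
print(onz(im,358/1.4,374/1.4,.08),onz(im,422/1.4,374/1.4,.08), sensors.sense()["ee_pos"])
plan([0.5045,-0.105,0.022],180,-1,.03)
E
```

```text
[ 0.52343705 -0.06517564  0.08      ] [ 0.48441083 -0.06495344  0.08      ] [ 0.5018743  -0.11017101  0.13250617]
[ [[-0.0,-0.2,-0.0,-0.001,0.001,0.028,-1],[-0.0,-0.2,-0.0,-0.001,0.001,0.027,-1],[-0.0,-0.2,-0.0,-0.001,0.002,0.028,-1],[-0.0,-0.2,-0.0,-0.0,0.001,0.027,-1]] ]
```

Request:
{"fn": "jog_arm", "kwargs": {
  "series": [
    [[0,-0.2,0,-0.001,0,0.028,-1],[0,-0.1,0,-0.001,0.001,0.027,-1],[0,0,0,0,0.001,0.028,-1],[0,0,0,0,0.001,0.022,-1],[0,0,0,0,0,0,-1]]
  ]
}}

```text
t: 38.55
ee_pos: [0.5032, -0.1058, 0.0255]
tcp_rot: [[-1.0, 0.003, -0.004], [0.003, 1.0, -0.002], [0.004, -0.002, -1.0]]
contact_force: [0.2, 0.5, 0.3]
opening: 0.0002
```

```bash
python3 plan.py 0.5045 -0.078 0.022 180 -1 0.008
```

```text
t 38.55 pos [ 0.5032 -0.1058  0.0255] F [0.2 0.5 0.3] open 0.0002
[ [[-0.0,-0.1,-0.0,-0.0,0.007,0.001,-1.0],[-0.0,-0.1,-0.0,-0.0,0.007,0.001,-1.0],[-0.0,-0.1,-0.0,-0.001,0.007,0.001,-1.0],[-0.0,-0.1,-0.0,-0.0,0.007,0.0,-1.0]] ]
```

Request:
{"fn": "jog_arm", "kwargs": {
  "series": [
    [[0,-0.1,0,0,0.007,0.001,-1],[0,-0.1,0,0,0.007,0.001,-1],[0,0,0,-0.001,0.007,0.001,-1],[0,0,0,0,0.006,0,-1]]
  ]
}}

```text
t: 38.95
ee_pos: [0.5059, -0.076, 0.025]
tcp_rot: [[-1.0, 0.003, 0.002], [0.003, 1.0, -0.002], [-0.002, -0.002, -1.0]]
contact_force: [0.3, -0.4, -0.1]
opening: 0.0006
```

Request:
{"fn": "jog_arm", "kwargs": {
  "series": [
    [[0,0,0,0,0.004,0,-1],[0,0,0,0,0.003,0,-1]]
  ]
}}

```text
t: 39.15
ee_pos: [0.5071, -0.0686, 0.0266]
tcp_rot: [[-1.0, 0.0, 0.005], [0.0, 1.0, -0.003], [-0.005, -0.003, -1.0]]
contact_force: [3.7, -22.8, -1.6]
opening: 0.0004
```

Request:
{"fn": "jog_arm", "kwargs": {
  "series": [
    [[0,0,0,0.001,0.003,0,-1]]
  ]
}}

```text
t: 39.25
ee_pos: [0.5072, -0.0682, 0.0274]
tcp_rot: [[-1.0, -0.002, 0.006], [-0.002, 1.0, -0.008], [-0.006, -0.008, -1.0]]
contact_force: [12.7, -40.9, -9.9]
opening: 0.0002
```

Request:
{"fn": "jog_arm", "kwargs": {
  "series": [
    [[0,0.2,0,0,0.003,0,-1]]
  ]
}}

```text
t: 39.35
ee_pos: [0.507, -0.0685, 0.0275]
tcp_rot: [[-1.0, -0.003, 0.002], [-0.003, 1.0, -0.012], [-0.001, -0.012, -1.0]]
contact_force: [8.0, -29.4, -9.6]
opening: 0.0002
```

Request:
{"fn": "jog_arm", "kwargs": {
  "series": [
    [[0.6,0,0,0,-0.015,0,-1],[0,0,0,0,-0.02,-0.01,-1],[0,0,0,0,0,-0.045,-1],[0,0,0,0,0,-0.045,-1],[0,0,0,0,0,-0.045,-1]]
  ]
}}

```text
t: 39.85
ee_pos: [0.5018, -0.1031, 0.1716]
tcp_rot: [[-1.0, -0.001, -0.013], [-0.001, 1.0, -0.025], [0.013, -0.025, -1.0]]
contact_force: [1.8, 0.8, -1.0]
opening: 0.0003
```

Request:
{"fn": "jog_arm", "kwargs": {
  "series": [
    [[0,0,0,0,0.04,-0.045,-1],[0,0,0,0,0.048,-0.02,-1],[0,0,0,0,0.048,0,-1],[0,0,0,0,0.048,0,-1],[0,0,0,0,0.048,0,-1]]
  ]
}}

```text
t: 40.35
ee_pos: [0.5059, 0.125, 0.2357]
tcp_rot: [[-1.0, 0.009, 0.005], [0.009, 1.0, -0.018], [-0.005, -0.018, -1.0]]
contact_force: [2.3, 0.4, -0.1]
opening: 0.0001
```

```bash
python3 - <<'E'
from plan import *
s=sensors.sense();print(s["ee_pos"],s["contact_force"],s["t"],s["opening"])
im=optics.get_image("scene");save(im,"s45",(220,180,380,310),4.5)
im=optics.get_image("wrist");save(im,"w45",(180,0,380,250),2.4)
E
```

```text
[0.50590961 0.12497923 0.23571225] [ 2.32020012  0.36031995 -0.1402939 ] 40.35 9.956090582924473e-05
```

View pics/s45.png

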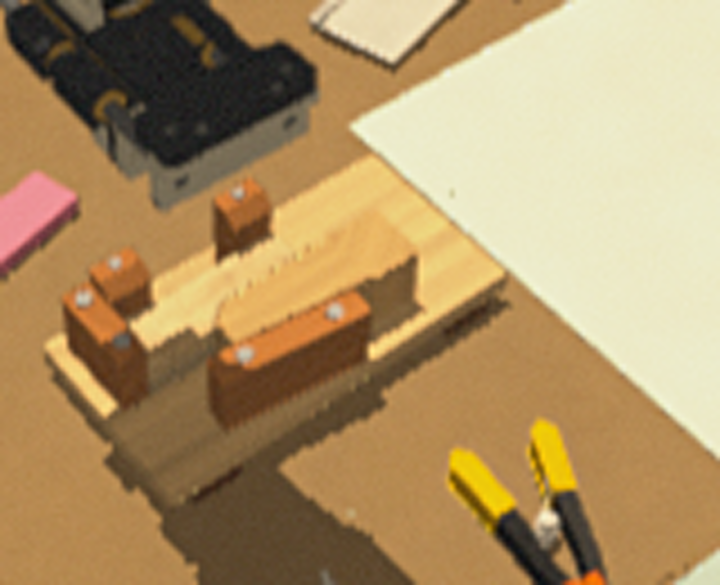

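View pics/w45.png

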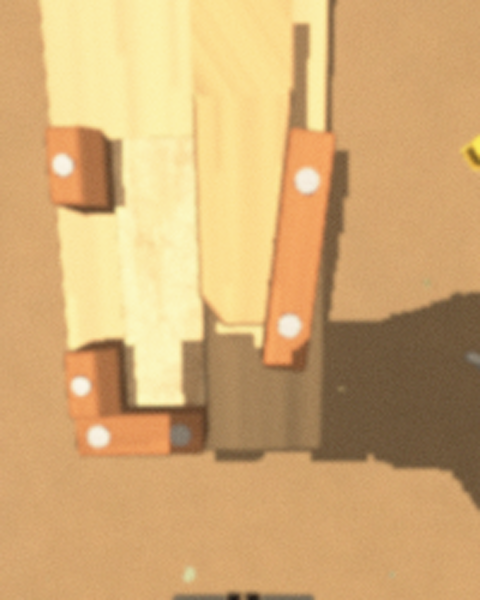

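```bash
python3 - <<'E'
from plan import *
im=optics.get_image("wrist")
f=lambda u,v,z:onz(im,180+u/2.4,v/2.4,z)[:2].round(4)
print("strip corners",f(122,138,.058),f(196,134,.058),f(137,405,.058),f(184,405,.058))
print("strip left edge",[f(u,v,.058) for u,v in [(122,140),(124,200),(130,280),(134,345),(137,400)]])
print("post1 top inner",f(98,128,.09),f(105,208,.09),"post2",f(112,350,.09),f(116,412,.09))
print("bed right edge",f(325,250,.03),"bed left",f(60,280,.03),"stop top",f(205,412,.08),f(80,455,.08))
print("wedge nose",f(210,300,.08),f(225,322,.08),f(268,322,.08),"straight", f(197,200,.08))
save(im,"w46",(215,30,285,180),5)
E
```

```text
strip corners [ 0.5596 -0.0093] [ 0.5268 -0.0108] [0.5583 0.1098] [0.5352 0.1099]
strip left edge [array([ 0.5596, -0.0085]), array([0.56  , 0.0163]), array([0.5589, 0.0511]), array([0.5584, 0.0809]), array([0.5581, 0.1073])]
post1 top inner [ 0.5642 -0.0079] [0.5631 0.0221] post2 [0.5634 0.08  ] [0.5631 0.1074]
bed right edge [0.4655 0.0374] bed left [0.5983 0.0513] stop top [0.5238 0.1093] [0.5828 0.1295]
wedge nose [0.5207 0.0594] [0.5142 0.0689] [0.4951 0.0689] straight [0.5256 0.0183]
```

View pics/w46.png

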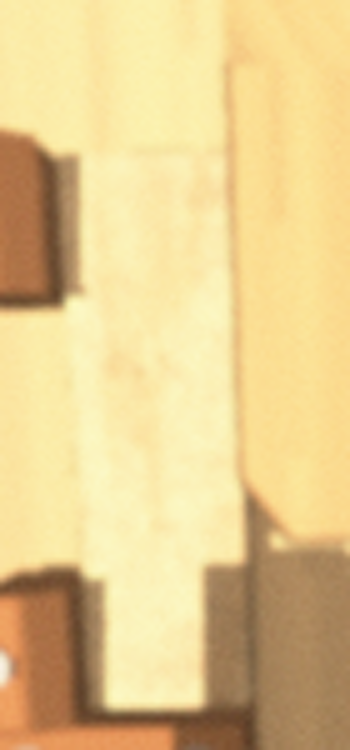

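```bash
python3 - <<'E'
from plan import *
im=optics.get_image("wrist")
f=lambda u,v,z:onz(im,215+u/5,30+v/5,z)[:2].round(4)
print("left edge",[f(u,v,.058) for u,v in [(58,170),(58,285),(70,320),(77,430),(80,540),(82,700)]],"ends",f(90,152,.058),f(200,152,.058),f(150,712,.058))
s=sensors.sense();print(s["ee_pos"])
plan([0.47,0.13,0.33],180,-1,.045)
E
```

```text
left edge [array([ 0.5638, -0.0052]), array([0.5651, 0.0177]), array([0.5629, 0.0249]), array([0.5625, 0.048 ]), array([0.5631, 0.0721]), array([0.5644, 0.1089])] ends [ 0.5568 -0.0087] [ 0.5334 -0.0086] [0.5486 0.1118]
[0.50577196 0.12416607 0.23455899]
[ [[-0.4,0.1,-0.1,0.012,0.001,-0.032,-1],[-0.4,0.1,-0.1,0.012,0.002,-0.032,-1],[-0.4,0.1,-0.1,0.012,0.001,-0.032,-1]] ]
```

Request:
{"fn": "jog_arm", "kwargs": {
  "series": [
    [[-0.4,0,0,0,-0.03,-0.03,-1],[-0.4,0,0,0.005,-0.045,-0.02,-1],[-0.3,0,0,0.005,-0.048,0,-1],[0,0,0,0.005,-0.048,0,-1],[0,0,0,0.005,-0.048,0,-1]]
  ]
}}

```text
t: 41.05
ee_pos: [0.4825, -0.1003, 0.288]
tcp_rot: [[-1.0, 0.002, 0.003], [0.002, 1.0, -0.001], [-0.003, -0.001, -1.0]]
contact_force: [0.8, -0.5, -0.2]
opening: 0.0005
```

Request:
{"fn": "jog_arm", "kwargs": {
  "series": [
    [[0,0,0,0.005,-0.048,0,-1],[0,0,0,0.005,-0.048,0,-1],[0,0,0,0.005,-0.048,0,-1],[0,0,0,0.005,-0.048,0,-1],[0,0,0,0.005,-0.048,0,-1]]
  ]
}}

```text
t: 41.55
ee_pos: [0.4487, -0.3482, 0.2902]
tcp_rot: [[-1.0, 0.01, 0.007], [0.01, 1.0, -0.001], [-0.007, -0.001, -1.0]]
contact_force: [1.9, 0.9, 0.9]
opening: 0.0004
```

```bash
python3 - <<'E'
from plan import *
s=sensors.sense();print(s["ee_pos"],s["contact_force"],s["t"])
im=optics.get_image("top");save(im,"t50",(130,150,350,310),3.6)
im=optics.get_image("scene");save(im,"s50",(120,180,340,340),3.6);save(im,"s51",(215,190,315,300),6)
E
```

```text
[ 0.44868866 -0.34819733  0.29024052] [1.93927914 0.888675   0.88380294] 41.55
```

View pics/t50.png

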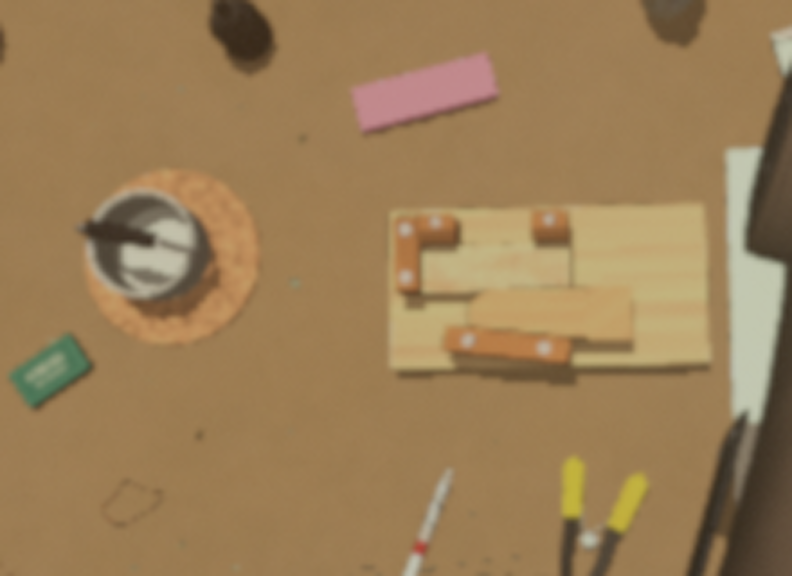

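View pics/s50.png

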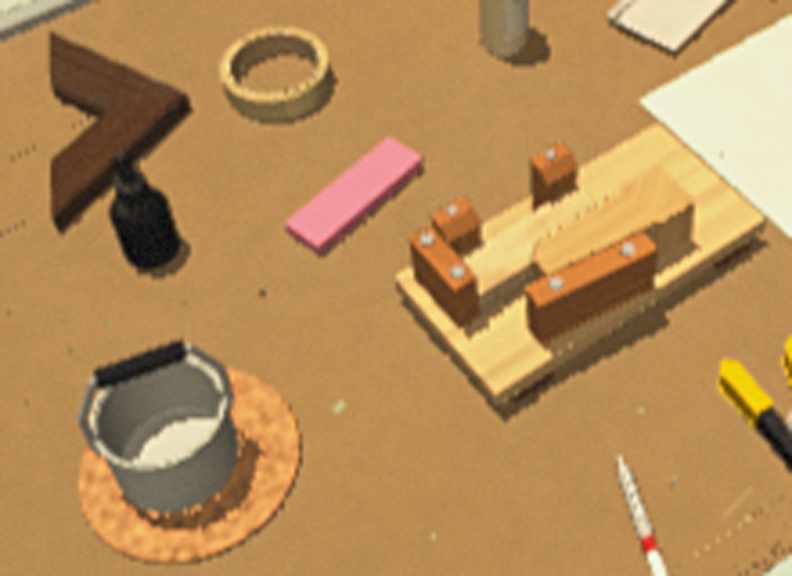

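View pics/s51.png

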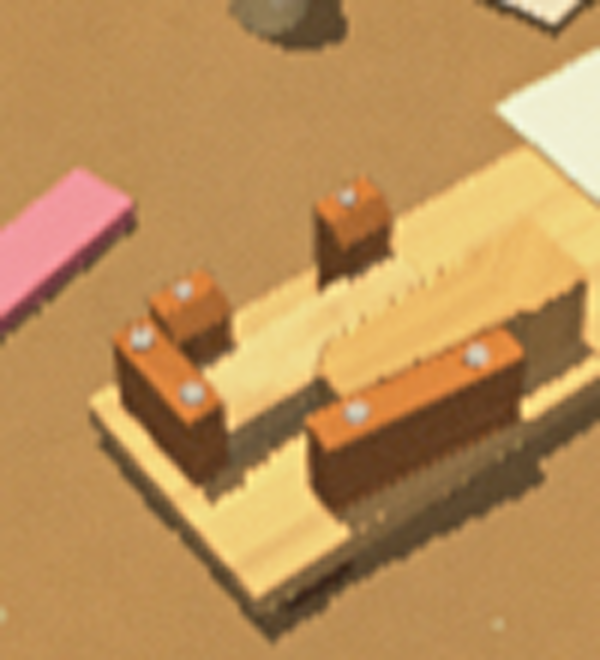

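```bash
python3 - <<'E'
from plan import *
im=optics.get_image("top");f=lambda u,v,z:onz(im,130+u/3.6,150+v/3.6,z)[:2].round(4)
r=f(146,246,.072);m=f(173,256,.005);print("top rim",r,"mat",m,np.linalg.norm(r-m),"rim ends",f(90,246,.072),f(203,246,.072))
im=optics.get_image("scene");f=lambda u,v,z:onz(im,120+u/3.6,180+v/3.6,z)[:2].round(4)
print("scene rim",f(160,412,.072),"mat",f(190,462,.005),"base lower edge",f(170,512,.005))
E
```

```text
top rim [0.5634 0.3323] mat [0.563  0.3292] 0.003125699921617557 rim ends [0.5641 0.3777] [0.5627 0.2862]
scene rim [0.5621 0.3353] mat [0.5597 0.3293] base lower edge [0.5337 0.3568]
```

```bash
python3 -c "
from workcell import job;print(job.finish_job())"
```

```text
the job is handed in; nothing more can be done
None
```

The job is handed in at about 42 s of the 210 s, with all three parts done in the order asked.

- **Pot:** it stands upright on the cork mat. My last top and scene views put its centre 3 to 6 mm from the mat's centre, where about 33 mm of offset is allowed.
- **Strips:** I found only two on the bench to the right, and both are stacked in the press. I pushed their ends to the end stop twice, to about 17 N and then about 26 N. In the last close picture the top strip's edge lies on the fence-post line and its end on the stop, within 2 mm. I checked the bottom strip only by the second, lower push and the scene view.
- **Wedge:** it is in thin end first, resting on the bed, with its origin at about y = -45 mm in the press frame. A push of about 41 N on its thick end no longer moved it.
- **Bystanders:** nothing touched the glue bottle or the ink bottle.

**Disagreements:**
- **Fingertips:** the camera showed them about 37 mm further back than the description says. My first grip on the pot closed above the handle and missed it, so I used the seen offset from then on.
- **Contact forces:** three brief readings were high: about 37 N setting the pot down, 48 N pressing a held strip onto the bed and 44 N pressing the held wedge down. Each pressed through an object held in the fingers, not the gripper's body.

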